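Clear the offcuts and blow off the carved panels

TASK

Finish up at the carving bench: gather the offcuts lying on the bench into the metal tray, tip the tray so that they all slide off its open lip into the plywood scrap crate, and set the empty tray back flat on its mat where it lay. Then take the dust blower from its rest and, without touching the panels, hold it steady with the nozzle square to the carving and about 60 mm off the boss in the middle of the rosette, for two seconds at the big panel first and then two seconds at the small one. Lay the blower back in the forks of its rest, leave every offcut in the crate and leave the other tools where they lie.

Things in the scene. Friction and masses are not known exactly. Their poses are not given: they have to be found in the camera images.
- cut_a: light wood offcut, block 28 (x) x 46 (y) x 26 (z), about 18 g. Origin: centre of its underside. May be absent
- cut_b: light wood offcut, block 34 (x) x 36 (y) x 30 (z), about 20 g. Origin: centre of its underside. May be absent
- cut_c: light wood offcut, upright cylinder 34 across, 28 tall (z), about 15 g. Origin: centre of its underside. May be absent
- cut_d: light wood offcut, L-shaped: foot 30 (x) x 44 (y) x 14 (z) with a step 30 x 18 x 14 on top of it at its -y end (total height 28), about 15 g. Origin: centre of its underside. May be absent
- cut_f: light wood offcut, block 30 (x) x 40 (y) x 22 (z), about 16 g. Origin: centre of its underside. May be absent
- cut_e: light wood offcut, block 26 (x) x 50 (y) x 24 (z), about 18 g, always there; starts lying in the tray. Origin: centre of its underside
- tray: loose bench tray, about 250 g: metal pan 160 (x) x 130 (y), floor 4 thick, side walls 25 high, back wall 35 high at -x, open lip without a wall at +x; behind it a wooden bar handle along x, from x = -80 to -190, 24 wide, 26 high, its middle 40 above the underside (grip at x = -120). Origin: centre of the pan's underside. Wood slides on it beyond about 31 degrees (25 to 37)
- tray_lip (a point): middle of the tray's open lip, at x = 80, z = 4 in the tray's frame
- mat: thin flat black mat 280 x 200 lying on the bench on which the tray starts and belongs, 1 thick; the tray stands at bench height. Its x runs from -170 to 110, y from -100 to 100. Origin: where the pan's centre belongs, the handle towards -x. It cannot move
- crate: open plywood scrap crate 230 x 230 outside, walls 8 thick, floor 8 thick, rim 90 above the bench, at the left; fixed. Origin: centre of its underside
- blower: loose black hand dust blower, about 200 g: level handle 150 (x) x 24 (y) x 30 (z), gripped across its middle; a thin steel lance goes 70 on along +x, then its last 60 bend forward and down, 65 degrees below +x; nozzle tip at x = 170, z = -39. Starts on the rest, bend down, lance away from the robot. Origin: centre of the handle's underside
- blower_aim (a point): point 60 ahead of the nozzle on the jet's line, at x = 195.7, z = -93.8 in the blower's frame; z axis along the jet. This is the point to bring onto a carving
- rest: fixed dark wooden rest for the blower: foot 170 (x) x 70 (y), two posts 14 thick at x = -55 and +55, 85 high, each with a flared fork (cheeks up to 115 high, about 29 apart below, opening upwards) that takes the handle along the rest's x axis. Origin: centre of its underside
- rest_seat (a point): middle between the posts at the height of the fork floors (85 above the bench): where blower's origin belongs; x along the handle
- panel_big: the big carved panel, light wood, 180 x 180 x 22 with a carved border and an eight-petalled rosette up to 8 high, fixed on a sloping easel at the back; its face slopes 25 degrees, facing the robot and up. Origin: centre of the ground of the carved face; z: straight out of the face; +x: up the slope, away from the robot
- panel_big_boss (a point): top of the round boss in the middle of the big panel's rosette; axes as the panel's
- panel_small: the small carved panel, light wood, 120 x 120 x 22 with a carved border and a six-petalled rosette up to 8 high, fixed on its own sloping easel at the same 25 degrees. Origin: centre of the ground of the carved face; z: straight out of the face; +x: up the slope
- panel_small_boss (a point): top of the round boss in the middle of the small panel's rosette; axes as the panel's
- chisel_a: a loose carving chisel lying on the bench between the two panels, about 220 long, 24 thick; to be left alone. Origin on its underside
- chisel_b: a second loose chisel lying behind the scrap crate, about 210 long; to be left alone. Origin on its underside
- whetstone: a loose grey whetstone 160 x 60 x 25 near the robot, right of centre; to be left alone. Origin on its underside
- oil: a loose amber oil bottle, 56 across, 130 tall, at the right; to be left alone. Origin on its underside
- brush: a loose 140 mm brush lying at the back right of the panels; to be left alone. Origin on its underside
Not all that is in view belongs to the job. What is shaped like the cut_b but orange is not meant.

How it is judged:
By the outcome, as a careful person would: the job done as asked, in the order asked, and still so for the second after the job is handed in, with the robot touching nothing.
Of cut_a, cut_b, cut_c, cut_d, cut_f only 3 to 5 are there at a start; the rules pass over those that are not, and their reading is None.
At some moment in a run one of cut_a, cut_b, cut_c, cut_d, cut_e, cut_f, tray may be knocked a few centimetres aside while the robot is not near it.
It also fails if it takes over 210 s, if anything falls off the work surface, if the arm or the gripper's body presses on something with over 40 N, if the wrist force passes 120 N, or if a joint passes its speed limit or range.

ROBOT

A 6-joint arm with a two-finger parallel gripper is mounted at the origin on the work surface. World frame = base frame: x ahead of the robot, y to its left, z up, the work surface at z = 0. Lengths are in m, angles in rad, forces in N, time in s.
With the tool pointing down it reaches from about 0.425 to 0.95 m from the base axis. Payload 3.5 kg.
Tool frame: the origin (TCP) lies at the very end of the fingers, on their centre line; the grasp point (between the pads) lies 19 mm behind it; y points along the fingers, z is the direction in which the jaws open and shut, and the axes are right-handed (so a half turn about y gives the same grasp; the last joint's range is limited). The gripper opens to 85 mm and grips with 20 to 120 N. Pads are 22 mm wide; open, the fingers measure 114 mm over their backs; the gripper's body (76 mm by 85 mm) begins 54 mm behind the grasp point. The pads swing forward as they close: fully open they stand 13 mm farther back than shut.
Start: joints at [1.136, 0.286, 1.577, -0, 1.279, -0.15], TCP at [0.19, 0.648, 0.204] pointing down, gripper open.
Joint ranges: [-2.77, 2.77], [-0.9, 2.22], [0.21, 2.48], [-1.53, 4.67], [0.24, 2.81], [-2.84, 2.84]. Speed limits (rad/s): [2.79, 2.79, 3.14, 3.14, 3.14, 3.14].

INTERFACE

Orientations are given as a unit quaternion [x, y, z, w].
In Python, from plant import ctrl gives the robot as it stands. The module is installed in compiled form; this text tells all that it offers.
- The arm moves only by the tool jog_arm, never from a script. Its argument "deltas" is a list of rows, each a list of 3 entries, a list of its own where there are three numbers: the turn, a rotation vector about the tool's x, y, z in rad, then the shift along the tool's x, y, z in m, then the opening, from 0 (shut) to 1 (fully open). In form: [[[wx, wy, wz], [dx, dy, dz], gripper], ...]. A call has 1 to 10 rows; each row is the pose to reach, as a shift and turn from the pose measured when the call began, along the tool's axes at that moment; what a row does not reach only later rows make up. A row lasts 1/12 s, in which the tool goes at most 41.7 mm and 7.16 degrees, less where a joint would pass 70% of its speed; a pose out of reach is approached as far as the arm can. A call with a gripper value outside its range is refused whole. The fingers move at their own pace and stop on an object; "force" is the grip in N (left out, the last holds). Time passes only in rows, so rows that repeat a pose let the fingers close. It gives the time, the measured TCP pose, the force and the opening at its end, in the units of the state.
- ctrl.get_state(): the state, without advancing time (a new reading comes with each control period).
- ctrl.read_camera(name): name is "scene" or "side" or "wrist"; returns a dict with "pixels" (420x560x3 uint8, blue, green, red), "range_z" (420x560 float32, m along the optical axis (not along the pixel's ray), 0 where there is no reading), "fx", "fy", "cx", "cy" (pixels), "T" (4x4, takes a point from camera to world coordinates); the wrist camera has in their place "mount" (4x4, takes a point from camera to tool coordinates, whose origin is the TCP and whose axes are the tool frame's). Camera axes: x right, y up, looking along -z (the intrinsics and any distortion apply to the point x, -y, -z); pixel columns grow to the right and rows downward; lengths in m; the calibration is good to about 2 mm. A picture is of the moment at which its call begins: read the wrist's pose just before it.
- ctrl.sign_off(): hands the job in, once; it reports no verdict.
The state is a dict: "time": time; "qpos": joint angles; "dq": joint speeds; "joint_efforts": joint torques, N m; "eef_pos": TCP position; "tcp_rot": TCP orientation; "contact_force": force on the tool from outside, world axes, zero at the start; "wrist_torque": the same for the moment, N m; "opening": opening from 0.0 (shut) to 1.0 (fully open).
Only numpy, scipy, OpenCV 4.12 (cv2) and the standard library are available. Lean on these libraries where they do the work, as an engineer would, in place of code of your own. Each camera call takes 0.05 s, during which the arm holds its last target.

## Working session

There is one attempt and no reset: what is moved stays moved. The work goes in short steps, Python scripts to look and compute and a tool call to move; the robot and the scene stay as the last step left them, time stands still between calls to the robot, and variables do not carry over. Pictures are saved under pics/ and viewed, and the job is handed in when it is done.

Besides the shell and the picture viewer there is one more tool, called after "Request:" by a JSON object that holds its "op" and its "data", one argument or row to a line. jog_arm: Moves the arm, as the interface text tells. Its arguments: {"type":"object","properties":{"deltas":{"type":"array","items":{"type":"array"}},"force":{"type":"number"}},"required":["deltas"]}

```bash
ls; mkdir -p pics
cat > h.py <<'E'
import numpy as np, cv2
from plant import ctrl
from scipy.spatial.transform import Rotation as R
def snap(name,fn=None):
    s=ctrl.get_state(); c=ctrl.read_camera(name)
    if 'T' not in c or c.get('T') is None or 'mount' in c:
        W=np.eye(4);W[:3,:3]=R.from_quat(s['tcp_rot']).as_matrix();W[:3,3]=s['eef_pos']
        c['T']=W@np.array(c['mount'])
    c['T']=np.array(c['T'])
    if fn: cv2.imwrite('pics/'+fn,c['pixels'])
    return c
def pts(c):
    "world points from depth, HxWx3"
    z=c['range_z'];v,u=np.mgrid[0:z.shape[0],0:z.shape[1]]
    P=np.stack([(u-c['cx'])/c['fx']*z,-(v-c['cy'])/c['fy']*z,-z,np.ones_like(z)],-1)
    w=(P@c['T'].T)[...,:3]; w[z<=0]=np.nan
    return w
def ray(c,u,v,h):
    d=c['T'][:3,:3]@np.array([(u-c['cx'])/c['fx'],-(v-c['cy'])/c['fy'],-1]);o=c['T'][:3,3]
    return o+d*(h-o[2])/d[2]
E
python3 - <<'E'
from h import *
print(ctrl.get_state())
for n in ['scene','side','wrist']:
    c=snap(n,n+'0.png'); print(n,[k for k in c], c['fx'],c['cx'],c['cy'],np.round(c['T'],3).tolist(),(c['range_z']>0).mean())
    if 'mount' in c: print(np.round(c['mount'],4).tolist())
E
```

```text
pics
{'time': 0.0, 'qpos': array([ 1.13602234e+00,  2.87175270e-01,  1.57816753e+00,  2.09789042e-05,
        1.27858380e+00, -1.49992876e-01]), 'dq': array([ 0.00098466, -0.00093687,  0.00118004,  0.00072646,  0.00233215,
        0.00091367]), 'joint_efforts': array([ 7.56440950e-04, -4.05992639e+01, -2.92619956e+01, -8.47392539e-05,
        5.99152714e-03, -2.72431225e-05]), 'eef_pos': array([0.18929775, 0.64717125, 0.20224597]), 'tcp_rot': array([ 0.70073789, -0.10059214,  0.10010285, -0.69916168]), 'contact_force': array([-0.85992846, -0.13583072, -0.90794463]), 'wrist_torque': array([-0.0071012 , -0.03016361, -0.00621182]), 'opening': 1.0001610783183303}
scene ['pixels', 'range_z', 'fx', 'fy', 'cx', 'cy', 'T'] 391.95795670761424 279.403262536009 214.8709646712604 [[0.189, -0.659, 0.728, 1.281], [0.982, 0.129, -0.138, -0.157], [-0.002, 0.741, 0.672, 0.744], [0.0, 0.0, 0.0, 1.0]] 0.9958545918367347
side ['pixels', 'range_z', 'fx', 'fy', 'cx', 'cy', 'T'] 444.5515120304752 280.81232099823535 206.97080272292015 [[-0.983, 0.098, -0.158, 0.338], [-0.185, -0.594, 0.783, 1.083], [-0.017, 0.798, 0.602, 0.925], [0.0, 0.0, 0.0, 1.0]] 0.9959821428571428
wrist ['pixels', 'range_z', 'fx', 'fy', 'cx', 'cy', 'mount', 'T'] 351.07354961487226 281.00112239148956 215.38672839770757 [[0.281, -0.921, -0.271, 0.121], [0.96, 0.269, 0.081, 0.668], [-0.002, -0.283, 0.959, 0.373], [0.0, 0.0, 0.0, 1.0]] 0.9959566326530612
[[-0.0004, -0.9592, -0.2829, -0.0716], [-0.0002, 0.2829, -0.9592, -0.1704], [1.0, -0.0004, -0.0003, -0.0], [0.0, 0.0, 0.0, 1.0]]
```

View pics/scene0.png

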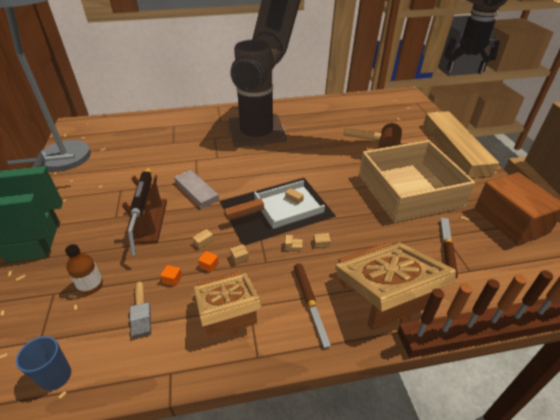

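View pics/side0.png

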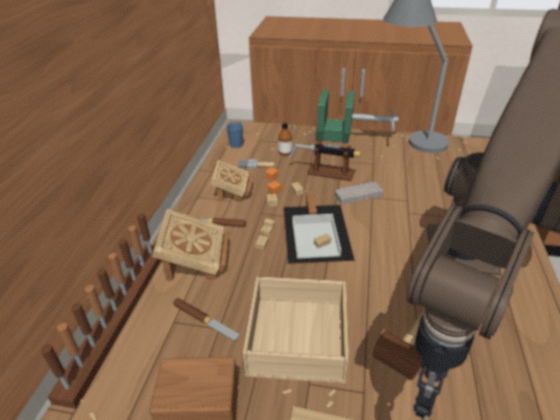

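View pics/wrist0.png

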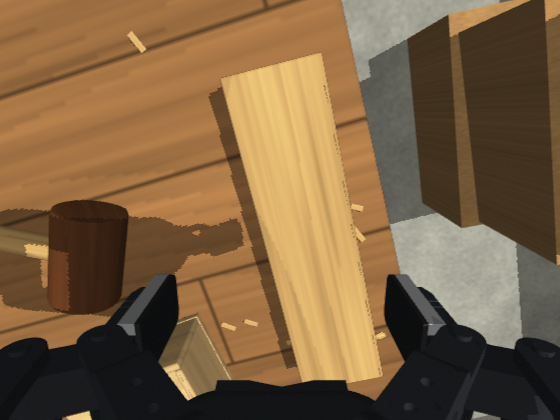

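The scene view shows offcuts at about (203,238), (239,255), (290,243, L-shaped) and (322,240), one in the tray at (295,196), and orange decoys at (170,275) and (208,261). The crate is at (415,180), the blower rest at (145,205), the small panel at (227,298) and the big panel at (395,270).

Run:
```python
from h import *
# topdown map
res=0.0015; x0,x1,y0,y1=0.2,1.1,-0.6,0.6
W=int((y1-y0)/res);H=int((x1-x0)/res)
for n in ['scene','side']:
    c=snap(n);w=pts(c);col=c['pixels']
    for (u,v) in [(203,236),(239,250),(290,243),(322,237),(295,193),(300,150),(220,160)]:
        if n=='scene': print((u,v),np.round(w[v,u],3))
    img=np.zeros((H,W,3),np.uint8);hm=np.full((H,W),-1.)
    X=((x1-w[...,0])/res);Y=((y1-w[...,1])/res)
    ok=np.isfinite(X)&(X>=0)&(X<H)&(Y>=0)&(Y<W)
    o=np.argsort(w[...,2][ok]); xi=X[ok].astype(int)[o]; yi=Y[ok].astype(int)[o]
    img[xi,yi]=col[ok][o]
    img=cv2.dilate(img,np.ones((3,3)))
    for k in range(0,12):
        pass
    for y in np.arange(-.5,.6,.1): cv2.putText(img,'%.1f'%y,(int((y1-y)/res)-10,12),0,.4,(255,255,255)); cv2.line(img,(int((y1-y)/res),0),(int((y1-y)/res),H),(90,90,90),1)
    for x in np.arange(.3,1.1,.1): cv2.putText(img,'%.1f'%x,(0,int((x1-x)/res)),0,.4,(255,255,255)); cv2.line(img,(0,int((x1-x)/res)),(W,int((x1-x)/res)),(90,90,90),1)
    cv2.imwrite(f'pics/top_{n}.png',img)
```

```text
(203, 236) [ 0.546 -0.218  0.027]
(239, 250) [ 0.618 -0.133  0.033]
(290, 243) [ 0.613 -0.003  0.026]
(322, 237) [0.604 0.083 0.022]
(295, 193) [0.423 0.052 0.029]
(300, 150) [ 0.158  0.13  -0.002]
(220, 160) [ 0.173 -0.147  0.002]
```

View pics/top_scene.png

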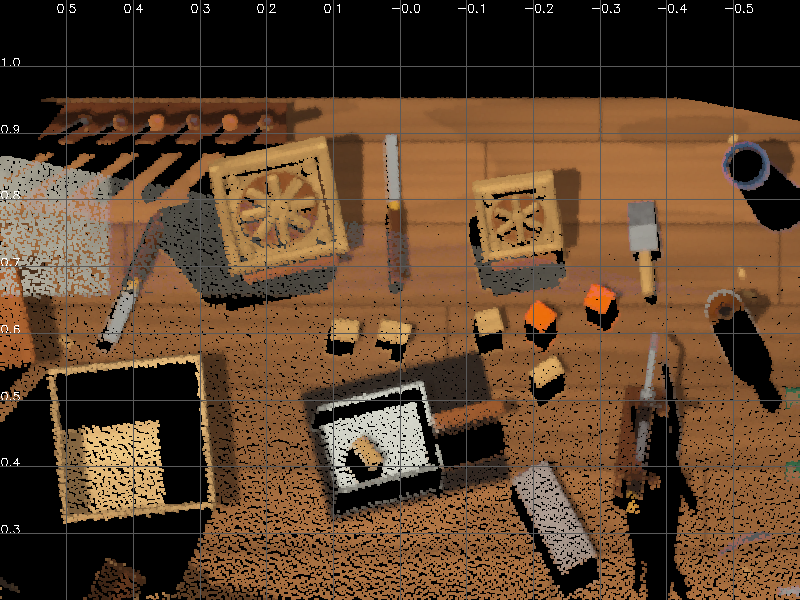

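View pics/top_side.png

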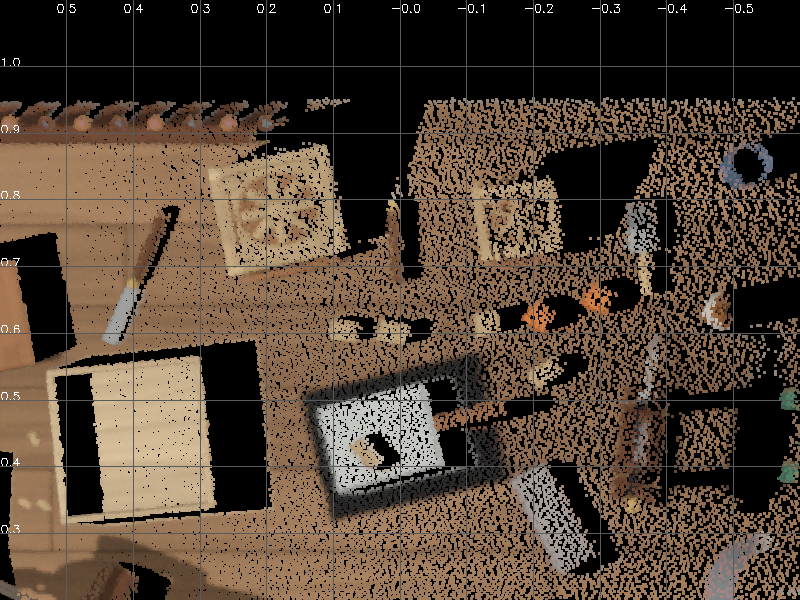

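```bash
cat > meas.py <<'E'
from h import *
cs={n:snap(n) for n in ['scene','side']}
wp={n:pts(c) for n,c in cs.items()}
hsv={n:cv2.cvtColor(c['pixels'],cv2.COLOR_BGR2HSV) for n,c in cs.items()}
def blob(cx,cy,r=0.045,zlo=0.012,zhi=0.05):
    for n in cs:
        w=wp[n];m=(np.hypot(w[...,0]-cx,w[...,1]-cy)<r)&(w[...,2]>zlo)&(w[...,2]<zhi)
        if m.sum()<20: print(n,'few');continue
        p=w[m];zt=np.percentile(p[:,2],95);t=p[p[:,2]>zt-0.005]
        (c,s,a)=cv2.minAreaRect((t[:,:2]*1000).astype(np.float32))
        f=cv2.minAreaRect((p[:,:2]*1000).astype(np.float32))
        print(n,'n',m.sum(),'ztop',round(float(np.median(t[:,2])),4),'top ctr',np.round(c,1),'sz',np.round(s,1),'ang',round(a,1),'| all ctr',np.round(f[0],1),np.round(f[1],1),round(f[2],1),'col',np.median(cs[n]['pixels'][m],0))
E
python3 - <<'E'
from meas import *
for k in [(0.545,-0.22),(0.618,-0.133),(0.61,0.005),(0.60,0.085)]:
    print(k);blob(*k)
print('cut_e');blob(.42,.05,.04,0.015)
for n in cs:
    print(n,cs[n]['pixels'].shape)
    h=hsv[n];w=wp[n]
    m=(h[...,2]<60)&(abs(w[...,2])<0.006)&(abs(w[...,0]-.43)<.16)&(abs(w[...,1]-.02)<.2)
    m=cv2.morphologyEx(m.astype(np.uint8),cv2.MORPH_OPEN,np.ones((3,3)))>0
    p=w[m];r=cv2.minAreaRect((p[:,:2]*1000).astype(np.float32));print('mat',np.round(r[0],1),np.round(r[1],1),round(r[2],1),np.median(p[:,2]))
    m=(h[...,1]<40)&(h[...,2]>110)&(abs(w[...,0]-.43)<.11)&(abs(w[...,1]-.03)<.12)&(w[...,2]<.05)
    p=w[m];r=cv2.minAreaRect((p[:,:2]*1000).astype(np.float32));print('pan',np.round(r[0],1),np.round(r[1],1),round(r[2],1),np.percentile(p[:,2],[5,50,95]))
    m=(w[...,2]>0.082)&(w[...,2]<.098)&(abs(w[...,0]-.44)<.16)&(abs(w[...,1]-.40)<.15)
    p=w[m];r=cv2.minAreaRect((p[:,:2]*1000).astype(np.float32));print('crate rim',np.round(r[0],1),np.round(r[1],1),round(r[2],1),np.median(p[:,2]))
E
python3 - <<'E'
import cv2
a=cv2.imread('pics/scene0.png')[170:310,110:350];cv2.imwrite('pics/crop1.png',cv2.resize(a,None,fx=3.3,fy=3.3,interpolation=2))
a=cv2.imread('pics/side0.png')[140:280,220:380];cv2.imwrite('pics/crop2.png',cv2.resize(a,None,fx=4,fy=4,interpolation=2))
E
```

```text
(0.545, -0.22)
scene n 213 ztop 0.0263 top ctr [ 541.8 -220.2] sz [30.3 45.1] ang 34.6 | all ctr [ 542.  -220.3] [30.5 45.4] 34.6 col [ 86. 148. 197.]
side n 95 ztop 0.0268 top ctr [ 542.5 -218.6] sz [29.  45.7] ang 38.2 | all ctr [ 541.1 -218.6] [30.2 49.3] 32.5 col [111. 148. 176.]
(0.618, -0.133)
scene n 228 ztop 0.0307 top ctr [ 616.  -133.3] sz [35.4 35.4] ang 16.7 | all ctr [ 617.1 -132.9] [36.4 36.6] 14.0 col [ 84. 143. 190.]
side n 97 ztop 0.0312 top ctr [ 615.1 -132.2] sz [30.9 37.1] ang 12.2 | all ctr [ 615.2 -131.9] [31.3 40.3] 11.4 col [115. 152. 180.]
(0.61, 0.005)
scene n 177 ztop 0.0286 top ctr [598.6  -4. ] sz [17.8 31.8] ang 77.9 | all ctr [601.3   8.7] [43.9 31.8] 78.0 col [ 92. 155. 201.]
side n 119 ztop 0.0287 top ctr [598.5  -2.7] sz [20.5 32.4] ang 53.0 | all ctr [601.9   8.5] [50.5 31.6] 76.7 col [117. 154. 180.]
(0.6, 0.085)
scene n 170 ztop 0.0224 top ctr [603.2  83. ] sz [40.7 32.3] ang 81.4 | all ctr [603.6  82.8] [40.3 33.4] 84.2 col [ 87. 148. 195.]
side n 114 ztop 0.0231 top ctr [603.5  84.6] sz [43.  30.5] ang 85.2 | all ctr [603.5  84.6] [43.  30.5] 85.2 col [116.  154.  180.5]
cut_e
scene n 160 ztop 0.0281 top ctr [421.1  49.4] sz [49.2 26.8] ang 42.7 | all ctr [421.1  49.4] [52.4 27.4] 41.4 col [ 90. 142. 180.]
side n 144 ztop 0.0292 top ctr [420.8  50. ] sz [46.7 27.1] ang 39.3 | all ctr [420.4  50.5] [50.5 29.2] 35.9 col [120.  157.5 183. ]
scene (420, 560, 3)
mat [447.6  -9.1] [195.7 277.1] 12.7 0.0015749517401636437
pan [429.3  28. ] [163.5 165.5] 13.9 [0.00254307 0.0059496  0.02656692]
crate rim [458.4 413.2] [271.9 251. ] 5.9 0.08866373483376822
side (420, 560, 3)
mat [445.9  -6.7] [191.5 272.9] 13.8 0.0019853875175099844
pan [444.8   5.9] [139.8 212.4] 14.0 [0.0015536  0.00573423 0.0303304 ]
crate rim [447.3 413.3] [246.4 253.6] 4.9 0.08926877460231564
```

View pics/crop1.png

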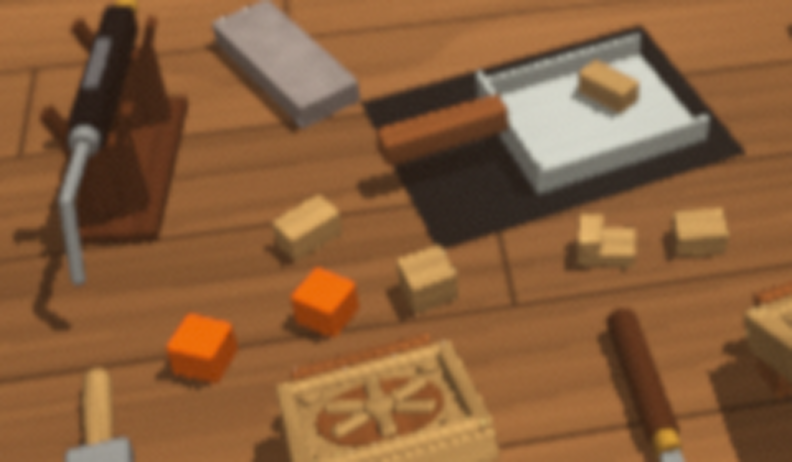

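View pics/crop2.png

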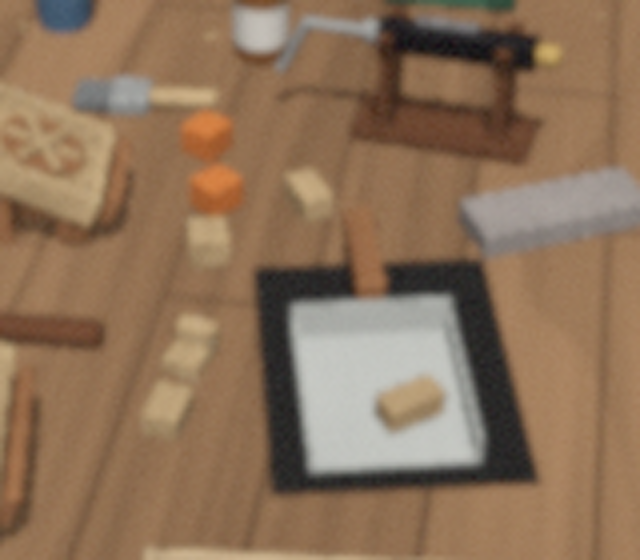

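Four loose offcuts are present: a, b, d and f. The two views agree on height and size to about 2 mm. Cut_c is absent, and cut_e lies in the tray. Next is a move helper.

```bash
cat >> h.py <<'E'
def Rdown(th):
    z=np.array([np.cos(th),np.sin(th),0]);y=np.array([0,0,-1.]);x=np.cross(y,z)
    return np.stack([x,y,z],1)
def go(p,th=None,Rt=None,quiet=False):
    s=ctrl.get_state();R0=R.from_quat(s['tcp_rot']).as_matrix()
    if Rt is None:
        if th is None:
            cur=np.arctan2(R0[1,2],R0[0,2]);Rt=Rdown(cur)
        else:
            Rt=min([Rdown(np.radians(th+k)) for k in (0,180)],key=lambda M:np.linalg.norm(R.from_matrix(R0.T@M).as_rotvec()))
    rv=R.from_matrix(R0.T@Rt).as_rotvec(); d=R0.T@(np.array(p)-s['eef_pos'])
    n=max(np.linalg.norm(d)/.0417,np.degrees(np.linalg.norm(rv))/7.16)
    print('t%.2f'%s['time'],'row:',np.round(rv,3).tolist(),np.round(d,3).tolist(),'min rows %.1f'%n,'q',np.round(s['qpos'],2).tolist())
def st():
    s=ctrl.get_state();M=R.from_quat(s['tcp_rot']).as_matrix()
    print('t%.2f'%s['time'],'p',np.round(s['eef_pos'],4).tolist(),'y',np.round(M[:,1],3).tolist(),'z',np.round(M[:,2],3).tolist(),'jaw',round(float(np.degrees(np.arctan2(M[1,2],M[0,2]))),1),'q',np.round(s['qpos'],3).tolist(),'F',np.round(s['contact_force'],1).tolist(),'op',round(s['opening'],3))
E
python3 -c "
from h import *
st(); go([.60,.084,.2],-7); go([.52,.0,.3],-7)"
```

```text
t0.35 p [0.1895, 0.6477, 0.2033] y [-0.0, -0.0, -1.0] z [0.281, 0.96, -0.001] jaw 73.7 q [1.136, 0.287, 1.577, 0.0, 1.279, -0.15] F [0.2, 0.0, -1.2] op 0.996
t0.35 row: [0.001, 1.408, 0.0] [0.552, 0.003, -0.426] min rows 16.7 q [1.14, 0.29, 1.58, 0.0, 1.28, -0.15]
t0.35 row: [0.001, 1.408, 0.0] [0.499, -0.096, -0.529] min rows 17.6 q [1.14, 0.29, 1.58, 0.0, 1.28, -0.15]
```

Request:
{"op": "jog_arm", "data": {
  "deltas": [
    [[0, 0.7, 0], [0.25, -0.06, -0.265], 1],
    [[0, 0.7, 0], [0.25, -0.06, -0.265], 1],
    [[0, 0.7, 0], [0.25, -0.06, -0.265], 1],
    [[0, 1.0, 0], [0.35, -0.096, -0.37], 1],
    [[0, 1.0, 0], [0.4, -0.096, -0.42], 1],
    [[0, 1.2, 0], [0.45, -0.096, -0.48], 1],
    [[0, 1.3, 0], [0.499, -0.096, -0.529], 1],
    [[0, 1.408, 0], [0.499, -0.096, -0.529], 1],
    [[0, 1.408, 0], [0.499, -0.096, -0.529], 1],
    [[0, 1.408, 0], [0.499, -0.096, -0.529], 1]
  ]
}}

```text
time: 1.18
eef_pos: [0.3772, 0.2788, 0.2638]
tcp_rot: [-0.507, 0.492, -0.493, 0.508]
contact_force: [0.5, 0.5, -0.9]
opening: 0.996
```

```bash
python3 -c "
from h import *
st(); go([.52,0,.30],-7)"
```

```text
t1.18 p [0.3772, 0.2788, 0.2638] y [0.001, -0.0, -1.0] z [1.0, 0.03, 0.001] jaw 1.7 q [0.42, -0.227, 1.993, -0.0, 1.375, 0.39] F [0.5, 0.5, -0.9] op 0.996
t1.18 row: [-0.001, 0.152, 0.0] [0.283, -0.036, 0.134] min rows 7.6 q [0.42, -0.23, 1.99, -0.0, 1.38, 0.39]
```

Request:
{"op": "jog_arm", "data": {
  "deltas": [
    [[0, 0.152, 0], [0.283, -0.036, 0.134], 1],
    [[0, 0.152, 0], [0.283, -0.036, 0.134], 1],
    [[0, 0.152, 0], [0.283, -0.036, 0.134], 1],
    [[0, 0.152, 0], [0.283, -0.036, 0.134], 1],
    [[0, 0.152, 0], [0.283, -0.036, 0.134], 1],
    [[0, 0.152, 0], [0.283, -0.036, 0.134], 0.6],
    [[0, 0.152, 0], [0.283, -0.036, 0.134], 0.6],
    [[0, 0.152, 0], [0.283, -0.036, 0.134], 0.6],
    [[0, 0.152, 0], [0.283, -0.036, 0.134], 0.6],
    [[0, 0.152, 0], [0.283, -0.036, 0.134], 0.6]
  ]
}}

```text
time: 2.02
eef_pos: [0.52, -0.0012, 0.2998]
tcp_rot: [-0.468, 0.53, -0.53, 0.468]
contact_force: [0.4, -1.1, -1.4]
opening: 0.597
```

```bash
python3 -c "
from h import *
st(); c=snap('wrist','w1.png')
w=pts(c)
h=cv2.cvtColor(c['pixels'],cv2.COLOR_BGR2HSV)
for (cx,cy) in [(.603,.084),(.601,.0085),(.616,-.133),(.421,.05)]:
  m=(np.hypot(w[...,0]-cx,w[...,1]-cy)<.045)&(w[...,2]>.012)&(w[...,2]<.05)
  if m.sum()<30: print('few',cx);continue
  p=w[m];r=cv2.minAreaRect((p[:,:2]*1000).astype(np.float32));print(cx,np.round(r[0],1),np.round(r[1],1),round(r[2],1),np.percentile(p[:,2],[5,50,95]).round(4))
"
```

```text
t2.02 p [0.52, -0.0012, 0.2998] y [0.0, 0.0, -1.0] z [0.992, -0.124, 0.0] jaw -7.1 q [-0.198, -0.121, 1.837, 0.0, 1.425, -0.073] F [0.4, -1.1, -1.4] op 0.597
0.603 [603.7  81.9] [39.3 30.2] 82.9 [0.0197 0.022  0.0235]
0.601 [601.2   8. ] [43.9 30.3] 76.4 [0.0128 0.015  0.029 ]
0.616 [ 616.  -133.4] [33.9 36.9] 15.8 [0.0167 0.0298 0.0314]
0.421 [412.3  45.4] [70.3 34.7] 27.0 [0.0182 0.0279 0.0294]
```

View pics/w1.png

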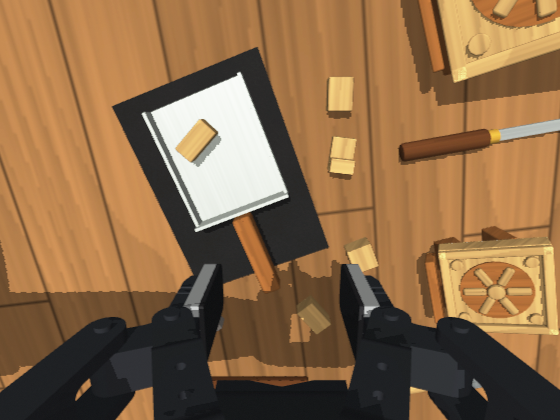

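The wrist view shows cut_f at (340,93), cut_d at (343,156), cut_b at (360,254) and the tray around (215,150). Its positions agree with the other cameras within 2 mm. Next: the poses of the mat, tray and panels.

```bash
cat > tray.py <<'E'
from h import *
def tray(c,fn=None,cx=.43,cy=.03):
    w=pts(c);h=cv2.cvtColor(c['pixels'],cv2.COLOR_BGR2HSV)
    near=(abs(w[...,0]-cx)<.18)&(abs(w[...,1]-cy)<.25)
    m=near&(h[...,2]<75)&(abs(w[...,2])<.006)
    m=cv2.morphologyEx(m.astype(np.uint8),cv2.MORPH_OPEN,np.ones((5,5)))
    n,l,s,_=cv2.connectedComponentsWithStats(m);k=1+np.argmax(s[1:,4]);p=w[l==k]
    r=cv2.minAreaRect((p[:,:2]*1000).astype(np.float32));print('mat',np.round(r[0],1),np.round(r[1],1),round(r[2],2))
    m=near&(h[...,1]<60)&(h[...,2]>120)&(w[...,2]<.045)
    m=cv2.morphologyEx(m.astype(np.uint8),cv2.MORPH_OPEN,np.ones((3,3)))
    n,l,s,_=cv2.connectedComponentsWithStats(m);k=1+np.argmax(s[1:,4]);p=w[(l==k)]
    f=p[p[:,2]<.010]
    r=cv2.minAreaRect((f[:,:2]*1000).astype(np.float32));print('floor',np.round(r[0],1),np.round(r[1],1),round(r[2],2),'z',np.round(np.median(f[:,2]),4))
    r=cv2.minAreaRect((p[:,:2]*1000).astype(np.float32));print('pan all',np.round(r[0],1),np.round(r[1],1),round(r[2],2),cv2.boxPoints(r).round(0).tolist())
    hi=p[p[:,2]>.018];r=cv2.minAreaRect((hi[:,:2]*1000).astype(np.float32));print('walls',np.round(r[0],1),np.round(r[1],1),round(r[2],2))
    # handle
    m=near&(w[...,2]>.044)&(w[...,2]<.062)&(h[...,1]>90)
    p=w[m]
    if len(p)>30: r=cv2.minAreaRect((p[:,:2]*1000).astype(np.float32));print('handle',np.round(r[0],1),np.round(r[1],1),round(r[2],2),'z',np.median(p[:,2]).round(4))
E
python3 - <<'E'
from tray import *
for n in ['wrist','scene','side']:
    print(n); c=snap(n); tray(c)
    w=pts(c)
    for nm,cx,cy,r in [('big',.80,.18,.13),('small',.775,-.175,.09)]:
        m=(abs(w[...,0]-cx)<r)&(abs(w[...,1]-cy)<r)&(w[...,2]>.06)&(w[...,2]<.25)
        p=w[m]
        if len(p)<500: continue
        q=p
        for _ in range(8):
            A=np.c_[q[:,:2],np.ones(len(q))];k=np.linalg.lstsq(A,q[:,2],rcond=None)[0]
            e=p[:,2]-np.c_[p[:,:2],np.ones(len(p))]@k;q=p[abs(e)<.008]
        nrm=np.array([-k[0],-k[1],1]);nrm/=np.linalg.norm(nrm);print(nm,'normal',nrm.round(3),'tilt',np.degrees(np.arccos(nrm[2])).round(1),'az',np.degrees(np.arctan2(-nrm[1],-nrm[0])).round(1),'n',len(q))
        pl=np.cross(nrm,[0,0,1]);pl/=np.linalg.norm(pl);xs=np.cross(pl,nrm); xs*=np.sign(xs[0])
        pp=p[abs(e)<.014]; ab=np.c_[pp@xs,pp@pl];rr=cv2.minAreaRect((ab*1000).astype(np.float32));print('  rect',np.round(rr[1],1),round(rr[2],1))
        ctr=xs*rr[0][0]/1000+pl*rr[0][1]/1000; dist=np.median(pp@nrm);ctr=ctr+nrm*dist;print('  ctr',ctr.round(4))
        near=np.linalg.norm(p-ctr,axis=1)<.008;print('  boss pts',p[near].mean(0).round(4),near.sum(),'height over med', ((p[near]@nrm)-dist).round(4).max() if near.any() else None)
E
```

```text
wrist
mat [444.7  -9.1] [199.3 280.6] 13.22
floor [435.4  25.2] [137.7 171.2] 13.46 z 0.0042
pan all [437.3  25.7] [143.7 169.5] 14.16 [[347.0, 90.0], [388.0, -74.0], [528.0, -39.0], [486.0, 125.0]]
walls [443.4  27.9] [130.8 160. ] 14.07
handle [ 476.5 -102.1] [ 24.3 109.4] 14.17 z 0.0528
big normal [-0.393 -0.011  0.92 ] tilt 23.1 az 1.7 n 5867
  rect [91.7 82.2] 9.5
  ctr [0.7644 0.1274 0.0732]
  boss pts [0.7655 0.128  0.0713] 212 height over med 0.004
small normal [-0.421 -0.064  0.905] tilt 25.2 az 8.6 n 7503
  rect [121.7 100.9] 89.8
  ctr [ 0.7798 -0.1764  0.0778]
  boss pts [ 0.7795 -0.1756  0.0795] 115 height over med 0.0053
scene
mat [489.5  -1.5] [112.8 279.2] 13.81
floor [441.5  38.8] [130.2 147.3] 13.88 z 0.0047
pan all [443.5  30.5] [133.6 165.4] 14.59 [[358.0, 94.0], [400.0, -66.0], [529.0, -33.0], [487.0, 127.0]]
walls [444.4  26.9] [133.5 158. ] 14.65
handle [423.8  65.8] [ 32.7 461. ] 18.23 z 0.0525
big normal [-0.383 -0.081  0.92 ] tilt 23.0 az 11.9 n 3853
  rect [264.4 186.3] 0.5
  ctr [0.8303 0.1944 0.1098]
  boss pts [0.8309 0.194  0.1125] 27 height over med 0.0049
small normal [-0.396 -0.057  0.916] tilt 23.6 az 8.2 n 1488
  rect [107.  120.4] 0.0
  ctr [ 0.7802 -0.1756  0.0787]
  boss pts [ 0.7788 -0.1764  0.0799] 27 height over med 0.0046
side
mat [518.3 -69.1] [ 75.6 126.7] 10.2
floor [442.    7.4] [134.7 212.8] 12.54 z 0.0049
pan all [445.2   7.9] [138.2 211.4] 14.19 [[352.0, 93.0], [404.0, -112.0], [538.0, -78.0], [486.0, 127.0]]
walls [444.3  26.6] [130.8 165.7] 14.08
handle [ 477.  -101.2] [ 23.9 115.6] 13.71 z 0.053
big normal [-0.41  -0.089  0.908] tilt 24.8 az 12.3 n 2545
  rect [269.5 189. ] 1.8
  ctr [0.8297 0.1924 0.1107]
  boss pts [0.8289 0.1935 0.112 ] 18 height over med 0.0048
small normal [-0.404 -0.062  0.913] tilt 24.1 az 8.8 n 552
  rect [130.1 113.7] 85.5
  ctr [ 0.7777 -0.1756  0.0781]
  boss pts [ 0.7764 -0.1752  0.0802] 8 height over med 0.0054
```

```bash
python3 -c "
from h import *
go([.6037,.0830,.06],-7);go([.6037,.0830,.003],-7)"
```

```text
t2.22 row: [-0.001, 0.002, -0.0] [-0.091, 0.24, 0.074] min rows 6.4 q [-0.19, -0.12, 1.84, 0.0, 1.43, -0.07]
t2.22 row: [-0.001, 0.002, -0.0] [-0.091, 0.297, 0.074] min rows 7.7 q [-0.19, -0.12, 1.84, 0.0, 1.43, -0.07]
```

Request:
{"op": "jog_arm", "data": {
  "deltas": [
    [[0, 0, 0], [-0.091, 0.22, 0.074], 0.6],
    [[0, 0, 0], [-0.091, 0.22, 0.074], 0.6],
    [[0, 0, 0], [-0.091, 0.22, 0.074], 0.6],
    [[0, 0, 0], [-0.091, 0.22, 0.074], 0.6],
    [[0, 0, 0], [-0.091, 0.22, 0.074], 0.6],
    [[0, 0, 0], [-0.091, 0.24, 0.074], 0.6],
    [[0, 0, 0], [-0.091, 0.26, 0.074], 0.6],
    [[0, 0, 0], [-0.091, 0.28, 0.074], 0.6],
    [[0, 0, 0], [-0.091, 0.295, 0.074], 0.6],
    [[0, 0, 0], [-0.091, 0.297, 0.074], 0.6]
  ]
}}

```text
time: 3.05
eef_pos: [0.6, 0.0844, -0.0013]
tcp_rot: [-0.472, 0.53, -0.527, 0.468]
contact_force: [-0.3, -0.9, -0.5]
opening: 0.603
```

```bash
python3 -c "
from h import *
st(); go([.6037,.0830,.003],-7); snap('wrist','w2.png')"
```

```text
t3.05 p [0.6, 0.0844, -0.0013] y [-0.007, 0.001, -1.0] z [0.993, -0.117, -0.007] jaw -6.7 q [-0.028, 0.385, 1.864, 0.0, 0.9, 0.09] F [-0.3, -0.9, -0.5] op 0.603
t3.05 row: [0.007, 0.005, 0.0] [0.001, -0.004, 0.004] min rows 0.1 q [-0.03, 0.39, 1.86, 0.0, 0.9, 0.09]
```

View pics/w2.png

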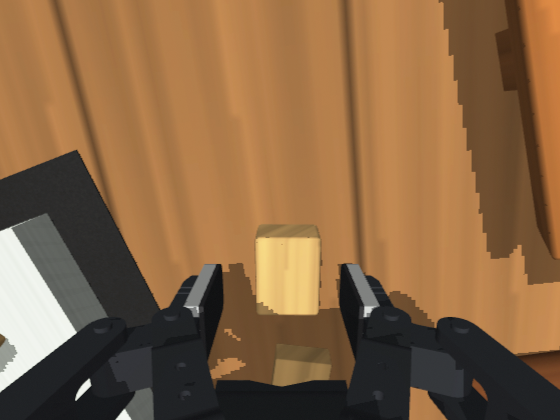

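The block is centred between the fingers at (288,270). I'll settle and close.

Request:
{"op": "jog_arm", "data": {
  "deltas": [
    [[0.007, 0.005, 0], [0.001, -0.004, 0.004], 0.6],
    [[0.007, 0.005, 0], [0.001, -0.004, 0.004], 0],
    [[0.007, 0.005, 0], [0.001, -0.004, 0.004], 0],
    [[0.007, 0.005, 0], [0.001, -0.004, 0.004], 0],
    [[0.007, 0.005, 0], [0.001, -0.004, 0.004], 0],
    [[0.007, 0.005, 0], [0.001, -0.03, 0.004], 0],
    [[0.007, 0.005, 0], [0.001, -0.06, 0.004], 0],
    [[0.007, 0.005, 0], [0.001, -0.09, 0.004], 0]
  ],
  "force": 35
}}

```text
time: 3.77
eef_pos: [0.6047, 0.0825, 0.0909]
tcp_rot: [0.468, -0.53, 0.53, -0.468]
contact_force: [1.7, 0.4, 0.3]
opening: -0.002
```

```bash
cat >> h.py <<'E'
def trw(x,y,o=(.4438,.0275),yaw=104.1):
    d=np.array([np.cos(np.radians(yaw)),np.sin(np.radians(yaw))]);e=np.array([-d[1],d[0]])
    return np.array(o)+x*d+y*e
E
python3 -c "
from h import *
st(); 
for q in [(.003,-.036),(.056,-.038),(-.044,-.034),(-.044,.022)]: p=trw(*q);print(q,p,np.hypot(*p))
p=trw(.003,-.036);go([*p,.10],104.1);go([*p,.012],104.1)"
```

```text
t3.77 p [0.6047, 0.0825, 0.0909] y [0.001, -0.0, -1.0] z [0.992, -0.123, 0.001] jaw -7.1 q [-0.03, 0.26, 1.827, -0.0, 1.054, 0.093] F [1.7, 0.4, 0.3] op -0.002
(0.003, -0.036) [0.47798455 0.03917976] 0.4795876155407655
(0.056, -0.038) [0.4670127 0.0910702] 0.4758094577464961
(-0.044, -0.034) [ 0.48749471 -0.00689146] 0.48754341707935717
(-0.044, 0.022) [ 0.43318188 -0.0205339 ] 0.4336682820522819
t3.77 row: [-0.001, 1.201, -0.0] [0.059, -0.009, -0.12] min rows 9.6 q [-0.03, 0.26, 1.83, -0.0, 1.05, 0.09]
t3.77 row: [-0.001, 1.201, -0.0] [0.059, 0.079, -0.12] min rows 9.6 q [-0.03, 0.26, 1.83, -0.0, 1.05, 0.09]
```

The fingers shut fully, so the grasp missed. I'll look.

```bash
python3 -c "
from meas import *
snap('wrist','w3.png'); blob(.603,.084,.06)"
```

```text
scene n 196 ztop 0.0224 top ctr [603.6  82.8] sz [39.9 33.3] ang 83.9 | all ctr [603.1  63.4] [78.5 33.8] 86.8 col [ 91. 154. 202.]
side n 126 ztop 0.023 top ctr [603.7  82.7] sz [42.5 30.3] ang 83.6 | all ctr [601.7  64.2] [79.9 30.5] 83.6 col [118.  156.5 182.5]
```

View pics/w3.png

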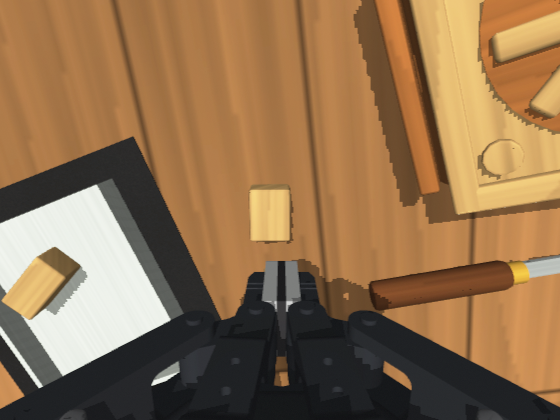

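```bash
python3 -c "
from h import *
c=ctrl.read_camera('wrist');M=np.linalg.inv(np.array(c['mount']))
for p in [(0,0,0),(0,-.019,0),(0,-.005,.04),(0,-.015,.02)]:
  q=M@np.array([*p,1]);print(p,c['cx']+c['fx']*q[0]/-q[2],c['cy']+c['fy']*(-q[1])/-q[2])
w=snap('wrist');P=pts(w)
s=ctrl.get_state();M2=R.from_quat(s['tcp_rot']).as_matrix()
t=(P-s['eef_pos'])@M2
for v in range(255,330,8): print(v,[t[v,u].round(3).tolist() for u in (272,283,294)])
"
```

```text
(0, 0, 0) 280.2312387217239 255.07665097604058
(0, -0.019, 0) 280.1489297520004 270.8355955683222
(0, -0.005, 0.04) 358.678623817118 258.9425583059747
(0, -0.015, 0.02) 321.6243095736829 267.2517503154795
255 [[0.039, 0.091, -0.005], [0.039, 0.09, 0.004], [0.039, 0.091, 0.013]]
263 [[-0.011, -0.036, -0.002], [-0.011, -0.036, 0.002], [-0.011, -0.036, 0.007]]
271 [[-0.011, -0.044, -0.002], [-0.011, -0.044, 0.002], [-0.01, -0.042, 0.007]]
279 [[-0.011, -0.051, -0.002], [-0.011, -0.052, 0.002], [-0.011, -0.051, 0.006]]
287 [[-0.011, -0.057, -0.002], [-0.011, -0.058, 0.002], [-0.011, -0.057, 0.006]]
295 [[-0.011, -0.063, -0.002], [-0.011, -0.063, 0.002], [-0.011, -0.064, 0.006]]
303 [[-0.01, -0.067, -0.002], [-0.01, -0.067, 0.002], [-0.013, -0.071, 0.006]]
311 [[-0.012, -0.076, -0.001], [-0.007, -0.066, 0.002], [-0.013, -0.076, 0.005]]
319 [[-0.012, -0.079, -0.001], [-0.004, -0.067, 0.002], [-0.012, -0.08, 0.005]]
327 [[-0.012, -0.083, -0.001], [-0.0, -0.066, 0.002], [-0.011, -0.083, 0.005]]
```

```bash
python3 -c "
from h import *
c=ctrl.read_camera('wrist');M=np.linalg.inv(np.array(c['mount']))
for p in [(-.011,0,0),(-.011,-.036,0),(-.011,-.019,0)]:
  q=M@np.array([*p,1]);print(p,c['cx']+c['fx']*q[0]/-q[2],c['cy']+c['fy']*(-q[1])/-q[2])
s=ctrl.get_state();e=s['eef_pos']
for n,b in (('scene',(230,150,380,280)),('side',(200,130,350,260))):
  c=snap(n);P=pts(c)
  m=(np.hypot(P[...,0]-e[0],P[...,1]-e[1])<.03)&(P[...,2]>.05)&(P[...,2]<.3)
  z=P[...,2][m];print(n,m.sum(),np.percentile(z,[0,1,5,20,50]).round(3)); vv,uu=np.where(m);print(uu.min(),uu.max(),vv.min(),vv.max())
  q=np.linalg.inv(c['T'])@np.array([*e,1]);u,v=c['cx']+c['fx']*q[0]/-q[2],c['cy']+c['fy']*q[1]/q[2];print('tcp px',u,v)
  im=c['pixels'].copy();cv2.circle(im,(int(u),int(v)),2,(0,255,0),1)
  a=im[int(v)-60:int(v)+60,int(u)-70:int(u)+70];cv2.imwrite('pics/tip_%s.png'%n,cv2.resize(a,None,fx=5,fy=5,interpolation=0))
"
```

```text
(-0.011, 0, 0) 280.22856855835613 235.25008561696336
(-0.011, -0.036, 0) 280.0512929932129 264.3907840640567
(-0.011, -0.019, 0) 280.14439990439536 249.08579592360275
scene 298 [0.116 0.118 0.126 0.14  0.191]
319 340 149 211
tcp px 323.72926828529734 218.05175430221198
side 491 [0.12  0.123 0.131 0.159 0.193]
247 268 165 216
tcp px 259.9147778635796 222.5433138858793
```

View pics/tip_scene.png

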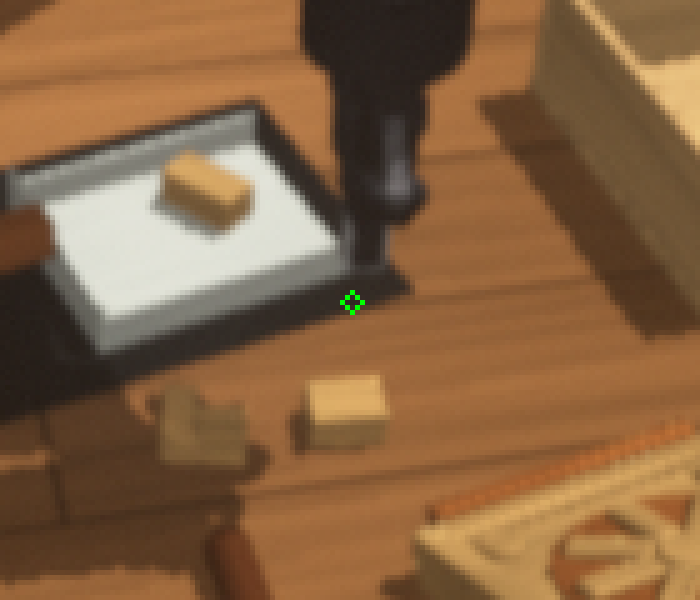

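```bash
python3 -c "
from h import *
s=ctrl.get_state();e=s['eef_pos'];M2=R.from_quat(s['tcp_rot']).as_matrix()
for n in ('scene','side','wrist'):
  c=snap(n);P=pts(c);t=(P-e)@M2
  m=(np.hypot(P[...,0]-e[0],P[...,1]-e[1])<.04)&(P[...,2]>.1)&(P[...,2]<.17)
  q=t[m]
  for lo in (-.075,-.065,-.055,-.045,-.035,-.025):
    k=q[(q[:,1]>lo)&(q[:,1]<lo+.01)]
    if len(k): print(n,lo,len(k),'x',k[:,0].min().round(3),k[:,0].max().round(3),'z',k[:,2].min().round(3),k[:,2].max().round(3),'ymax',k[:,1].max().round(4))
"
```

```text
scene -0.075 10 x 0.011 0.013 z -0.022 0.028 ymax -0.0692
scene -0.065 19 x -0.007 0.01 z -0.004 0.017 ymax -0.055
scene -0.055 29 x -0.011 0.01 z -0.002 0.016 ymax -0.045
scene -0.045 28 x -0.012 0.01 z 0.001 0.014 ymax -0.0361
scene -0.035 12 x -0.012 0.01 z 0.004 0.009 ymax -0.027
side -0.075 35 x -0.013 -0.003 z -0.028 0.031 ymax -0.0659
side -0.065 24 x -0.013 0.003 z -0.012 0.014 ymax -0.055
side -0.055 27 x -0.019 0.007 z -0.012 0.015 ymax -0.045
side -0.045 25 x -0.013 0.009 z -0.013 0.014 ymax -0.0352
side -0.035 8 x -0.01 -0.005 z -0.009 0.008 ymax -0.031
wrist -0.075 1990 x -0.014 0.012 z -0.03 0.032 ymax -0.065
wrist -0.065 799 x -0.012 0.011 z -0.013 0.014 ymax -0.055
wrist -0.055 856 x -0.012 -0.006 z -0.013 0.015 ymax -0.045
wrist -0.045 674 x -0.012 -0.006 z -0.013 0.015 ymax -0.0351
wrist -0.035 104 x -0.011 -0.006 z -0.011 0.012 ymax -0.0315
```

The TCP reported by the state lies about 30 mm beyond the visible fingertips. All three cameras agree on this, with the sides centred. I'll work with tip = TCP − 30 mm along the tool and go in again, checking force.

```bash
python3 -c "
from h import *
go([.6037,.0830,-.025],-7)"
```

```text
t4.32 row: [-0.0, -0.001, 0.0] [-0.0, 0.114, -0.001] min rows 2.7 q [-0.03, 0.26, 1.83, -0.0, 1.05, 0.09]
```

Request:
{"op": "jog_arm", "data": {
  "deltas": [
    [[0, 0, 0], [0, 0.02, -0.001], 0.65],
    [[0, 0, 0], [0, 0.04, -0.001], 0.65],
    [[0, 0, 0], [0, 0.05, -0.001], 0.65],
    [[0, 0, 0], [0, 0.06, -0.001], 0.65],
    [[0, 0, 0], [0, 0.06, -0.001], 0.65],
    [[0, 0, 0], [0, 0.08, -0.001], 0.65],
    [[0, 0, 0], [0, 0.095, -0.001], 0.65],
    [[0, 0, 0], [0, 0.105, -0.001], 0.65],
    [[0, 0, 0], [0, 0.11, -0.001], 0.65],
    [[0, 0, 0], [0, 0.11, -0.001], 0.65]
  ]
}}

```text
time: 5.15
eef_pos: [0.6032, 0.0827, -0.0217]
tcp_rot: [-0.469, 0.53, -0.53, 0.468]
contact_force: [-0.7, -0.6, 0.4]
opening: 0.648
```

Request:
{"op": "jog_arm", "data": {
  "deltas": [
    [[0, 0, 0], [0, 0.002, 0], 0.2],
    [[0, 0, 0], [0, 0.002, 0], 0.2],
    [[0, 0, 0], [0, 0.002, 0], 0.2],
    [[0, 0, 0], [0, 0.002, 0], 0.2],
    [[0, 0, 0], [0, 0.002, 0], 0.2],
    [[0, 0, 0], [0, 0.002, 0], 0.2]
  ],
  "force": 35
}}

```text
time: 5.65
eef_pos: [0.6039, 0.0827, -0.0228]
tcp_rot: [0.468, -0.53, 0.53, -0.468]
contact_force: [0.7, -0.5, 2.6]
opening: 0.344
```

```bash
python3 -c "
from h import *
st();snap('wrist','w4.png')"
```

```text
t5.65 p [0.6039, 0.0827, -0.0228] y [0.0, -0.0, -1.0] z [0.992, -0.123, 0.0] jaw -7.0 q [-0.03, 0.423, 1.861, -0.0, 0.857, 0.093] F [0.7, -0.5, 2.6] op 0.344
```

View pics/w4.png

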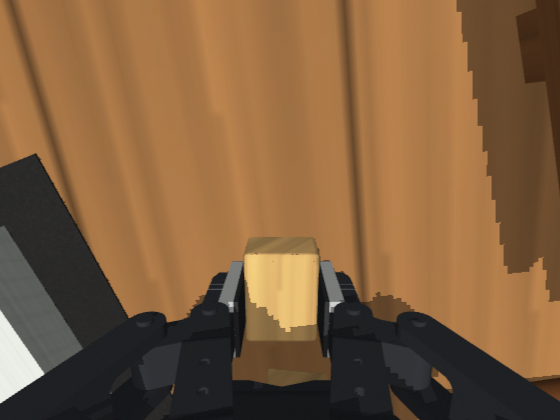

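Gripped: the opening of 29 mm matches the 30 mm block. Lifting and carrying to the tray.

```bash
python3 -c "
from h import *
p=trw(.003,-.036);go([*p,.05],104.1);go([*p,-.016],104.1)"
```

```text
t5.70 row: [-0.0, 1.202, 0.0] [0.059, -0.073, -0.12] min rows 9.6 q [-0.03, 0.42, 1.86, -0.0, 0.86, 0.09]
t5.70 row: [-0.0, 1.202, 0.0] [0.059, -0.007, -0.12] min rows 9.6 q [-0.03, 0.42, 1.86, -0.0, 0.86, 0.09]
```

Request:
{"op": "jog_arm", "data": {
  "deltas": [
    [[0, 0, 0], [0, -0.03, 0], 0.2],
    [[0, 0.12, 0], [0, -0.06, 0], 0.2],
    [[0, 0.24, 0], [0.01, -0.073, -0.02], 0.2],
    [[0, 0.36, 0], [0.02, -0.073, -0.04], 0.2],
    [[0, 0.48, 0], [0.03, -0.073, -0.06], 0.2],
    [[0, 0.6, 0], [0.04, -0.073, -0.08], 0.2],
    [[0, 0.72, 0], [0.05, -0.073, -0.1], 0.2],
    [[0, 0.84, 0], [0.059, -0.073, -0.12], 0.2],
    [[0, 0.96, 0], [0.059, -0.073, -0.12], 0.2],
    [[0, 1.08, 0], [0.059, -0.073, -0.12], 0.2]
  ]
}}

```text
time: 6.53
eef_pos: [0.4757, 0.0388, 0.0496]
tcp_rot: [-0.127, 0.696, -0.696, 0.126]
contact_force: [0.6, -0.5, -0.1]
opening: 0.345
```

```bash
python3 -c "
from h import *
st();p=trw(.003,-.036);go([*p,.05],104.1);go([*p,-.016],104.1)"
```

```text
t6.53 p [0.4757, 0.0388, 0.0496] y [-0.001, -0.0, -1.0] z [0.353, -0.936, -0.0] jaw -69.3 q [-0.131, 0.041, 2.165, -0.0, 0.937, 1.078] F [0.6, -0.5, -0.1] op 0.345
t6.53 row: [0.0, 0.115, 0.001] [-0.002, -0.0, 0.0] min rows 0.9 q [-0.13, 0.04, 2.16, -0.0, 0.94, 1.08]
t6.53 row: [0.0, 0.115, 0.001] [-0.002, 0.066, 0.0] min rows 1.6 q [-0.13, 0.04, 2.16, -0.0, 0.94, 1.08]
```

Request:
{"op": "jog_arm", "data": {
  "deltas": [
    [[0, 0.115, 0], [-0.002, 0.02, 0], 0.2],
    [[0, 0.115, 0], [-0.002, 0.04, 0], 0.2],
    [[0, 0.115, 0], [-0.002, 0.055, 0], 0.2],
    [[0, 0.115, 0], [-0.002, 0.064, 0], 0.2],
    [[0, 0.115, 0], [-0.002, 0.066, 0], 0.2],
    [[0, 0.115, 0], [-0.002, 0.066, 0], 0.45],
    [[0, 0.115, 0], [-0.002, 0.066, 0], 0.45],
    [[0, 0.115, 0], [-0.002, 0.04, 0], 0.45],
    [[0, 0.115, 0], [-0.002, 0, 0], 0.5],
    [[0, 0.115, 0], [-0.002, -0.04, 0], 0.6]
  ]
}}

```text
time: 7.37
eef_pos: [0.4769, 0.0396, 0.0908]
tcp_rot: [-0.088, 0.702, -0.702, 0.086]
contact_force: [0.9, 0.1, 0.0]
opening: 0.596
```

```bash
python3 -c "
from h import *
st();snap('wrist','w5.png');go([.601,.008,.05],-13);go([.601,.008,-.023],-13)"
```

```text
t7.37 p [0.4769, 0.0396, 0.0908] y [-0.003, 0.0, -1.0] z [0.244, -0.97, -0.001] jaw -75.9 q [-0.129, -0.022, 2.139, -0.0, 1.027, 1.196] F [0.9, 0.1, 0.0] op 0.596
t7.42 row: [-0.012, -1.097, -0.009] [-0.105, 0.052, 0.058] min rows 8.8 q [-0.13, -0.03, 2.13, -0.0, 1.03, 1.2]
t7.42 row: [-0.012, -1.097, -0.009] [-0.104, 0.125, 0.058] min rows 8.8 q [-0.13, -0.03, 2.13, -0.0, 1.03, 1.2]
```

View pics/w5.png

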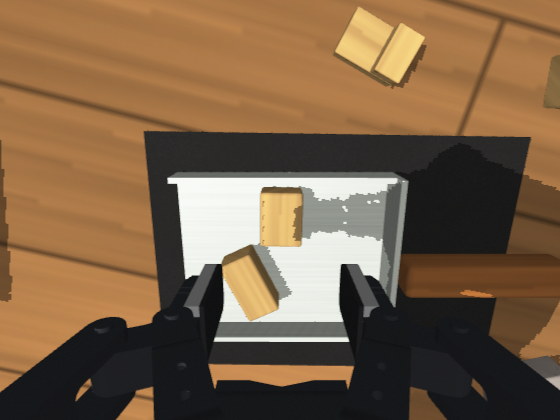

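cut_f sits at (281,215) in the tray, clear of cut_e at (252,283). Next, cut_d.

Request:
{"op": "jog_arm", "data": {
  "deltas": [
    [[0, -0.12, 0], [-0.01, 0, 0], 0.65],
    [[0, -0.24, 0], [-0.03, 0, 0.01], 0.65],
    [[0, -0.36, 0], [-0.05, 0, 0.03], 0.65],
    [[0, -0.48, 0], [-0.07, 0, 0.04], 0.65],
    [[0, -0.6, 0], [-0.09, 0, 0.05], 0.65],
    [[0, -0.72, 0], [-0.104, 0.01, 0.058], 0.65],
    [[0, -0.84, 0], [-0.104, 0.02, 0.058], 0.65],
    [[0, -0.96, 0], [-0.104, 0.03, 0.058], 0.65],
    [[0, -1.08, 0], [-0.104, 0.04, 0.058], 0.65],
    [[-0.012, -1.097, -0.009], [-0.104, 0.052, 0.058], 0.65]
  ]
}}

```text
time: 8.25
eef_pos: [0.6004, 0.008, 0.0514]
tcp_rot: [0.44, -0.552, 0.553, -0.441]
contact_force: [0.1, 0.5, -0.2]
opening: 0.653
```

```bash
python3 -c "
from h import *
st();go([.601,.008,-.022],-13)"
```

```text
t8.25 p [0.6004, 0.008, 0.0514] y [0.002, -0.001, -1.0] z [0.975, -0.222, 0.002] jaw -12.9 q [-0.155, 0.292, 1.87, -0.0, 0.977, 0.069] F [0.1, 0.5, -0.2] op 0.653
t8.25 row: [-0.002, 0.003, 0.0] [-0.0, 0.073, 0.0] min rows 1.8 q [-0.16, 0.29, 1.87, -0.0, 0.98, 0.07]
```

Request:
{"op": "jog_arm", "data": {
  "deltas": [
    [[0, 0, 0], [0, 0.03, 0], 0.65],
    [[0, 0, 0], [0, 0.05, 0], 0.65],
    [[0, 0, 0], [0, 0.065, 0], 0.65],
    [[0, 0, 0], [0, 0.073, 0], 0.65],
    [[0, 0, 0], [0, 0.073, 0], 0.2],
    [[0, 0, 0], [0, 0.073, 0], 0.2],
    [[0, 0, 0], [0, 0.073, 0], 0.2],
    [[0, 0, 0], [0, 0.073, 0], 0.2],
    [[0, 0, 0], [0, 0.073, 0], 0.2],
    [[0, 0, 0], [0, 0.06, 0], 0.2]
  ]
}}

```text
time: 9.08
eef_pos: [0.5986, 0.0082, -0.01]
tcp_rot: [-0.441, 0.553, -0.552, 0.44]
contact_force: [-1.0, 0.4, -1.3]
opening: 0.34
```

```bash
python3 -c "
from h import *
st();p=trw(-.044,-.034);go([*p,.05],104.1);go([*p,-.016],104.1)"
```

```text
t9.08 p [0.5986, 0.0082, -0.01] y [-0.002, 0.0, -1.0] z [0.975, -0.223, -0.002] jaw -12.9 q [-0.156, 0.383, 1.887, -0.0, 0.874, 0.069] F [-1.0, 0.4, -1.3] op 0.34
t9.08 row: [0.001, 1.1, 0.001] [0.039, -0.06, -0.105] min rows 8.8 q [-0.16, 0.38, 1.89, -0.0, 0.87, 0.07]
t9.08 row: [0.001, 1.1, 0.001] [0.039, 0.006, -0.105] min rows 8.8 q [-0.16, 0.38, 1.89, -0.0, 0.87, 0.07]
```

Request:
{"op": "jog_arm", "data": {
  "deltas": [
    [[0, 0, 0], [0, -0.03, 0], 0.2],
    [[0, 0.12, 0], [0, -0.06, 0], 0.2],
    [[0, 0.24, 0], [0.005, -0.06, -0.015], 0.2],
    [[0, 0.36, 0], [0.012, -0.06, -0.035], 0.2],
    [[0, 0.48, 0], [0.02, -0.06, -0.055], 0.2],
    [[0, 0.6, 0], [0.03, -0.06, -0.075], 0.2],
    [[0, 0.72, 0], [0.035, -0.06, -0.095], 0.2],
    [[0, 0.84, 0], [0.039, -0.06, -0.105], 0.2],
    [[0, 0.96, 0], [0.039, -0.06, -0.105], 0.2],
    [[0, 1.08, 0], [0.039, -0.06, -0.105], 0.2]
  ]
}}

```text
time: 9.92
eef_pos: [0.4874, -0.0065, 0.0515]
tcp_rot: [0.092, -0.701, 0.701, -0.092]
contact_force: [-0.0, -0.9, -0.5]
opening: 0.338
```

```bash
python3 -c "
from h import *
st();p=trw(-.044,-.034);go([*p,-.016],104.1)"
```

```text
t9.92 p [0.4874, -0.0065, 0.0515] y [-0.0, -0.0, -1.0] z [0.257, -0.966, 0.0] jaw -75.1 q [-0.222, 0.06, 2.141, -0.0, 0.941, 1.089] F [-0.0, -0.9, -0.5] op 0.338
t9.92 row: [-0.0, 0.014, 0.0] [-0.0, 0.068, 0.0] min rows 1.6 q [-0.22, 0.06, 2.14, -0.0, 0.94, 1.09]
```

Request:
{"op": "jog_arm", "data": {
  "deltas": [
    [[0, 0.014, 0], [0, 0.02, 0], 0.2],
    [[0, 0.014, 0], [0, 0.04, 0], 0.2],
    [[0, 0.014, 0], [0, 0.055, 0], 0.2],
    [[0, 0.014, 0], [0, 0.066, 0], 0.2],
    [[0, 0.014, 0], [0, 0.068, 0], 0.2],
    [[0, 0.014, 0], [0, 0.068, 0], 0.45],
    [[0, 0.014, 0], [0, 0.068, 0], 0.45],
    [[0, 0.014, 0], [0, 0.04, 0], 0.45],
    [[0, 0.014, 0], [0, 0, 0], 0.5],
    [[0, 0.014, 0], [0, -0.04, 0], 0.65]
  ]
}}

```text
time: 10.75
eef_pos: [0.4866, -0.0064, 0.0926]
tcp_rot: [-0.087, 0.702, -0.702, 0.086]
contact_force: [1.0, -0.8, -0.7]
opening: 0.625
```

```bash
python3 -c "
from h import *
st();snap('wrist','w6.png');go([.616,-.133,.05],15.5)"
```

```text
t10.75 p [0.4866, -0.0064, 0.0926] y [-0.002, -0.0, -1.0] z [0.243, -0.97, -0.0] jaw -75.9 q [-0.222, -0.006, 2.121, -0.0, 1.029, 1.103] F [1.0, -0.8, -0.7] op 0.625
t10.80 row: [0.005, 1.547, -0.017] [-0.088, 0.055, 0.151] min rows 12.4 q [-0.22, -0.02, 2.11, -0.0, 1.03, 1.1]
```

View pics/w6.png

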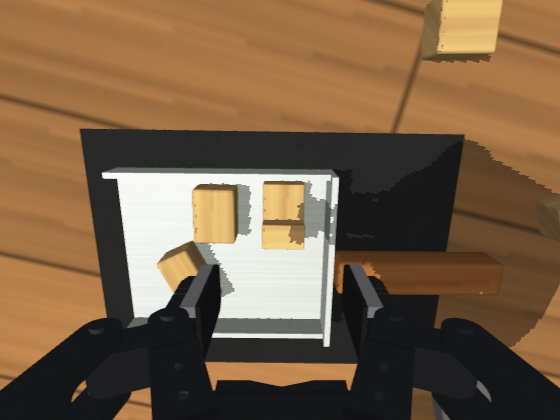

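cut_d at (284,215) and cut_f are both in. For cut_b I'll keep nearly the same jaw angle, 105.5° across its other faces, which leaves 18 mm clear of the orange cube.

```bash
python3 -c "
from h import *
go([.616,-.133,.05],105.5);go([.616,-.133,-.022],105.5)"
```

```text
t10.80 row: [-0.008, -0.024, -0.014] [-0.088, 0.055, 0.151] min rows 4.4 q [-0.22, -0.02, 2.11, -0.0, 1.03, 1.1]
t10.80 row: [-0.008, -0.024, -0.014] [-0.087, 0.127, 0.151] min rows 5.2 q [-0.22, -0.02, 2.11, -0.0, 1.03, 1.1]
```

Request:
{"op": "jog_arm", "data": {
  "deltas": [
    [[0, -0.024, 0], [-0.03, 0, 0.04], 0.68],
    [[0, -0.024, 0], [-0.05, 0, 0.08], 0.68],
    [[0, -0.024, 0], [-0.07, 0.01, 0.12], 0.68],
    [[0, -0.024, 0], [-0.088, 0.03, 0.151], 0.68],
    [[-0.008, -0.024, -0.014], [-0.088, 0.055, 0.151], 0.68],
    [[-0.008, -0.024, -0.014], [-0.088, 0.055, 0.151], 0.68],
    [[-0.008, -0.024, -0.014], [-0.088, 0.085, 0.151], 0.68],
    [[-0.008, -0.024, -0.014], [-0.087, 0.11, 0.151], 0.68],
    [[-0.008, -0.024, -0.014], [-0.087, 0.124, 0.151], 0.68],
    [[-0.008, -0.024, -0.014], [-0.087, 0.127, 0.151], 0.68]
  ]
}}

```text
time: 11.63
eef_pos: [0.6143, -0.1321, -0.0244]
tcp_rot: [-0.097, 0.702, -0.7, 0.094]
contact_force: [0.3, 0.5, 0.1]
opening: 0.683
```

```bash
python3 -c "
from h import *
st();snap('wrist','w7.png');go([.616,-.133,-.022],105.5)"
```

```text
t11.63 p [0.6143, -0.1321, -0.0244] y [-0.005, 0.002, -1.0] z [0.267, -0.964, -0.003] jaw -74.5 q [-0.373, 0.461, 1.81, 0.0, 0.876, 0.927] F [0.3, 0.5, 0.1] op 0.683
t11.68 row: [0.002, 0.0, 0.002] [-0.001, -0.001, 0.001] min rows 0.0 q [-0.37, 0.46, 1.81, 0.0, 0.88, 0.93]
```

View pics/w7.png

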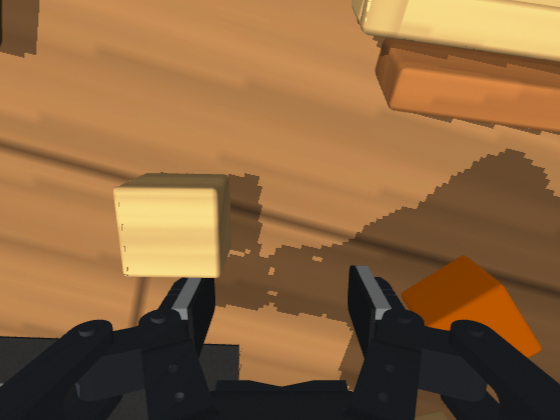

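cut_b now stands at (170,230), left and ahead of the fingers, so it was knocked aside. I'll back up and measure again.

Request:
{"op": "jog_arm", "data": {
  "deltas": [
    [[0, 0, 0], [0, -0.03, 0], 0.68],
    [[0, 0, 0], [0, -0.06, 0], 0.68],
    [[0, 0, 0], [0, -0.08, 0], 0.68],
    [[0, 0, 0], [0, -0.08, 0], 0.68]
  ]
}}

```text
time: 12.02
eef_pos: [0.6207, -0.1341, 0.066]
tcp_rot: [0.092, -0.699, 0.703, -0.099]
contact_force: [0.5, 0.2, 1.3]
opening: 0.676
```

```bash
cat >> h.py <<'E'
def wb(cx,cy,r=.045,zlo=.012,zhi=.05,n='wrist',fn=None,c=None):
    c=c or snap(n,fn);w=pts(c)
    m=(np.hypot(w[...,0]-cx,w[...,1]-cy)<r)&(w[...,2]>zlo)&(w[...,2]<zhi)
    if m.sum()<20: print('few');return
    p=w[m];t=p[p[:,2]>np.percentile(p[:,2],90)-.004]
    for nm,a in (('all',p),('top',t)):
        q=cv2.minAreaRect((a[:,:2]*1000).astype(np.float32));print(n,nm,np.round(q[0],1),np.round(q[1],1),round(q[2],1),'z',np.median(a[:,2]).round(4),len(a))
E
python3 -c "
from h import *
st();wb(.63,-.09,.06,fn='w8.png');wb(.63,-.09,.05,n='scene');wb(.63,-.09,.05,n='side');wb(.62,-.21,.05)"
```

```text
t12.02 p [0.6207, -0.1341, 0.066] y [0.011, -0.004, -1.0] z [0.268, -0.963, 0.007] jaw -74.4 q [-0.373, 0.335, 1.783, 0.0, 1.011, 0.927] F [0.5, 0.2, 1.3] op 0.676
wrist all [633.8 -86.1] [34.4 36.2] 14.6 z 0.0299 3548
wrist top [633.7 -86.1] [34.2 36.2] 14.5 z 0.03 3252
scene all [635.2 -85.6] [35.7 36.2] 13.5 z 0.0295 230
scene top [634.7 -85.5] [35.1 34.9] 16.5 z 0.0306 153
side all [634.2 -85.2] [33.  40.5] 20.0 z 0.0293 105
side top [633.9 -85.2] [32.5 40.6] 19.1 z 0.0308 64
wrist all [ 624.  -211.1] [37.  33.9] 51.9 z 0.0298 3577
wrist top [ 624.  -211.1] [36.9 33.9] 51.9 z 0.03 3037
```

View pics/w8.png

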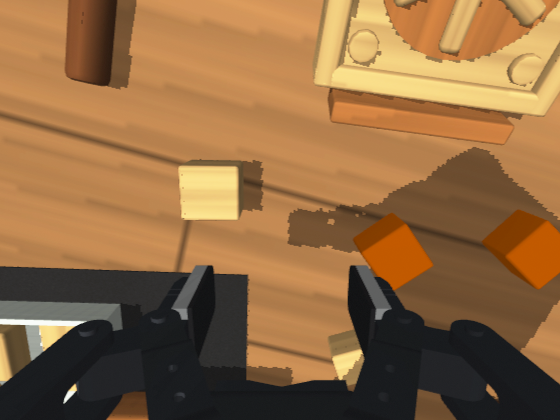

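```bash
python3 -c "
from h import *
go([.634,-.086,.03],104.5);go([.634,-.086,-.022],104.5)"
```

```text
t12.22 row: [0.002, 0.018, 0.003] [-0.031, 0.027, -0.039] min rows 1.4 q [-0.37, 0.34, 1.79, 0.0, 1.01, 0.93]
t12.22 row: [0.002, 0.018, 0.003] [-0.031, 0.079, -0.039] min rows 2.2 q [-0.37, 0.34, 1.79, 0.0, 1.01, 0.93]
```

Request:
{"op": "jog_arm", "data": {
  "deltas": [
    [[0, 0.018, 0], [-0.031, 0, -0.039], 0.68],
    [[0, 0.018, 0], [-0.031, 0.01, -0.039], 0.68],
    [[0, 0.018, 0], [-0.031, 0.027, -0.039], 0.68],
    [[0, 0.018, 0], [-0.031, 0.05, -0.039], 0.68],
    [[0, 0.018, 0], [-0.031, 0.07, -0.039], 0.68],
    [[0, 0.018, 0], [-0.031, 0.079, -0.039], 0.68],
    [[0, 0.018, 0], [-0.031, 0.079, -0.039], 0.25],
    [[0, 0.018, 0], [-0.031, 0.079, -0.039], 0.25],
    [[0, 0.018, 0], [-0.031, 0.079, -0.039], 0.25],
    [[0, 0.018, 0], [-0.031, 0.079, -0.039], 0.25]
  ]
}}

```text
time: 13.05
eef_pos: [0.6355, -0.0867, -0.0205]
tcp_rot: [-0.089, 0.702, -0.701, 0.089]
contact_force: [-0.2, -0.6, 0.4]
opening: 0.413
```

```bash
python3 -c "
from h import *
st();p=trw(-.042,.022);go([*p,.05],104.1);go([*p,-.015],104.1)"
```

```text
t13.05 p [0.6355, -0.0867, -0.0205] y [-0.0, 0.001, -1.0] z [0.25, -0.968, -0.001] jaw -75.5 q [-0.294, 0.475, 1.779, 0.001, 0.888, 1.024] F [-0.2, -0.6, 0.4] op 0.413
t13.05 row: [0.001, 0.007, 0.0] [0.179, -0.07, -0.117] min rows 5.4 q [-0.29, 0.48, 1.78, 0.0, 0.89, 1.02]
t13.05 row: [0.001, 0.007, 0.0] [0.179, -0.005, -0.117] min rows 5.1 q [-0.29, 0.48, 1.78, 0.0, 0.89, 1.02]
```

Gripped at 35 mm.

Request:
{"op": "jog_arm", "data": {
  "deltas": [
    [[0, 0, 0], [0, -0.03, 0], 0.25],
    [[0, 0, 0], [0.01, -0.06, -0.01], 0.25],
    [[0, 0, 0], [0.04, -0.07, -0.03], 0.25],
    [[0, 0, 0], [0.075, -0.07, -0.05], 0.25],
    [[0, 0, 0], [0.11, -0.07, -0.075], 0.25],
    [[0, 0, 0], [0.145, -0.07, -0.1], 0.25],
    [[0, 0, 0], [0.17, -0.07, -0.112], 0.25],
    [[0, 0.007, 0], [0.179, -0.07, -0.117], 0.25],
    [[0, 0.007, 0], [0.179, -0.07, -0.117], 0.25]
  ]
}}

```text
time: 13.8
eef_pos: [0.4313, -0.0176, 0.0501]
tcp_rot: [-0.087, 0.702, -0.702, 0.087]
contact_force: [0.5, -0.5, -1.0]
opening: 0.417
```

```bash
python3 -c "
from h import *
st();p=trw(-.042,.022);go([*p,-.015],104.1)"
```

```text
t13.80 p [0.4313, -0.0176, 0.0501] y [0.001, 0.0, -1.0] z [0.244, -0.97, -0.0] jaw -75.9 q [-0.277, -0.068, 2.271, 0.001, 0.938, 1.047] F [0.5, -0.5, -1.0] op 0.417
t13.80 row: [0.0, 0.0, -0.001] [-0.001, 0.065, 0.001] min rows 1.6 q [-0.28, -0.07, 2.27, 0.0, 0.94, 1.05]
```

Request:
{"op": "jog_arm", "data": {
  "deltas": [
    [[0, 0, 0], [0, 0.02, 0], 0.25],
    [[0, 0, 0], [0, 0.04, 0], 0.25],
    [[0, 0, 0], [0, 0.055, 0], 0.25],
    [[0, 0, 0], [0, 0.063, 0], 0.25],
    [[0, 0, 0], [0, 0.065, 0], 0.25],
    [[0, 0, 0], [0, 0.065, 0], 0.52],
    [[0, 0, 0], [0, 0.065, 0], 0.52],
    [[0, 0, 0], [0, 0.04, 0], 0.52],
    [[0, 0, 0], [0, 0, 0], 0.55],
    [[0, 0, 0], [0, -0.04, 0], 0.65]
  ]
}}

```text
time: 14.63
eef_pos: [0.4307, -0.0175, 0.0915]
tcp_rot: [-0.087, 0.702, -0.701, 0.087]
contact_force: [1.9, -1.1, -0.7]
opening: 0.646
```

```bash
python3 -c "
from h import *
st();snap('wrist','w9.png');wb(.542,-.22,n='scene');wb(.542,-.22,n='side');go([.542,-.2195,.06],36.5);go([.542,-.2195,-.022],36.5)"
```

```text
t14.63 p [0.4307, -0.0175, 0.0915] y [-0.001, 0.001, -1.0] z [0.244, -0.97, -0.001] jaw -75.9 q [-0.277, -0.141, 2.248, 0.001, 1.035, 1.047] F [1.9, -1.1, -0.7] op 0.646
scene all [ 542.7 -220.2] [30.3 46.3] 33.3 z 0.0257 209
scene top [ 542.6 -220.1] [30.3 46. ] 33.3 z 0.0264 142
side all [ 542.2 -217.6] [30.1 50.5] 36.9 z 0.0257 94
side top [ 542.6 -219. ] [28.8 45.5] 43.9 z 0.0271 53
t14.78 row: [0.001, 1.18, -0.013] [-0.054, 0.038, 0.22] min rows 9.4 q [-0.28, -0.14, 2.24, 0.0, 1.03, 1.05]
t14.78 row: [0.001, 1.18, -0.013] [-0.053, 0.12, 0.22] min rows 9.4 q [-0.28, -0.14, 2.24, 0.0, 1.03, 1.05]
```

View pics/w9.png

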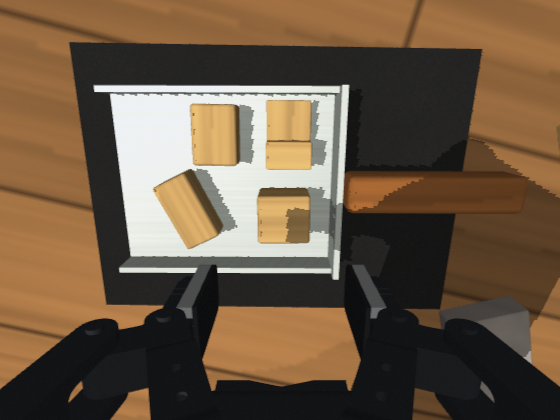

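Four pieces are in the tray: b at (284,215), d at (288,135), f at (215,135) and e at (188,208). Now cut_a.

Request:
{"op": "jog_arm", "data": {
  "deltas": [
    [[0, 0.12, 0], [0, 0, 0.02], 0.65],
    [[0, 0.24, 0], [-0.01, 0, 0.05], 0.65],
    [[0, 0.36, 0], [-0.02, 0, 0.08], 0.65],
    [[0, 0.48, 0], [-0.03, 0.01, 0.11], 0.65],
    [[0, 0.6, 0], [-0.04, 0.02, 0.14], 0.65],
    [[0, 0.72, 0], [-0.05, 0.038, 0.17], 0.65],
    [[0, 0.84, 0], [-0.054, 0.038, 0.2], 0.65],
    [[0, 0.96, 0], [-0.054, 0.038, 0.22], 0.65],
    [[0, 1.08, 0], [-0.054, 0.038, 0.22], 0.65],
    [[0, 1.18, -0.01], [-0.054, 0.038, 0.22], 0.65]
  ]
}}

```text
time: 15.62
eef_pos: [0.5416, -0.2203, 0.0582]
tcp_rot: [0.321, 0.631, -0.63, -0.32]
contact_force: [0.2, 0.4, 0.2]
opening: 0.646
```

```bash
python3 -c "
from h import *
st();wb(.542,-.22,fn='w10.png');go([.542,-.2195,-.022],36)"
```

```text
t15.62 p [0.5416, -0.2203, 0.0582] y [0.002, 0.001, -1.0] z [-0.808, -0.589, -0.002] jaw -143.9 q [-0.561, 0.252, 1.906, 0.002, 0.983, 1.95] F [0.2, 0.4, 0.2] op 0.646
wrist all [ 540.7 -221.1] [28.  46.2] 33.1 z 0.026 3371
wrist top [ 540.6 -221. ] [28. 46.] 33.1 z 0.026 3200
t15.67 row: [0.002, -0.001, -0.0] [0.0, 0.08, -0.0] min rows 1.9 q [-0.56, 0.25, 1.91, 0.0, 0.98, 1.95]
```

View pics/w10.png

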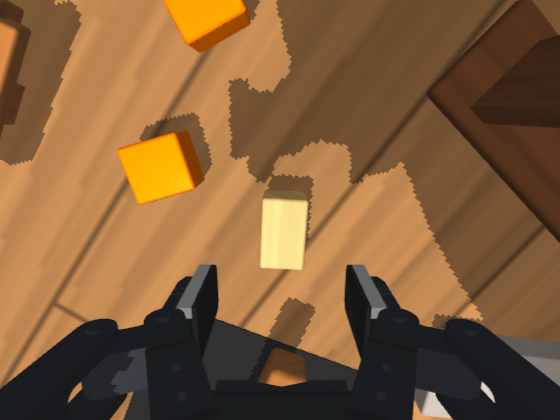

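cut_a is centred at (284,232), with measured size 28x46 and angle 33°.

Request:
{"op": "jog_arm", "data": {
  "deltas": [
    [[0, 0.05, 0], [0, 0.03, 0], 0.65],
    [[0, 0.05, 0], [0, 0.055, 0], 0.65],
    [[0, 0.05, 0], [0, 0.072, 0], 0.65],
    [[0, 0.05, 0], [0, 0.08, 0], 0.65],
    [[0, 0.05, 0], [0, 0.08, 0], 0.2],
    [[0, 0.05, 0], [0, 0.08, 0], 0.2],
    [[0, 0.05, 0], [0, 0.08, 0], 0.2],
    [[0, 0.05, 0], [0, 0.08, 0], 0.2],
    [[0, 0.05, 0], [0, 0.08, 0], 0.2],
    [[0, 0.05, 0], [0, 0.06, 0], 0.2]
  ]
}}

```text
time: 16.5
eef_pos: [0.5394, -0.2183, -0.0043]
tcp_rot: [0.335, 0.622, -0.621, -0.339]
contact_force: [-0.5, -0.8, -1.0]
opening: 0.314
```

```bash
python3 -c "
from h import *
st();p=trw(.055,-.038);go([*p,.05],104.1);go([*p,-.015],104.1)"
```

```text
t16.50 p [0.5394, -0.2183, -0.0043] y [-0.004, 0.004, -1.0] z [-0.838, -0.546, 0.001] jaw -146.9 q [-0.56, 0.345, 1.926, 0.002, 0.877, 2.003] F [-0.5, -0.8, -1.0] op 0.314
t16.50 row: [0.003, -1.239, 0.005] [0.298, -0.053, -0.108] min rows 9.9 q [-0.56, 0.34, 1.93, 0.0, 0.88, 2.0]
t16.50 row: [0.003, -1.239, 0.005] [0.298, 0.012, -0.108] min rows 9.9 q [-0.56, 0.34, 1.93, 0.0, 0.88, 2.0]
```

Request:
{"op": "jog_arm", "data": {
  "deltas": [
    [[0, 0, 0], [0, -0.03, 0], 0.2],
    [[0, -0.12, 0], [0.03, -0.05, -0.01], 0.2],
    [[0, -0.24, 0], [0.06, -0.058, -0.02], 0.2],
    [[0, -0.36, 0], [0.09, -0.058, -0.03], 0.2],
    [[0, -0.48, 0], [0.125, -0.058, -0.045], 0.2],
    [[0, -0.6, 0], [0.16, -0.058, -0.06], 0.2],
    [[0, -0.72, 0], [0.195, -0.058, -0.07], 0.2],
    [[0, -0.84, 0], [0.23, -0.058, -0.085], 0.2],
    [[0, -0.96, 0], [0.265, -0.058, -0.095], 0.2],
    [[0, -1.08, 0], [0.29, -0.055, -0.105], 0.2]
  ]
}}

```text
time: 17.33
eef_pos: [0.4686, 0.0841, 0.0535]
tcp_rot: [-0.034, 0.708, -0.705, 0.033]
contact_force: [0.1, -0.2, -0.2]
opening: 0.321
```

```bash
python3 -c "
from h import *
st();p=trw(.055,-.038);go([*p,.05],104.1);go([*p,-.015],104.1)"
```

```text
t17.33 p [0.4686, 0.0841, 0.0535] y [-0.002, 0.005, -1.0] z [0.094, -0.996, -0.005] jaw -84.6 q [-0.039, 0.031, 2.166, 0.006, 0.946, 1.434] F [0.1, -0.2, -0.2] op 0.321
t17.33 row: [0.005, -0.152, 0.001] [0.001, 0.004, -0.006] min rows 1.2 q [-0.04, 0.03, 2.17, 0.01, 0.95, 1.43]
t17.33 row: [0.005, -0.152, 0.001] [0.001, 0.069, -0.006] min rows 1.7 q [-0.04, 0.03, 2.17, 0.01, 0.95, 1.43]
```

Request:
{"op": "jog_arm", "data": {
  "deltas": [
    [[0.005, -0.12, 0], [0.001, 0.004, -0.006], 0.2],
    [[0.005, -0.152, 0], [0.001, 0.02, -0.006], 0.2],
    [[0.005, -0.152, 0], [0.001, 0.04, -0.006], 0.2],
    [[0.005, -0.152, 0], [0.001, 0.06, -0.006], 0.2],
    [[0.005, -0.152, 0], [0.001, 0.069, -0.006], 0.2],
    [[0.005, -0.152, 0], [0.001, 0.069, -0.006], 0.2],
    [[0.005, -0.152, 0], [0.001, 0.069, -0.006], 0.42],
    [[0.005, -0.152, 0], [0.001, 0.069, -0.006], 0.42],
    [[0.005, -0.152, 0], [0.001, 0.04, -0.006], 0.42],
    [[0.005, -0.152, 0], [0.001, 0, -0.006], 0.5]
  ]
}}

```text
time: 18.17
eef_pos: [0.4634, 0.0899, 0.0509]
tcp_rot: [-0.09, 0.702, -0.701, 0.083]
contact_force: [-0.2, -0.7, 0.3]
opening: 0.499
```

```bash
python3 -c "
from h import *
st();p=trw(-.09,-.0);go([*p,.12],14.1);go([*p,.12],104.1)"
```

```text
t18.17 p [0.4634, 0.0899, 0.0509] y [-0.01, 0.0, -1.0] z [0.244, -0.97, -0.002] jaw -75.9 q [-0.024, 0.032, 2.171, -0.0, 0.948, 1.301] F [-0.2, -0.7, 0.3] op 0.499
t18.17 row: [-0.005, 1.571, 0.009] [0.035, -0.069, 0.146] min rows 12.6 q [-0.02, 0.03, 2.17, -0.0, 0.95, 1.3]
t18.17 row: [0.002, -0.0, 0.009] [0.035, -0.069, 0.146] min rows 4.0 q [-0.02, 0.03, 2.17, -0.0, 0.95, 1.3]
```

```bash
cat > kin.py <<'E'
import numpy as np
from scipy.spatial.transform import Rotation as R
from scipy.optimize import least_squares
D=[([0.1895,0.6477,0.2033],[1.136,.287,1.577,0,1.279,-.15]),([.52,-.0012,.2998],[-.198,-.121,1.837,0,1.425,-.073]),([.6039,.0827,-.0228],[-.03,.423,1.861,0,.857,.093]),([.4757,.0388,.0496],[-.131,.041,2.165,0,.937,1.078]),([.4866,-.0064,.0926],[-.222,-.006,2.121,0,1.029,1.103]),([.5416,-.2203,.0582],[-.561,.252,1.906,.002,.983,1.95]),([.4313,-.0176,.0501],[-.277,-.068,2.271,0,.938,1.047]),([.6207,-.1341,.066],[-.373,.335,1.783,0,1.011,.927])]
def fk(q,P,Lt=.25):
    d,h,L1,L2,e=P[:5]
    A=R.from_euler('z',q[0])
    B=A*R.from_euler('y',q[1]); C=A*R.from_euler('y',q[1]+q[2])
    w=np.array([0,0,h])+A.apply([0,d,0])+B.apply([0,0,L1])+C.apply([e,0,L2])
    T=C*R.from_euler('z',q[3])*R.from_euler('y',q[4])*R.from_euler('z',q[5])
    return w+T.apply([0,0,Lt]),T
if __name__=='__main__':
    f=lambda P:np.concatenate([fk(q,P)[0]-p for p,q in D])
    r=least_squares(f,[.1,.4,.5,.5,0]);print(r.x.round(4),np.abs(r.fun).max())
    print(fk(D[0][1],r.x)[1].as_matrix().round(3))
E
python3 kin.py
```

```text
[0.101  0.2137 0.4426 0.5725 0.0206] 0.00039064181186797275
[[-0.281 -0.96  -0.001]
 [-0.96   0.281 -0.001]
 [ 0.001  0.    -1.   ]]
```

Request:
{"op": "jog_arm", "data": {
  "deltas": [
    [[0, -0.12, 0], [0, -0.03, 0], 0.6],
    [[0, -0.24, 0], [0, -0.069, 0.02], 0.6],
    [[0, -0.36, 0], [0.01, -0.069, 0.04], 0.6],
    [[0, -0.48, 0], [0.01, -0.069, 0.06], 0.6],
    [[0, -0.6, 0], [0.02, -0.069, 0.08], 0.6],
    [[0, -0.72, 0], [0.02, -0.069, 0.1], 0.6],
    [[0, -0.84, 0], [0.03, -0.069, 0.12], 0.6],
    [[0, -0.96, 0], [0.035, -0.069, 0.146], 0.6],
    [[0, -1.08, 0], [0.035, -0.069, 0.146], 0.6],
    [[0, -1.2, 0], [0.035, -0.069, 0.146], 0.6]
  ]
}}

```text
time: 19.0
eef_pos: [0.466, -0.0617, 0.1204]
tcp_rot: [-0.471, 0.531, -0.528, 0.466]
contact_force: [0.4, 0.7, -0.1]
opening: 0.597
```

```bash
python3 -c "
from h import *
st();p=trw(-.12,-.0);go([*p,.12],14.1);
import tray;c=snap('wrist','w11.png');tray.tray(c)
for n in('scene','side'): tray.tray(snap(n))"
```

```text
t19.00 p [0.466, -0.0617, 0.1204] y [-0.008, -0.0, -1.0] z [0.993, -0.121, -0.008] jaw -7.0 q [-0.346, -0.081, 2.136, -0.004, 1.095, -0.223] F [0.4, 0.7, -0.1] op 0.597
t19.00 row: [0.008, -0.368, -0.0] [0.026, 0.0, 0.01] min rows 2.9 q [-0.35, -0.08, 2.14, -0.0, 1.09, -0.22]
mat [390.9 -21.9] [ 89.9 281.4] 13.76
floor [437.8  25.4] [138.  175.2] 12.48 z 0.0041
pan all [439.9  25.8] [142.2 175.2] 12.48 [[352.0, 96.0], [389.0, -75.0], [528.0, -44.0], [490.0, 127.0]]
walls [444.3  26.2] [130.6 160.3] 13.76
handle [ 476.4 -104.5] [ 24.1 109.9] 13.76 z 0.0528
mat [495.9 -17.2] [112.2 247.2] 12.72
floor [442.2  33.9] [134.  140.3] 10.35 z 0.0049
pan all [444.8  25.6] [135.3 160.7] 12.3 [[362.0, 90.0], [396.0, -67.0], [528.0, -39.0], [494.0, 118.0]]
walls [444.8  24.1] [134.6 158. ] 12.61
handle [448.9  71.9] [ 83.6 461.9] 17.76 z 0.0522
mat [525.3 -79.4] [65.6 96.5] 10.23
floor [445.8   6.5] [137.7 211.7] 13.48 z 0.005
pan all [446.1   6.6] [138.2 211.7] 13.48 [[354.0, 93.0], [404.0, -112.0], [538.0, -80.0], [489.0, 126.0]]
walls [445.5  25.2] [130.8 165.8] 13.32
handle [471.1 -24.4] [ 36.3 264.9] 4.06 z 0.0531
```

View pics/w11.png

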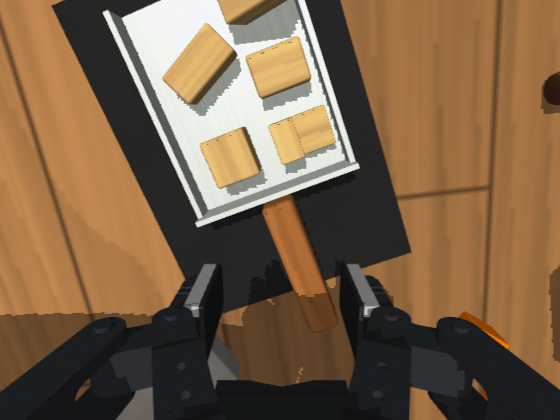

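The kinematic model fits to 0.4 mm. cut_a is in, so all five are in the tray, which has shifted about 2 mm. The handle is at about (300,265). I'll check the IK for a 15° pre-leaned grip and a 50° tip.

```bash
cat > plan.py <<'E'
from kin import *
P=[0.101,0.2137,0.4426,0.5725,0.0206]
lo=np.array([-2.77,-.9,.21,-1.53,.24,-2.84]);hi=np.array([2.77,2.22,2.48,4.67,2.81,2.84])
def fkt(q,Lt=.25):
    # adjust h for Lt so tool-down unaffected
    PP=list(P);PP[1]+=Lt-.25
    p,T=fk(q,PP,Lt);M=T.as_matrix();return p,np.stack([-M[:,1],M[:,2],-M[:,0]],1)
def ik(p,Rt,q0,Lt=.25):
    def f(q):
        a,M=fkt(q,Lt);return np.concatenate([(a-p)*10,R.from_matrix(M.T@Rt).as_rotvec()])
    r=least_squares(f,np.clip(q0,lo+1e-3,hi-1e-3),bounds=(lo,hi));return r.x,np.abs(r.fun).max()
def traypose(o,yaw,beta,lean,gx=-.12,gz=.04,back=.049):
    """tray origin o(3), yaw deg, nose-down beta deg; tool lean (deg, toward +x tray) in tray frame. returns TCP p, tool R"""
    y=np.radians(yaw);B=R.from_euler('z',y)*R.from_euler('y',np.radians(beta))
    G=np.array(o)+B.apply([gx,0,gz])
    l=np.radians(lean)
    ty=B.apply([np.sin(l),0,-np.cos(l)]); tz=B.apply([0,-1,0])  # jaw along -y tray (yaw-90)
    tx=np.cross(ty,tz);return G+back*ty,np.stack([tx,ty,tz],1)
def lip2o(L,yaw,beta):
    B=R.from_euler('z',np.radians(yaw))*R.from_euler('y',np.radians(beta));return np.array(L)-B.apply([.08,0,.004])
E
python3 - <<'E'
from plan import *
q0=[-.35,-.08,2.136,0,1.1,-.2]
for lean in (0,15,25):
  for Lt in (.2,.27):
    p,M=traypose([.444,.026,0],103.8,0,lean);q,e=ik(p,M,q0,Lt);print(lean,Lt,'grasp',p.round(3),q.round(2),e.round(4))
    qq=q
    for b,L in ((0,[.50,.12,.2]),(0,[.445,.32,.2]),(25,[.445,.35,.14]),(40,[.445,.35,.12]),(52,[.445,.35,.12])):
        p,M=traypose(lip2o(L,103.8,b),103.8,b,lean);qq,e=ik(p,M,qq,Lt);print('   ',b,p.round(3),qq.round(2),e.round(4))
E
```

```text
0 0.2 grasp [ 0.473 -0.091 -0.009] [-0.4   0.16  2.17 -0.    0.81 -0.64] 0.0
    0 [ 0.548 -0.074  0.187] [-0.32  0.03  1.9  -0.    1.21 -0.56] 0.0
    0 [0.493 0.126 0.187] [ 0.05 -0.07  2.    0.    1.22 -0.19] 0.0
    25 [0.49  0.169 0.213] [ 0.3  -0.02  1.94 -0.46  1.29  0.2 ] 0.0
    40 [0.484 0.193 0.239] [ 0.43  0.03  1.89 -0.69  1.42  0.37] 0.0
    52 [0.477 0.22  0.27 ] [ 0.53  0.08  1.83 -0.86  1.57  0.44] 0.0
0 0.27 grasp [ 0.473 -0.091 -0.009] [-0.4   0.16  2.17 -0.    0.81 -0.64] 0.0
    0 [ 0.548 -0.074  0.187] [-0.32  0.03  1.9   0.    1.21 -0.56] 0.0
    0 [0.493 0.126 0.187] [ 0.05 -0.07  2.   -0.    1.22 -0.19] 0.0
    25 [0.49  0.169 0.213] [ 0.36  0.    1.92 -0.45  1.3   0.26] 0.0
    40 [0.484 0.193 0.239] [ 0.51  0.08  1.86 -0.67  1.45  0.44] 0.0
    52 [0.477 0.22  0.27 ] [ 0.62  0.16  1.79 -0.82  1.61  0.53] 0.0
15 0.2 grasp [ 0.47  -0.078 -0.007] [-0.46  0.2   2.13  0.24  0.99 -0.85] 0.0
    0 [ 0.545 -0.062  0.189] [-0.38  0.07  1.86  0.22  1.37 -0.68] 0.0
    0 [0.49  0.138 0.189] [-0.03 -0.06  2.    0.26  1.29 -0.35] 0.0
    25 [0.487 0.18  0.209] [ 0.23 -0
[... 744 characters left out ...]

    0 [0.488 0.146 0.192] [-0.07 -0.05  2.    0.42  1.35 -0.44] 0.0
    25 [0.485 0.189 0.208] [ 0.18 -0.06  1.95  0.    1.26 -0.06] 0.0
    40 [0.479 0.211 0.229] [ 0.32 -0.04  1.9  -0.27  1.31  0.15] 0.0
    52 [0.473 0.236 0.256] [ 0.44  0.    1.84 -0.47  1.42  0.3 ] 0.0
25 0.27 grasp [ 0.468 -0.07  -0.004] [-0.54  0.29  2.07  0.34  1.13 -0.98] 0.0
    0 [ 0.543 -0.054  0.192] [-0.45  0.14  1.82  0.33  1.48 -0.77] 0.0
    0 [0.488 0.146 0.192] [-0.13 -0.03  2.    0.41  1.36 -0.5 ] 0.0
    25 [0.485 0.189 0.208] [ 0.18 -0.06  1.95  0.    1.26 -0.06] 0.0
    40 [0.479 0.211 0.229] [ 0.36 -0.02  1.89 -0.27  1.31  0.19] 0.0
    52 [0.473 0.236 0.256] [ 0.5   0.03  1.82 -0.46  1.43  0.35] 0.0
```

All poses are well inside the ranges even with no pre-lean, so I'll grip straight down.

```bash
python3 -c "
from h import *
go([.4726,-.0905,.08],13.8);go([.4726,-.0905,-.010],13.8)"
```

```text
t19.15 row: [0.009, -0.369, -0.0] [0.029, 0.04, 0.011] min rows 3.0 q [-0.34, -0.08, 2.14, -0.0, 1.1, -0.21]
t19.15 row: [0.009, -0.369, -0.0] [0.029, 0.13, 0.012] min rows 3.2 q [-0.34, -0.08, 2.14, -0.0, 1.1, -0.21]
```

Request:
{"op": "jog_arm", "data": {
  "deltas": [
    [[0.009, -0.12, 0], [0.029, 0.01, 0.012], 0.6],
    [[0.009, -0.24, 0], [0.029, 0.02, 0.012], 0.6],
    [[0.009, -0.369, 0], [0.029, 0.03, 0.012], 0.6],
    [[0.009, -0.369, 0], [0.029, 0.04, 0.012], 0.6],
    [[0.009, -0.369, 0], [0.029, 0.05, 0.012], 0.6],
    [[0.009, -0.369, 0], [0.029, 0.08, 0.012], 0.6],
    [[0.009, -0.369, 0], [0.029, 0.1, 0.012], 0.6],
    [[0.009, -0.369, 0], [0.029, 0.118, 0.012], 0.6],
    [[0.009, -0.369, 0], [0.029, 0.13, 0.012], 0.6],
    [[0.009, -0.369, 0], [0.029, 0.13, 0.012], 0.6]
  ]
}}

```text
time: 19.98
eef_pos: [0.4702, -0.0892, -0.013]
tcp_rot: [0.556, -0.439, 0.435, -0.555]
contact_force: [-1.3, -0.8, -0.0]
opening: 0.603
```

```bash
python3 -c "
from h import *
st();go([.4726,-.0905,-.010],13.8);snap('wrist','w12.png')"
```

```text
t19.98 p [0.4702, -0.0892, -0.013] y [-0.006, 0.003, -1.0] z [0.972, 0.236, -0.005] jaw 13.6 q [-0.4, 0.165, 2.175, 0.001, 0.807, -0.639] F [-1.3, -0.8, -0.0] op 0.603
t19.98 row: [0.005, -0.003, -0.004] [0.002, -0.003, 0.002] min rows 0.1 q [-0.4, 0.17, 2.18, 0.0, 0.81, -0.64]
```

View pics/w12.png

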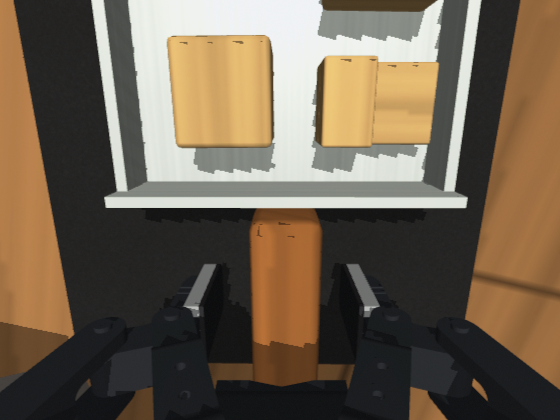

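The handle is centred between the fingers at (286,300). Closing with a firm grip.

Request:
{"op": "jog_arm", "data": {
  "deltas": [
    [[0.005, -0.003, 0], [0.002, -0.003, 0.002], 0.6],
    [[0.005, -0.003, 0], [0.002, -0.003, 0.002], 0.1],
    [[0.005, -0.003, 0], [0.002, -0.003, 0.002], 0.1],
    [[0.005, -0.003, 0], [0.002, -0.003, 0.002], 0.1],
    [[0.005, -0.003, 0], [0.002, -0.003, 0.002], 0.1],
    [[0.005, -0.003, 0], [0.002, -0.003, 0.002], 0.1],
    [[0.005, -0.003, 0], [0.002, -0.003, 0.002], 0.1],
    [[0.005, -0.003, 0], [0.002, -0.003, 0.002], 0.1]
  ],
  "force": 110
}}

```text
time: 20.7
eef_pos: [0.4747, -0.0917, -0.007]
tcp_rot: [-0.555, 0.436, -0.436, 0.558]
contact_force: [-1.7, 0.0, 6.6]
opening: 0.26
```

```bash
python3 -c "
from h import *
st();s=ctrl.get_state();print(s['eef_pos'].tolist(),s['tcp_rot'].tolist())"
```

```text
t20.70 p [0.4747, -0.0917, -0.007] y [0.003, 0.002, -1.0] z [0.971, 0.24, 0.003] jaw 13.9 q [-0.403, 0.158, 2.169, 0.004, 0.813, -0.648] F [-1.7, 0.0, 6.6] op 0.26
[0.4746952975212308, -0.09172018047471255, -0.00702225991025459] [-0.5554654946063388, 0.4356886816388181, -0.4363237280823984, 0.5579023761428527]
```

Request:
{"op": "jog_arm", "data": {
  "deltas": [
    [[0, 0, 0], [0, -0.004, 0], 0.1],
    [[0, 0, 0], [0, -0.01, 0], 0.1],
    [[0, 0, 0], [0, -0.018, 0], 0.1],
    [[0, 0, 0], [0, -0.028, 0], 0.1],
    [[0, 0, 0], [0, -0.038, 0], 0.1],
    [[0, 0, 0], [0, -0.046, 0], 0.1],
    [[0, 0, 0], [0, -0.05, 0], 0.1],
    [[0, 0, 0], [0, -0.05, 0], 0.1],
    [[0, 0, 0], [0, -0.05, 0], 0.1]
  ]
}}

```text
time: 21.45
eef_pos: [0.4747, -0.0919, 0.0433]
tcp_rot: [-0.555, 0.435, -0.437, 0.558]
contact_force: [-0.6, 0.5, -3.2]
opening: 0.264
```

```bash
python3 -c "
from h import *
st();snap('side','s1.png');snap('wrist','w13.png');c=snap('scene','c1.png');
w=pts(c);h=cv2.cvtColor(c['pixels'],cv2.COLOR_BGR2HSV)
m=(h[...,1]<50)&(h[...,2]>140)&(abs(w[...,0]-.44)<.11)&(abs(w[...,1]-.03)<.12)&(w[...,2]<.1)&(w[...,2]>.02)
p=w[m]
for _ in range(6):
  A=np.c_[p[:,:2],np.ones(len(p))];k=np.linalg.lstsq(A,p[:,2],rcond=None)[0];e=p[:,2]-A@k;p=p[abs(e)<max(.004,1.5*np.median(abs(e)))]
n=np.array([-k[0],-k[1],1]);n/=np.linalg.norm(n);d=np.array([-.2385,.971,0]);print('floor normal',n.round(3),'nose-down deg',np.degrees(n@d).round(1),p.mean(0).round(3),len(p))"
```

```text
t21.45 p [0.4747, -0.0919, 0.0433] y [0.004, 0.002, -1.0] z [0.971, 0.24, 0.004] jaw 13.9 q [-0.403, 0.063, 2.156, 0.004, 0.92, -0.648] F [-0.6, 0.5, -3.2] op 0.264
floor normal [-0.165 -0.018  0.986] nose-down deg 1.2 [0.442 0.044 0.062] 199
```

View pics/s1.png

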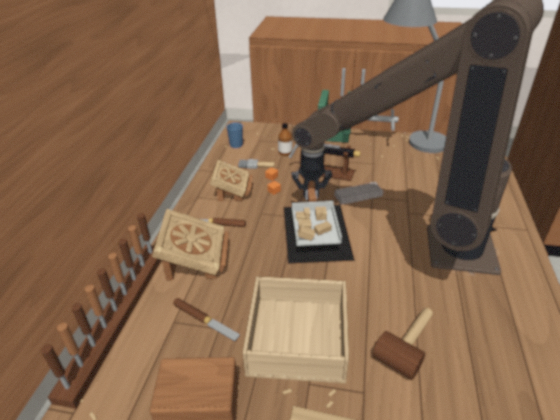

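The tray is held level with all five pieces in it. Moving toward the crate.

Request:
{"op": "jog_arm", "data": {
  "deltas": [
    [[0, 0, 0], [0, -0.008, 0], 0.1],
    [[0, 0, 0], [0, -0.022, 0.002], 0.1],
    [[0, 0, 0], [-0.005, -0.04, 0.008], 0.1],
    [[0, 0, 0], [-0.012, -0.06, 0.015], 0.1],
    [[0, 0, 0], [-0.022, -0.08, 0.022], 0.1],
    [[0, 0, 0], [-0.037, -0.1, 0.03], 0.1],
    [[0, 0, 0], [-0.055, -0.118, 0.037], 0.1],
    [[0, 0, 0], [-0.075, -0.13, 0.043], 0.1],
    [[0, 0, 0], [-0.095, -0.138, 0.048], 0.1],
    [[0, 0, 0], [-0.115, -0.144, 0.052], 0.1]
  ]
}}

```text
time: 22.43
eef_pos: [0.497, 0.033, 0.1882]
tcp_rot: [-0.555, 0.436, -0.436, 0.558]
contact_force: [0.2, -0.1, -3.8]
opening: 0.27
```

```bash
python3 -c "
from h import *
st();go([.493,.126,.187],13.9)"
```

```text
t22.43 p [0.497, 0.033, 0.1882] y [0.003, 0.002, -1.0] z [0.971, 0.239, 0.003] jaw 13.9 q [-0.139, -0.099, 2.02, 0.003, 1.218, -0.382] F [0.2, -0.1, -3.8] op 0.27
t22.43 row: [-0.003, -0.001, -0.002] [-0.091, 0.001, 0.018] min rows 2.2 q [-0.14, -0.1, 2.02, 0.0, 1.22, -0.38]
```

Request:
{"op": "jog_arm", "data": {
  "deltas": [
    [[0, 0, 0], [-0.012, 0, 0.003], 0.1],
    [[0, 0, 0], [-0.028, 0, 0.006], 0.1],
    [[0, 0, 0], [-0.046, 0, 0.01], 0.1],
    [[0, 0, 0], [-0.064, 0, 0.014], 0.1],
    [[0, 0, 0], [-0.078, 0, 0.016], 0.1],
    [[0, 0, 0], [-0.087, 0, 0.018], 0.1],
    [[0, 0, 0], [-0.091, 0, 0.018], 0.1],
    [[0, 0, 0], [-0.091, 0, 0.018], 0.1]
  ]
}}

```text
time: 23.1
eef_pos: [0.4922, 0.1261, 0.1882]
tcp_rot: [-0.556, 0.436, -0.436, 0.558]
contact_force: [-0.1, -0.7, -4.2]
opening: 0.264
```

```bash
python3 -c "
from h import *
st();c=snap('wrist','w14.png');w=pts(c)
s=snap('side','s2.png')
for c,n in((c,'w'),(s,'s')):
  w=pts(c);m=(w[...,2]>.083)&(w[...,2]<.096)&(abs(w[...,0]-.44)<.14)&(w[...,1]>.26)&(w[...,1]<.56);p=w[m];r=cv2.minAreaRect((p[:,:2]*1000).astype(np.float32));print(n,m.sum(),np.round(r[0]),np.round(r[1]),r[2],cv2.boxPoints(r).round().tolist())
"
```

```text
t23.10 p [0.4922, 0.1261, 0.1882] y [0.002, 0.002, -1.0] z [0.971, 0.241, 0.002] jaw 13.9 q [0.05, -0.074, 1.997, 0.002, 1.217, -0.194] F [-0.1, -0.7, -4.2] op 0.264
w 0 [0. 0.] [0. 0.] 0.0 [[0.0, 0.0], [0.0, 0.0], [0.0, 0.0], [0.0, 0.0]]
s 1373 [447. 417.] [244. 262.] 5.674356460571289 [[312.0, 535.0], [338.0, 274.0], [581.0, 298.0], [555.0, 559.0]]
```

View pics/w14.png

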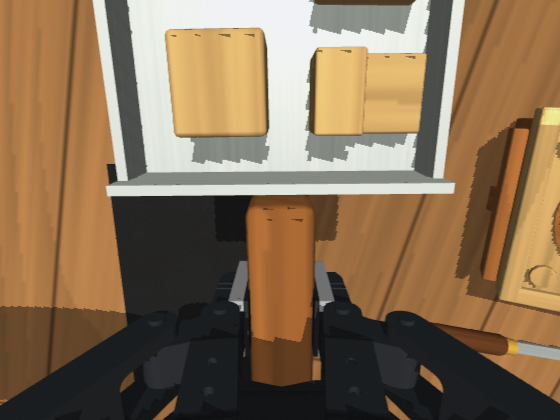

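View pics/s2.png

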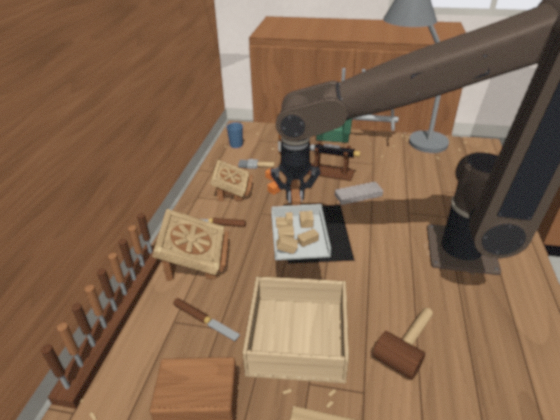

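```bash
python3 -c "
from h import *
c=snap('side')
for u,v in [(253,281),(348,281),(346,365),(246,358)]: print(u,v,ray(c,u,v,.09).round(3))
cv2.imwrite('pics/crate.png',cv2.resize(c['pixels'][265:390,230:365],None,fx=5,fy=5))
c=snap('scene')
for u,v in [(361,155),(425,144),(470,184),(400,215)]: print('scene',u,v,ray(c,u,v,.09).round(3))
"
python3 - <<'E'
import sys;sys.path.insert(0,'.')
from plan import *
from h import ctrl
s=ctrl.get_state();p0=s['eef_pos'];M0=R.from_quat(s['tcp_rot']).as_matrix()
for b,L in ((0,[.445,.32,.2]),(10,[.445,.33,.18]),(20,[.445,.34,.155]),(25,[.445,.345,.14]),(30,[.445,.35,.13]),(36,[.445,.35,.122]),(43,[.445,.35,.12]),(50,[.445,.35,.12])):
    p,M=traypose(lip2o(L,103.9,b),103.9,b,0)
    print(b,R.from_matrix(M0.T@M).as_rotvec().round(3),(M0.T@(p-p0)).round(3))
E
```

```text
253 281 [0.569 0.318 0.09 ]
348 281 [0.33  0.277 0.09 ]
346 365 [0.318 0.52  0.09 ]
246 358 [0.531 0.541 0.09 ]
scene 361 155 [0.358 0.267 0.09 ]
scene 425 144 [0.338 0.482 0.09 ]
scene 470 184 [0.55  0.509 0.09 ]
scene 400 215 [0.631 0.271 0.09 ]
0 [-0.003 -0.002 -0.001] [-0.001  0.001  0.001]
10 [-0.003 -0.002 -0.176] [-0.011 -0.014  0.003]
20 [-0.003 -0.002 -0.35 ] [-0.028 -0.023  0.005]
25 [-0.003 -0.002 -0.438] [-0.038 -0.024  0.007]
30 [-0.003 -0.002 -0.525] [-0.05  -0.03   0.008]
36 [-0.002 -0.003 -0.63 ] [-0.061 -0.041  0.008]
43 [-0.002 -0.003 -0.752] [-0.075 -0.058  0.008]
50 [-0.002 -0.003 -0.874] [-0.092 -0.076  0.008]
```

View pics/crate.png

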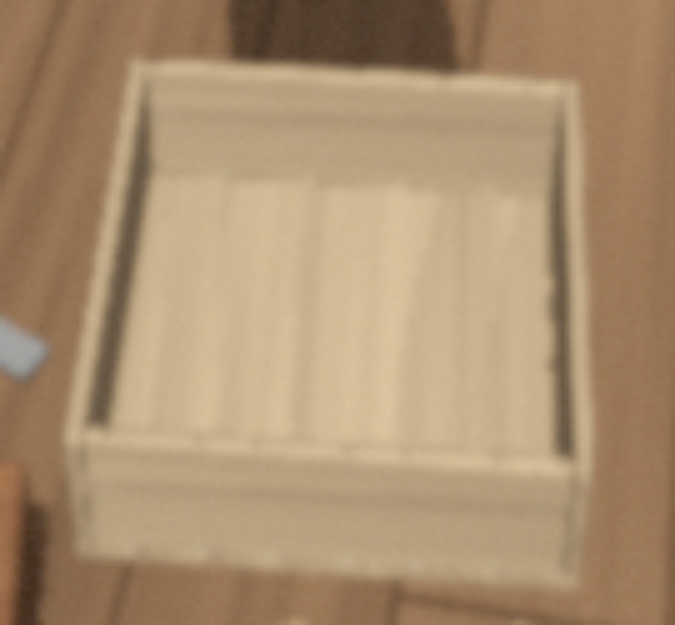

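```bash
python3 -c "
from h import *
c=snap('side')
q=np.array([ray(c,u,v,.09) for u,v in [(257,277.4),(345.6,281),(348,360),(244.4,352)]]);print(q.round(3),q.mean(0).round(3),[np.linalg.norm(q[i]-q[i-1]).round(3) for i in range(4)])
"
```

```text
[[0.562 0.304 0.09 ]
 [0.336 0.278 0.09 ]
 [0.315 0.507 0.09 ]
 [0.538 0.527 0.09 ]] [0.438 0.404 0.09 ] [np.float64(0.224), np.float64(0.227), np.float64(0.23), np.float64(0.224)]
```

The crate centre is (0.438, 0.404), with measured sides of 224–230 mm. Beginning the tip.

Request:
{"op": "jog_arm", "data": {
  "deltas": [
    [[-0.003, -0.002, -0.03], [-0.002, -0.002, 0], 0.1],
    [[-0.003, -0.002, -0.07], [-0.004, -0.006, 0.001], 0.1],
    [[-0.003, -0.002, -0.12], [-0.007, -0.01, 0.002], 0.1],
    [[-0.003, -0.002, -0.176], [-0.011, -0.014, 0.003], 0.1],
    [[-0.003, -0.002, -0.235], [-0.016, -0.017, 0.004], 0.1],
    [[-0.003, -0.002, -0.29], [-0.022, -0.02, 0.004], 0.1],
    [[-0.003, -0.002, -0.35], [-0.028, -0.023, 0.005], 0.1],
    [[-0.003, -0.002, -0.4], [-0.034, -0.024, 0.006], 0.1],
    [[-0.003, -0.002, -0.43], [-0.037, -0.024, 0.007], 0.1],
    [[-0.003, -0.002, -0.438], [-0.038, -0.024, 0.007], 0.1]
  ]
}}

```text
time: 24.18
eef_pos: [0.49, 0.1644, 0.2118]
tcp_rot: [0.638, -0.305, 0.546, -0.449]
contact_force: [-0.1, -1.0, -4.5]
opening: 0.265
```

```bash
cat > tiltrows.py <<'E'
import sys
from plan import *
from h import ctrl,st
st()
s=ctrl.get_state();p0=s['eef_pos'];M0=R.from_quat(s['tcp_rot']).as_matrix()
for a in sys.argv[1:]:
    b,x,y,z=map(float,a.split(','))
    p,M=traypose(lip2o([x,y,z],103.9,b),103.9,b,0)
    print(b,R.from_matrix(M0.T@M).as_rotvec().round(3).tolist(),(M0.T@(p-p0)).round(3).tolist())
E
python3 tiltrows.py 25,.445,.345,.14 30,.445,.35,.13 36,.445,.35,.122 43,.445,.35,.12 50,.445,.35,.12; python3 -c "
from h import *
snap('side','s3.png')"
```

```text
t24.18 p [0.49, 0.1644, 0.2118] y [0.1, -0.41, -0.906] z [0.971, 0.24, -0.001] jaw 13.9 q [0.353, 0.003, 1.927, -0.452, 1.294, 0.254] F [-0.1, -1.0, -4.5] op 0.265
25.0 [0.001, 0.001, -0.0] [0.001, -0.001, -0.0]
30.0 [0.001, 0.001, -0.087] [-0.007, -0.011, 0.001]
36.0 [0.001, 0.001, -0.192] [-0.012, -0.025, 0.001]
43.0 [0.001, 0.001, -0.314] [-0.018, -0.047, 0.001]
50.0 [0.001, 0.001, -0.437] [-0.025, -0.07, 0.001]
```

View pics/s3.png

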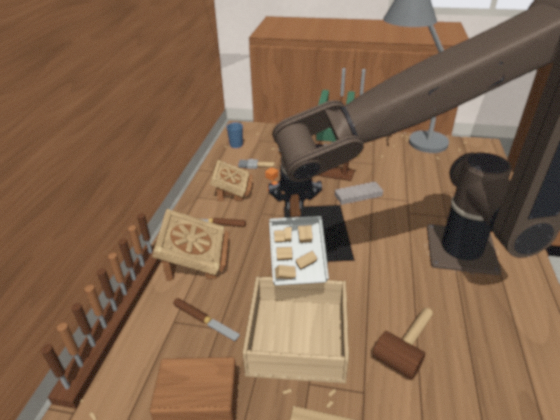

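The blocks are holding at 25°, and the lip is above the crate at about (297,288). Continuing.

Request:
{"op": "jog_arm", "data": {
  "deltas": [
    [[0, 0, -0.04], [-0.003, -0.005, 0], 0.1],
    [[0, 0, -0.087], [-0.007, -0.011, 0.001], 0.1],
    [[0, 0, -0.12], [-0.009, -0.016, 0.001], 0.1],
    [[0, 0, -0.155], [-0.01, -0.02, 0.001], 0.1],
    [[0, 0, -0.192], [-0.012, -0.025, 0.001], 0.1],
    [[0, 0, -0.235], [-0.014, -0.033, 0.001], 0.1],
    [[0, 0, -0.275], [-0.016, -0.04, 0.001], 0.1],
    [[0, 0, -0.314], [-0.018, -0.047, 0.001], 0.1],
    [[0, 0, -0.314], [-0.018, -0.047, 0.001], 0.1],
    [[0, 0, -0.314], [-0.018, -0.047, 0.001], 0.1]
  ]
}}

```text
time: 25.07
eef_pos: [0.4825, 0.1994, 0.2466]
tcp_rot: [0.678, -0.203, 0.609, -0.359]
contact_force: [0.3, -0.7, -1.9]
opening: 0.261
```

```bash
python3 tiltrows.py  43,.445,.35,.12 50,.445,.35,.12; python3 -c "
from h import *
snap('side','s4.png')"
```

```text
t25.07 p [0.4825, 0.1994, 0.2466] y [0.162, -0.66, -0.733] z [0.971, 0.24, -0.002] jaw 13.9 q [0.544, 0.109, 1.841, -0.709, 1.488, 0.472] F [0.3, -0.7, -1.9] op 0.261
43.0 [0.001, 0.001, -0.003] [0.0, -0.0, -0.0]
50.0 [0.001, 0.001, -0.125] [0.0, -0.025, -0.0]
```

View pics/s4.png

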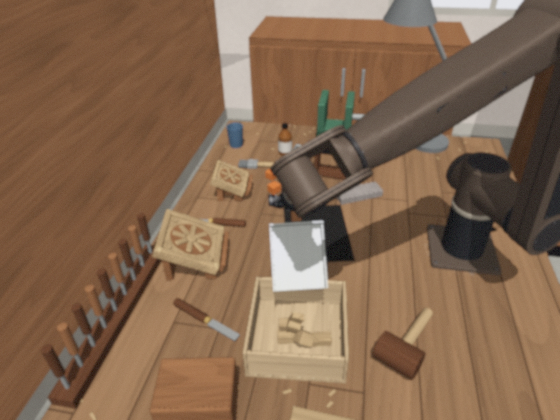

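```bash
python3 -c "
from h import *
c=snap('side');cv2.imwrite('pics/s5.png',cv2.resize(c['pixels'][210:385,230:365],None,fx=3.4,fy=3.4,interpolation=2))
c=snap('wrist','w15.png')"
```

```text
(no output)
```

View pics/s5.png

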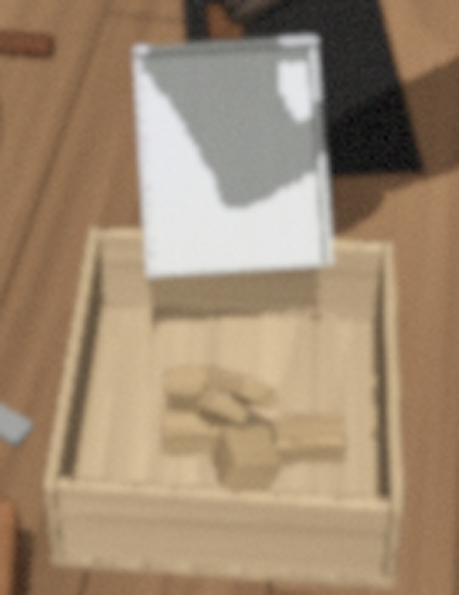

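View pics/w15.png

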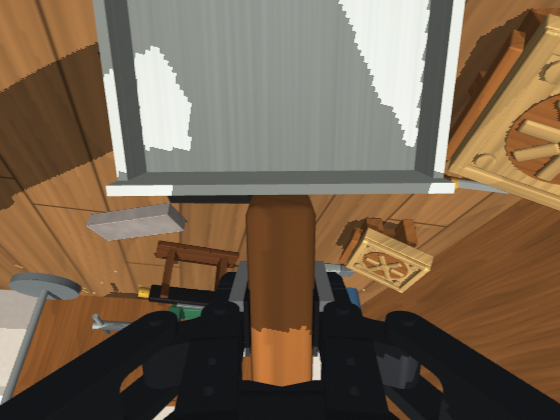

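The tray is empty, and all five pieces lie in the crate around (300,325). Levelling and returning.

```bash
python3 tiltrows.py  32,.445,.35,.14 20,.445,.34,.17 10,.45,.325,.19 0,.45,.31,.2
```

```text
t25.22 p [0.4825, 0.1988, 0.2468] y [0.162, -0.661, -0.733] z [0.971, 0.239, -0.001] jaw 13.8 q [0.543, 0.108, 1.842, -0.71, 1.488, 0.472] F [0.3, -0.5, -1.7] op 0.266
32.0 [0.002, -0.0, 0.19] [0.007, 0.023, -0.0]
20.0 [0.002, -0.0, 0.4] [0.02, 0.047, -0.002]
10.0 [0.002, -0.001, 0.574] [0.027, 0.072, -0.001]
0.0 [0.002, -0.001, 0.749] [0.021, 0.101, -0.005]
```

Request:
{"op": "jog_arm", "data": {
  "deltas": [
    [[0, 0, 0.06], [0.003, 0.006, 0], 0.1],
    [[0, 0, 0.12], [0.005, 0.013, 0], 0.1],
    [[0.001, 0, 0.19], [0.007, 0.023, 0], 0.1],
    [[0.001, 0, 0.28], [0.013, 0.033, -0.001], 0.1],
    [[0.001, 0, 0.36], [0.018, 0.042, -0.002], 0.1],
    [[0.002, 0, 0.44], [0.022, 0.053, -0.002], 0.1],
    [[0.002, 0, 0.53], [0.025, 0.066, -0.001], 0.1],
    [[0.002, 0, 0.62], [0.026, 0.08, -0.003], 0.1],
    [[0.002, -0.001, 0.7], [0.023, 0.093, -0.004], 0.1],
    [[0.002, -0.001, 0.749], [0.021, 0.101, -0.005], 0.1]
  ]
}}

```text
time: 26.05
eef_pos: [0.4979, 0.1132, 0.187]
tcp_rot: [-0.556, 0.437, -0.436, 0.557]
contact_force: [-0.6, 0.2, -3.5]
opening: 0.263
```

```bash
python3 -c "
from h import *
st();go([.495,-.02,.187],13.6);go([.4735,-.0925,.10],13.6)"
```

```text
t26.05 p [0.4979, 0.1132, 0.187] y [0.0, 0.002, -1.0] z [0.971, 0.238, 0.001] jaw 13.8 q [0.024, -0.066, 1.992, 0.002, 1.215, -0.217] F [-0.6, 0.2, -3.5] op 0.263
t26.05 row: [-0.001, 0.003, -0.002] [0.129, -0.0, -0.034] min rows 3.2 q [0.02, -0.07, 1.99, 0.0, 1.22, -0.22]
t26.05 row: [-0.001, 0.003, -0.002] [0.194, 0.087, -0.073] min rows 5.4 q [0.02, -0.07, 1.99, 0.0, 1.22, -0.22]
```

Request:
{"op": "jog_arm", "data": {
  "deltas": [
    [[0, 0, 0], [0.02, 0, -0.006], 0.1],
    [[0, 0, 0], [0.05, 0, -0.014], 0.1],
    [[0, 0, 0], [0.08, 0, -0.022], 0.1],
    [[0, 0, 0], [0.11, 0, -0.03], 0.1],
    [[0, 0, 0], [0.135, 0.01, -0.038], 0.1],
    [[0, 0, 0], [0.155, 0.025, -0.05], 0.1],
    [[0, 0.003, 0], [0.175, 0.045, -0.06], 0.1],
    [[0, 0.003, 0], [0.188, 0.07, -0.07], 0.1],
    [[-0.001, 0.003, -0.002], [0.194, 0.087, -0.073], 0.1],
    [[-0.001, 0.003, -0.002], [0.194, 0.087, -0.073], 0.1]
  ]
}}

```text
time: 26.88
eef_pos: [0.4694, -0.0935, 0.0958]
tcp_rot: [0.556, -0.441, 0.436, -0.554]
contact_force: [-1.1, -0.1, -2.5]
opening: 0.262
```

```bash
cat > level.py <<'E'
from h import *
def level(n,zlo,zhi,yaw=103.8):
    c=snap(n);w=pts(c);h=cv2.cvtColor(c['pixels'],cv2.COLOR_BGR2HSV)
    m=(h[...,1]<60)&(h[...,2]>90)&(abs(w[...,0]-.44)<.11)&(abs(w[...,1]-.03)<.12)&(w[...,2]<zhi)&(w[...,2]>zlo)
    m=cv2.erode(m.astype(np.uint8),np.ones((5,5)))>0
    p=w[m]
    from numpy.random import default_rng
    rg=default_rng(0);best=(0,)
    for _ in range(400):
        a=p[rg.choice(len(p),3,False)];nn=np.cross(a[1]-a[0],a[2]-a[0]);L=np.linalg.norm(nn)
        if L<1e-6: continue
        nn/=L; nn*=np.sign(nn[2]); k=abs((p-a[0])@nn)<.0025
        if k.sum()>best[0] and nn[2]>.9: best=(k.sum(),k)
    q=p[best[1]];A=np.c_[q[:,:2],np.ones(len(q))];k=np.linalg.lstsq(A,q[:,2],rcond=None)[0]
    d=np.array([np.cos(np.radians(yaw)),np.sin(np.radians(yaw))]);e=np.array([-d[1],d[0]])
    print(n,'slope along x_tray(deg, + = nose up)',np.degrees(k[:2]@d).round(2),'along y',np.degrees(k[:2]@e).round(2),'ctr',q.mean(0).round(4),len(q))
    for t in (-.07,0,.07): print('   z at x=%.2f'%t, (k[2]+k[:2]@(np.array([.4438,.026])+t*d)).round(4))
E
python3 -c "
from level import *
st();[level(n,.05,.2) for n in('scene','side','wrist')]"
```

```text
t26.88 p [0.4694, -0.0935, 0.0958] y [-0.008, 0.001, -1.0] z [0.973, 0.232, -0.007] jaw 13.4 q [-0.408, -0.026, 2.133, -0.002, 1.042, -0.641] F [-1.1, -0.1, -2.5] op 0.262
scene slope along x_tray(deg, + = nose up) 0.0 along y 0.34 ctr [0.4289 0.0264 0.1073] 931
   z at x=-0.07 0.1072
   z at x=0.00 0.1072
   z at x=0.07 0.1072
side slope along x_tray(deg, + = nose up) -0.23 along y 0.24 ctr [0.4415 0.0259 0.1093] 943
   z at x=-0.07 0.1095
   z at x=0.00 0.1093
   z at x=0.07 0.109
wrist slope along x_tray(deg, + = nose up) -0.24 along y 0.17 ctr [ 0.453  -0.013   0.1104] 44061
   z at x=-0.07 0.1105
   z at x=0.00 0.1102
   z at x=0.07 0.1099
```

The tray is level within 0.3° in all three views. Lowering onto the mat.

```bash
python3 -c "
from h import *
go([.4735,-.0925,-.006],13.6)"
```

```text
t27.03 row: [-0.001, -0.001, 0.001] [-0.001, 0.107, -0.0] min rows 2.6 q [-0.4, -0.03, 2.13, -0.0, 1.04, -0.64]
```

Request:
{"op": "jog_arm", "data": {
  "deltas": [
    [[0, 0, 0], [0, 0.015, 0], 0.1],
    [[0, 0, 0], [0, 0.035, 0], 0.1],
    [[0, 0, 0], [0, 0.055, 0], 0.1],
    [[0, 0, 0], [0, 0.073, 0], 0.1],
    [[0, 0, 0], [0, 0.086, 0], 0.1],
    [[0, 0, 0], [0, 0.095, 0], 0.1],
    [[0, 0, 0], [0, 0.101, 0], 0.1],
    [[0, 0, 0], [0, 0.105, 0], 0.1],
    [[0, 0, 0], [0, 0.107, 0], 0.1],
    [[0, 0, 0], [0, 0.107, 0], 0.1]
  ]
}}

```text
time: 27.87
eef_pos: [0.4746, -0.0931, -0.0056]
tcp_rot: [-0.555, 0.436, -0.438, 0.556]
contact_force: [0.2, -0.4, -2.5]
opening: 0.263
```

```bash
python3 -c "
from level import *
st();[level(n,-.05,.02) for n in('scene','side')]"
```

```text
t27.87 p [0.4746, -0.0931, -0.0056] y [0.003, -0.001, -1.0] z [0.972, 0.235, 0.002] jaw 13.6 q [-0.404, 0.156, 2.168, -0.0, 0.815, -0.64] F [0.2, -0.4, -2.5] op 0.263
scene slope along x_tray(deg, + = nose up) -0.46 along y -0.03 ctr [0.4275 0.0308 0.0051] 750
   z at x=-0.07 0.0057
   z at x=0.00 0.0052
   z at x=0.07 0.0046
side slope along x_tray(deg, + = nose up) -0.4 along y 0.21 ctr [0.4432 0.0296 0.0054] 811
   z at x=-0.07 0.0059
   z at x=0.00 0.0054
   z at x=0.07 0.0049
```

Request:
{"op": "jog_arm", "data": {
  "deltas": [
    [[0, 0, 0], [0, 0.001, 0], 0.1],
    [[0, 0, 0], [0, 0.002, 0], 0.1],
    [[0, 0, 0], [0, 0.002, 0], 0.1],
    [[0, 0, 0], [0, 0.002, 0], 0.5],
    [[0, 0, 0], [0, 0.002, 0], 0.5],
    [[0, 0, 0], [0, 0.002, 0], 0.5],
    [[0, 0, 0], [0, -0.02, 0], 0.5],
    [[0, 0, 0], [0, -0.06, 0], 0.5],
    [[0, 0, 0], [0, -0.1, 0], 0.5],
    [[0, 0, 0], [0, -0.14, 0], 0.5]
  ]
}}

```text
time: 28.8
eef_pos: [0.4736, -0.0927, 0.1359]
tcp_rot: [-0.555, 0.437, -0.438, 0.556]
contact_force: [1.7, 0.1, -0.6]
opening: 0.502
```

```bash
python3 -c "
from level import *
import tray
st();level('scene',-.05,.02);level('side',-.05,.02);tray.tray(snap('wrist','w16.png'))
c=snap('scene','c3.png');w=pts(c)
m=(abs(w[...,0]-.44)<.2)&(abs(w[...,1]+.36)<.06)&(w[...,2]>.1)&(w[...,2]<.14)
for z0 in(.10,.105,.11,.115,.12): 
  p=w[m&(w[...,2]>z0)&(w[...,2]<z0+.005)]; print(z0,len(p),p.min(0).round(3) if len(p) else '',p.max(0).round(3) if len(p) else '')
"
```

```text
t28.80 p [0.4736, -0.0927, 0.1359] y [0.002, -0.001, -1.0] z [0.972, 0.235, 0.002] jaw 13.6 q [-0.404, -0.078, 2.101, -0.0, 1.116, -0.64] F [1.7, 0.1, -0.6] op 0.502
scene slope along x_tray(deg, + = nose up) 0.07 along y -0.2 ctr [0.4289 0.0321 0.0046] 756
   z at x=-0.07 0.0046
   z at x=0.00 0.0047
   z at x=0.07 0.0047
side slope along x_tray(deg, + = nose up) -0.11 along y 0.02 ctr [0.4431 0.028  0.005 ] 910
   z at x=-0.07 0.0052
   z at x=0.00 0.005
   z at x=0.07 0.0049
mat [403.3 -58.8] [ 96.3 201.4] 13.32
floor [451.9  -1.7] [144.6 113.1] 13.75 z 0.0041
pan all [451.9  -1.7] [144.6 113.1] 13.75 [[368.0, 36.0], [395.0, -74.0], [536.0, -39.0], [509.0, 70.0]]
walls [453.1  -2.4] [130.3 103.8] 13.98
handle [ 478.8 -105.3] [ 24.  109.1] 14.06 z 0.0528
0.1 123 [ 0.334 -0.398  0.1  ] [ 0.576 -0.327  0.105]
0.105 139 [ 0.332 -0.401  0.105] [ 0.574 -0.325  0.11 ]
0.11 215 [ 0.335 -0.403  0.11 ] [ 0.514 -0.321  0.115]
0.115 161 [ 0.356 -0.399  0.115] [ 0.503 -0.321  0.12 ]
0.12 61 [ 0.406 -0.371  0.12 ] [ 0.467 -0.354  0.124]
```

View pics/w16.png

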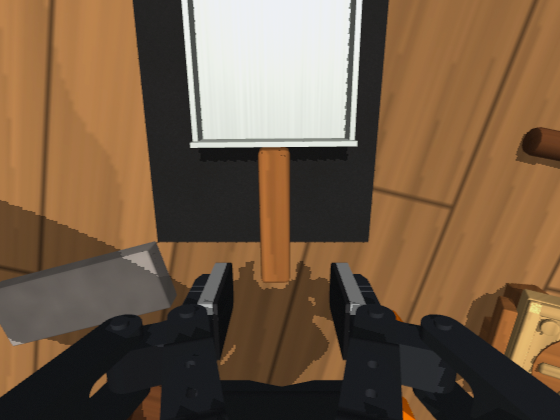

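The tray is flat on its mat and empty, within about 3 mm of its start pose. Now to the blower, looking from above first.

```bash
python3 -c "
from h import *
go([.48,-.36,.24],-90)"
```

```text
t29.00 row: [-0.002, -1.334, 0.008] [0.261, -0.103, -0.057] min rows 10.7 q [-0.4, -0.08, 2.1, -0.0, 1.11, -0.64]
```

Request:
{"op": "jog_arm", "data": {
  "deltas": [
    [[0, 0.12, 0], [0.01, -0.04, 0], 0.7],
    [[0, 0.24, 0], [0.04, -0.08, -0.01], 0.7],
    [[0, 0.36, 0], [0.07, -0.103, -0.02], 0.7],
    [[0, 0.48, 0], [0.1, -0.103, -0.03], 0.7],
    [[0, 0.6, 0], [0.13, -0.103, -0.035], 0.7],
    [[0, 0.72, 0], [0.16, -0.103, -0.04], 0.7],
    [[0, 0.84, 0], [0.19, -0.103, -0.045], 0.7],
    [[0, 0.96, 0], [0.22, -0.103, -0.05], 0.7],
    [[0, 1.08, 0], [0.25, -0.103, -0.057], 0.7],
    [[0, 1.2, 0], [0.261, -0.103, -0.057], 0.7]
  ]
}}

```text
time: 29.83
eef_pos: [0.4789, -0.363, 0.2366]
tcp_rot: [0.208, -0.675, 0.676, -0.209]
contact_force: [0.0, 1.0, -0.3]
opening: 0.704
```

Request:
{"op": "jog_arm", "data": {
  "deltas": [
    [[0, 0.12, 0], [0, 0, 0], 0.7],
    [[0, 0.24, 0], [0, 0, 0], 0.7],
    [[0, 0.36, 0], [0, 0, 0], 0.7],
    [[0, 0.48, 0], [0, 0, 0], 0.7],
    [[0, 0.6, 0], [0, 0, 0], 0.7],
    [[0, 0.6, 0], [0, 0, 0], 0.7]
  ]
}}

```text
time: 30.33
eef_pos: [0.478, -0.3622, 0.2333]
tcp_rot: [0.001, 0.708, -0.706, -0.002]
contact_force: [0.4, 0.0, -0.7]
opening: 0.701
```

```bash
cat > bl.py <<'E'
from h import *
def bl(c,cx=.43,cy=-.36,zlo=.095,zhi=.13,draw=None):
    w=pts(c);h=cv2.cvtColor(c['pixels'],cv2.COLOR_BGR2HSV)
    m=(h[...,2]<70)&(h[...,1]<110)&(abs(w[...,0]-cx)<.14)&(abs(w[...,1]-cy)<.07)&(w[...,2]>zlo)&(w[...,2]<zhi)
    p=w[m];print(len(p))
    if len(p)<30:return
    pc=p[:,:2]-p[:,:2].mean(0);u,s,v=np.linalg.svd(pc,full_matrices=False);d=v[0]*np.sign(v[0][0]);n=np.array([-d[1],d[0]])
    a=p[:,:2]@d;b=p[:,:2]@n
    print('dir yaw',np.degrees(np.arctan2(d[1],d[0])).round(2),'ext',(a.min()).round(4),a.max().round(4),'len',(a.max()-a.min()).round(4),'wid',(b.max()-b.min()).round(4),'ztop',np.percentile(p[:,2],[50,95]).round(4))
    r=cv2.minAreaRect((p[:,:2]*1000).astype(np.float32));print('rect',np.round(r[0],1),np.round(r[1],1),round(r[2],2))
E
python3 -c "
from bl import *
st();bl(snap('wrist','w17.png'));bl(snap('scene'));bl(snap('side'))"
```

```text
t30.33 p [0.478, -0.3622, 0.2333] y [-0.001, 0.003, -1.0] z [-0.003, -1.0, -0.003] jaw -90.2 q [-0.818, 0.102, 1.735, 0.002, 1.307, 0.756] F [0.4, 0.0, -0.7] op 0.701
3104
dir yaw -6.94 ext 0.393 0.541 len 0.148 wid 0.0233 ztop [0.1148 0.1161]
rect [ 426.2 -363.2] [ 23.3 148. ] 83.06
149
dir yaw -9.21 ext 0.4464 0.5538 len 0.1074 wid 0.0254 ztop [0.1151 0.1173]
rect [ 447.6 -363.7] [ 22.  108.1] 82.9
209
dir yaw -8.41 ext 0.4021 0.5456 len 0.1435 wid 0.038 ztop [0.1094 0.1176]
rect [ 427.8 -351. ] [ 35.2 143.4] 75.58
```

View pics/w17.png

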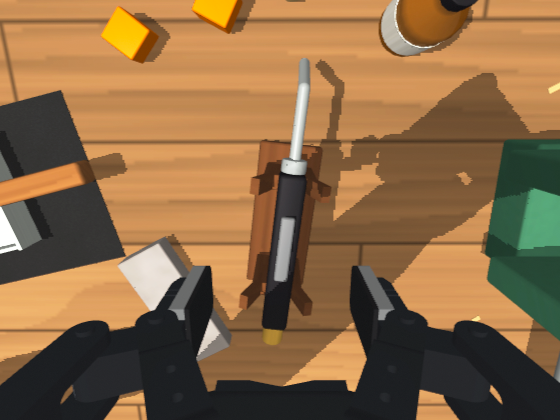

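The handle centre is (0.4262, −0.3632), yaw −6.9°, top at 0.115. It measures 148x23, which fits the text, and it is seen at (288,250) in the view.

```bash
python3 -c "
from h import *
go([.4262,-.3632,.12],83.06);go([.4262,-.3632,.051],83.06)"
```

```text
t30.48 row: [0.002, 0.123, -0.0] [0.052, 0.115, 0.001] min rows 3.0 q [-0.82, 0.1, 1.73, 0.0, 1.31, 0.75]
t30.48 row: [0.002, 0.123, -0.0] [0.052, 0.184, 0.001] min rows 4.6 q [-0.82, 0.1, 1.73, 0.0, 1.31, 0.75]
```

Request:
{"op": "jog_arm", "data": {
  "deltas": [
    [[0, 0.06, 0], [0.025, 0.02, 0], 0.7],
    [[0, 0.123, 0], [0.052, 0.05, 0.001], 0.7],
    [[0, 0.123, 0], [0.052, 0.08, 0.001], 0.7],
    [[0, 0.123, 0], [0.052, 0.1, 0.001], 0.7],
    [[0, 0.123, 0], [0.052, 0.108, 0.001], 0.7],
    [[0, 0.123, 0], [0.052, 0.11, 0.001], 0.7]
  ]
}}

```text
time: 30.98
eef_pos: [0.4254, -0.3622, 0.1222]
tcp_rot: [0.042, 0.708, -0.704, -0.043]
contact_force: [0.4, 0.3, -0.0]
opening: 0.698
```

```bash
python3 -c "
from bl import *
st();bl(snap('wrist','w18.png'));go([.4262,-.3632,.051],83.06)"
```

```text
t30.98 p [0.4254, -0.3622, 0.1222] y [-0.002, 0.005, -1.0] z [-0.12, -0.993, -0.005] jaw -96.9 q [-0.888, 0.117, 1.93, 0.002, 1.1, 0.803] F [0.4, 0.3, -0.0] op 0.698
7299
dir yaw -8.04 ext 0.3984 0.5466 len 0.1482 wid 0.0255 ztop [0.1148 0.116 ]
rect [ 425.9 -363.2] [ 23.7 148. ] 82.99
t31.03 row: [0.003, 0.001, 0.001] [-0.0, 0.073, 0.0] min rows 1.7 q [-0.89, 0.12, 1.93, 0.0, 1.1, 0.8]
```

View pics/w18.png

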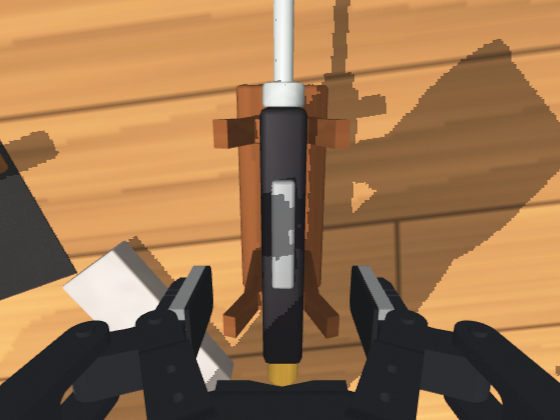

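Request:
{"op": "jog_arm", "data": {
  "deltas": [
    [[0.003, 0.001, 0.001], [0, 0.03, 0], 0.7],
    [[0.003, 0.001, 0.001], [0, 0.055, 0], 0.7],
    [[0.003, 0.001, 0.001], [0, 0.068, 0], 0.7],
    [[0.003, 0.001, 0.001], [0, 0.073, 0], 0.7],
    [[0.003, 0.001, 0.001], [0, 0.073, 0], 0.7],
    [[0.003, 0.001, 0.001], [0, 0.073, 0], 0.1],
    [[0.003, 0.001, 0.001], [0, 0.073, 0], 0.1],
    [[0.003, 0.001, 0.001], [0, 0.073, 0], 0.1],
    [[0.003, 0.001, 0.001], [0, 0.073, 0], 0.1],
    [[0.003, 0.001, 0.001], [0, 0.073, 0], 0.1]
  ],
  "force": 80
}}

```text
time: 31.87
eef_pos: [0.4272, -0.364, 0.0527]
tcp_rot: [-0.044, -0.705, 0.707, 0.042]
contact_force: [-0.0, 0.4, 6.4]
opening: 0.271
```

Request:
{"op": "jog_arm", "data": {
  "deltas": [
    [[0, 0, 0], [0, 0, 0], 0.1],
    [[0, 0, 0], [0, 0, 0], 0.1]
  ]
}}

```text
time: 32.03
eef_pos: [0.4272, -0.3639, 0.0527]
tcp_rot: [-0.044, -0.705, 0.707, 0.042]
contact_force: [1.4, -1.3, 6.9]
opening: 0.271
```

```bash
python3 -c "
from h import *
st();s=ctrl.get_state();print(s['eef_pos'].round(4).tolist(),s['tcp_rot'].round(4).tolist())"
```

```text
t32.03 p [0.4272, -0.3639, 0.0527] y [0.002, -0.003, -1.0] z [-0.121, -0.993, 0.002] jaw -96.9 q [-0.886, 0.211, 1.968, 0.0, 0.96, 0.806] F [1.4, -1.3, 6.9] op 0.271
[0.4272, -0.3639, 0.0527] [-0.0437, -0.7049, 0.7067, 0.042]
```

Request:
{"op": "jog_arm", "data": {
  "deltas": [
    [[0, 0, 0], [0, -0.005, 0], 0.1],
    [[0, 0, 0], [0, -0.015, 0], 0.1],
    [[0, 0, 0], [0, -0.03, 0], 0.1],
    [[0, 0, 0], [0, -0.048, 0], 0.1],
    [[0, 0, 0], [0, -0.068, 0], 0.1],
    [[0, 0, 0], [0, -0.088, 0], 0.1],
    [[0, 0, 0], [0, -0.106, 0], 0.1],
    [[0, 0, 0], [0, -0.12, 0], 0.1],
    [[0, 0, 0], [0, -0.13, 0], 0.1],
    [[0, 0, 0], [0, -0.13, 0], 0.1]
  ]
}}

```text
time: 32.87
eef_pos: [0.4278, -0.3646, 0.1858]
tcp_rot: [-0.045, -0.704, 0.708, 0.041]
contact_force: [-0.2, -0.4, -2.2]
opening: 0.272
```

```bash
cat > panel.py <<'E'
from h import *
def panel(c,n,cx,cy,half,zlo=.05,zhi=.25,rad=.16):
    w=pts(c);h=cv2.cvtColor(c['pixels'],cv2.COLOR_BGR2HSV)
    m=(abs(w[...,0]-cx)<rad)&(abs(w[...,1]-cy)<rad)&(w[...,2]>zlo)&(w[...,2]<zhi)&(h[...,0]>13)&(h[...,0]<32)&(h[...,2]>90)
    p=w[m]
    if len(p)<100: print(n,'few');return
    rg=np.random.default_rng(0);best=(0,)
    for _ in range(600):
        a=p[rg.choice(len(p),3,False)];nn=np.cross(a[1]-a[0],a[2]-a[0]);L=np.linalg.norm(nn)
        if L<1e-6: continue
        nn/=L;nn*=np.sign(nn[2])
        if abs(np.degrees(np.arccos(nn[2]))-25)>6: continue
        k=((p-a[0])@nn);k=abs(k)<.0025
        if k.sum()>best[0]: best=(k.sum(),k)
    q=p[best[1]]
    for _ in range(3):
        c0=q.mean(0);u,s,v=np.linalg.svd(q-c0,full_matrices=False);nn=v[2]*np.sign(v[2][2]);q=p[abs((p-c0)@nn)<.003]
    az=np.degrees(np.arctan2(-nn[1],-nn[0]))
    pl=np.cross([0,0,1],-nn);pl/=np.linalg.norm(pl);xs=np.cross(pl,nn);xs*=np.sign(xs[0]);yl=np.cross(nn,xs)
    sl=p[abs((p-c0)@nn)<.012];ab=np.c_[(sl-c0)@xs,(sl-c0)@yl]
    ab=ab[(abs(ab[:,0])<half*1.7)&(abs(ab[:,1])<half*1.7)]
    r=cv2.minAreaRect((ab*1000).astype(np.float32))
    ctr=c0+xs*r[0][0]/1000+yl*r[0][1]/1000
    print(n,'n',len(q),'normal',nn.round(3),'tilt',np.degrees(np.arccos(nn[2])).round(2),'az',az.round(2),'rect',np.round(r[1],1),round(r[2],1),'ctr',ctr.round(4))
    b=p[np.linalg.norm(p-ctr,axis=1)<.014]
    if len(b): hh=(b-c0)@nn;t=b[hh>np.percentile(hh,95)-.002];print('   boss',t.mean(0).round(4),'h over plane',((t-c0)@nn).mean().round(4),len(t))
E
python3 -c "
from panel import *
st()
for n in('scene','side'):
  c=snap(n,n+'5.png');panel(c,n+' big',.79,.18,.09);panel(c,n+' small',.775,-.175,.06,rad=.1)"
```

```text
t32.87 p [0.4278, -0.3646, 0.1858] y [0.005, -0.007, -1.0] z [-0.121, -0.993, 0.006] jaw -96.9 q [-0.886, 0.049, 1.88, -0.0, 1.204, 0.806] F [-0.2, -0.4, -2.2] op 0.272
scene big n 2230 normal [-0.413 -0.089  0.906] tilt 25.0 az 12.16 rect [196.7 181.5] 0.3 ctr [0.7791 0.1806 0.0897]
   boss [0.7809 0.1802 0.0917] h over plane 0.0011 41
scene small n 982 normal [-0.418 -0.059  0.907] tilt 24.95 az 8.04 rect [122.5 119.9] 0.3 ctr [ 0.7716 -0.1772  0.078 ]
   boss [ 0.7722 -0.1778  0.0793] h over plane 0.0009 37
side big n 1447 normal [-0.413 -0.096  0.906] tilt 25.08 az 13.09 rect [187.  253.7] 89.8 ctr [0.8048 0.1869 0.1017]
   boss [0.8029 0.185  0.1023] h over plane 0.0015 18
side small n 382 normal [-0.431 -0.064  0.9  ] tilt 25.84 az 8.4 rect [136.1 132.4] 0.9 ctr [ 0.765  -0.1796  0.0728]
   boss [ 0.7694 -0.1746  0.0794] h over plane 0.0036 6
```

View pics/scene5.png

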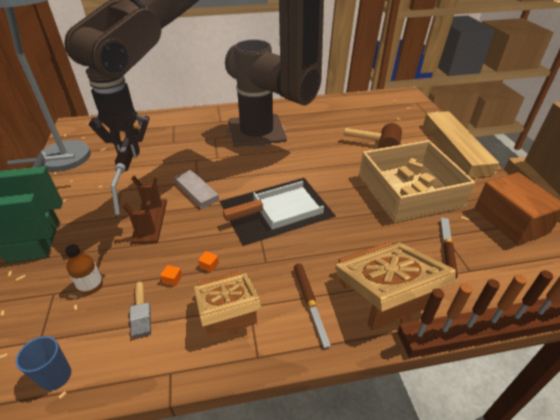

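The blower is held, and the normals agree with 25° (big azimuth ≈12.5°, small ≈8.2°). Next I'll rectify the panel planes to find the boss centres.

```bash
cat > rect.py <<'E'
from h import *
def rectify(c,ctr,az,half,res=.0004,tilt=25):
    a=np.radians(az);t=np.radians(tilt)
    f=np.array([np.cos(a),np.sin(a),0]);xs=np.cos(t)*f+np.array([0,0,np.sin(t)]);nn=-np.sin(t)*f+np.array([0,0,np.cos(t)]);yl=np.cross(nn,xs)
    N=int(2*half/res);i,j=np.mgrid[0:N,0:N]
    X=ctr+((half-i*res)[...,None])*xs+((half-j*res)[...,None])*yl
    Ti=np.linalg.inv(c['T']);q=X@Ti[:3,:3].T+Ti[:3,3]
    u=c['cx']+c['fx']*q[...,0]/-q[...,2];v=c['cy']+c['fy']*q[...,1]/q[...,2]
    return cv2.remap(c['pixels'],u.astype(np.float32),v.astype(np.float32),cv2.INTER_LINEAR),xs,yl,nn
E
python3 -c "
from rect import *
ims=[]
for nm,ctr,az,half in(('big',[.780,.180,.0905],12.4,.11),('small',[.772,-.177,.078],8.2,.11)):
  for n in('scene','side'):
    im,xs,yl,nn=rectify(snap(n),np.array(ctr),az,half,res=.0008)
    cv2.drawMarker(im,(im.shape[1]//2,im.shape[0]//2),(0,255,0),0,10,1);ims.append(im)
cv2.imwrite('pics/rect.png',np.vstack([np.hstack(ims[:2]),np.hstack(ims[2:])]))"
```

```text
(no output)
```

View pics/rect.png

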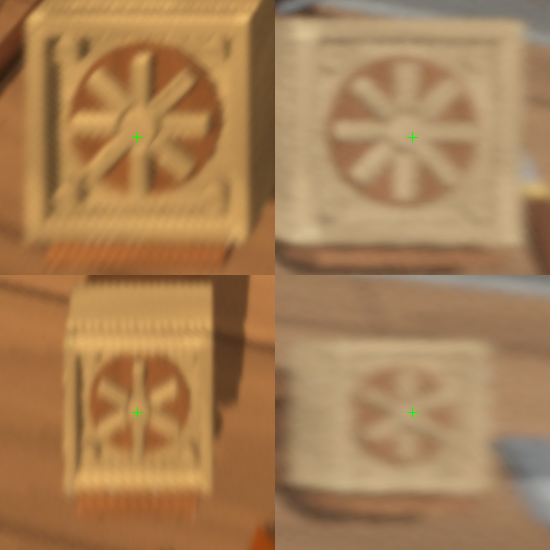

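The two low-resolution views disagree by parallax, so I'll look from the wrist between the panels, with the blower held high.

```bash
python3 -c "
from h import *
from plan import ik
go([.72,0,.32],83.06);print(ik([.72,0,.32],Rdown(np.radians(-96.94)),[-.5,.1,1.5,0,1.4,1]))"
```

```text
t33.17 row: [-0.001, -0.0, -0.0] [-0.248, -0.139, -0.396] min rows 11.7 q [-0.89, 0.05, 1.88, -0.0, 1.2, 0.81]
(array([-1.40741961e-01,  3.29998725e-01,  1.31400481e+00,  6.23941133e-17,
        1.49758912e+00,  1.55118022e+00]), np.float64(4.440892098500626e-15))
```

Request:
{"op": "jog_arm", "data": {
  "deltas": [
    [[0, 0, 0], [0, -0.02, -0.002], 0.1],
    [[0, 0, 0], [-0.005, -0.045, -0.01], 0.1],
    [[0, 0, 0], [-0.015, -0.075, -0.025], 0.1],
    [[0, 0, 0], [-0.03, -0.1, -0.05], 0.1],
    [[0, 0, 0], [-0.05, -0.12, -0.08], 0.1],
    [[0, 0, 0], [-0.07, -0.135, -0.11], 0.1],
    [[0, 0, 0], [-0.09, -0.139, -0.14], 0.1],
    [[0, 0, 0], [-0.11, -0.139, -0.17], 0.1],
    [[0, 0, 0], [-0.13, -0.139, -0.2], 0.1],
    [[0, 0, 0], [-0.15, -0.139, -0.23], 0.1]
  ]
}}

```text
time: 34.0
eef_pos: [0.6037, -0.151, 0.3191]
tcp_rot: [-0.043, -0.706, 0.706, 0.043]
contact_force: [0.4, -0.1, -1.7]
opening: 0.269
```

```bash
python3 -c "
from h import *
st();go([.72,0,.32],83.06)"
```

```text
t34.00 p [0.6037, -0.151, 0.3191] y [-0.001, -0.0, -1.0] z [-0.121, -0.993, 0.0] jaw -96.9 q [-0.408, 0.108, 1.575, -0.0, 1.459, 1.284] F [0.4, -0.1, -1.7] op 0.269
t34.00 row: [-0.0, -0.0, 0.001] [-0.097, -0.001, -0.164] min rows 4.6 q [-0.41, 0.11, 1.58, -0.0, 1.46, 1.28]
```

Request:
{"op": "jog_arm", "data": {
  "deltas": [
    [[0, 0, 0], [-0.015, 0, -0.028], 0.1],
    [[0, 0, 0], [-0.035, 0, -0.06], 0.1],
    [[0, 0, 0], [-0.055, 0, -0.092], 0.1],
    [[0, 0, 0], [-0.073, 0, -0.122], 0.1],
    [[0, 0, 0], [-0.088, 0, -0.148], 0.1],
    [[0, 0, 0], [-0.095, 0, -0.16], 0.1],
    [[0, 0, 0], [-0.097, 0, -0.164], 0.1],
    [[0, 0, 0], [-0.097, 0, -0.164], 0.1],
    [[0, 0, 0], [-0.097, 0, -0.164], 0.1]
  ]
}}

```text
time: 34.75
eef_pos: [0.7193, -0.001, 0.3184]
tcp_rot: [-0.042, -0.705, 0.706, 0.044]
contact_force: [0.0, 0.1, -2.3]
opening: 0.269
```

```bash
python3 -c "
from panel import *
st();c=snap('wrist','w20.png');panel(c,'big',.79,.18,.09);panel(c,'small',.775,-.175,.06,rad=.1)"
```

```text
t34.75 p [0.7193, -0.001, 0.3184] y [-0.002, -0.001, -1.0] z [-0.122, -0.993, 0.001] jaw -97.0 q [-0.142, 0.33, 1.317, -0.001, 1.497, 1.551] F [0.0, 0.1, -2.3] op 0.269
big n 14495 normal [-0.412 -0.088  0.907] tilt 24.9 az 12.04 rect [247.5 180.8] 0.1 ctr [0.7998 0.1846 0.0996]
   boss [0.7986 0.1844 0.0992] h over plane 0.0002 281
small n 5566 normal [-0.418 -0.06   0.906] tilt 25.0 az 8.2 rect [129.7 120.7] 0.1 ctr [ 0.7655 -0.1791  0.075 ]
   boss [ 0.7677 -0.1786  0.0767] h over plane 0.0006 218
```

View pics/w20.png

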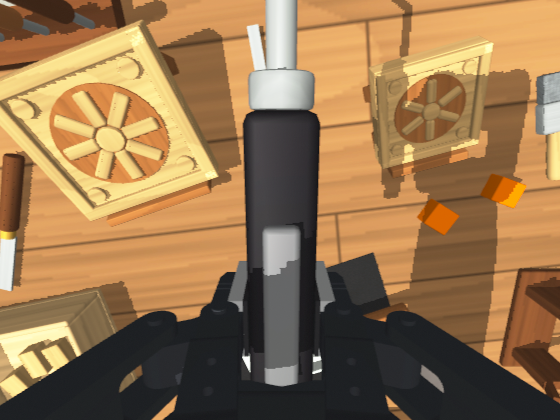

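The view shows the big boss at about (111,140) and the small boss at about (431,112). Reading these points off the depth.

```bash
python3 -c "
from h import *
c=snap('wrist');w=pts(c)
im=c['pixels']
a=cv2.resize(im[20:230,0:230],None,fx=3,fy=3,interpolation=2);b=cv2.resize(im[30:180,360:500],None,fx=4,fy=4,interpolation=2)
cv2.imwrite('pics/bb.png',a[:600]);cv2.imwrite('pics/bs.png',b)
for u0,v0 in((111,140),(431,112)):
  print(np.round([[w[v,u] for u in (u0-4,u0,u0+4)] for v in (v0-4,v0,v0+4)],4).reshape(-1,3))
h=cv2.cvtColor(im,cv2.COLOR_BGR2HSV)
print(h[140,111],h[130,90],h[112,431],h[100,420])
for u0,v0,r in((111,135,75),(431,108,45)):
  m=np.zeros(h.shape[:2],bool);m[max(0,v0-r):v0+r,max(0,u0-r):u0+r]=True
  mm=m&(h[...,0]<13)&(h[...,1]>120)
  mm=cv2.morphologyEx(mm.astype(np.uint8),cv2.MORPH_OPEN,np.ones((3,3)))
  n,l,s,ce=cv2.connectedComponentsWithStats(mm)
  print([(s[i].tolist()) for i in range(1,n) if s[i,4]>60])
"
```

```text
[[0.7886 0.1816 0.0962]
 [0.7881 0.178  0.0945]
 [0.7876 0.1741 0.0935]
 [0.7844 0.1843 0.0929]
 [0.7838 0.1807 0.0912]
 [0.7833 0.1764 0.0911]
 [0.7801 0.186  0.0918]
 [0.7795 0.1823 0.0903]
 [0.779  0.1782 0.0896]]
[[ 0.7748 -0.1729  0.0789]
 [ 0.7742 -0.1771  0.0795]
 [ 0.7737 -0.1815  0.0794]
 [ 0.7704 -0.1731  0.0783]
 [ 0.7698 -0.1781  0.0771]
 [ 0.7693 -0.1822  0.0778]
 [ 0.7659 -0.1741  0.0758]
 [ 0.7654 -0.1783  0.0764]
 [ 0.7648 -0.183   0.076 ]]
[ 23 111 250] [ 22 113 248] [ 18 127 161] [ 13 167 139]
[]
[]
```

View pics/bb.png

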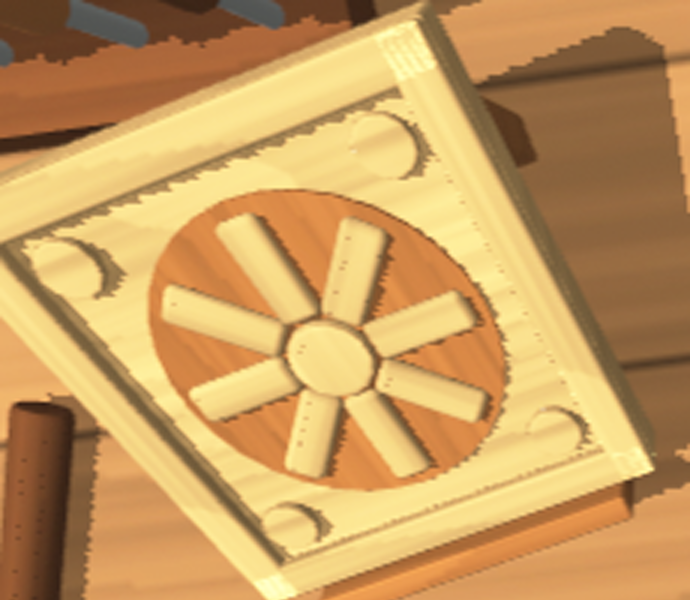

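View pics/bs.png

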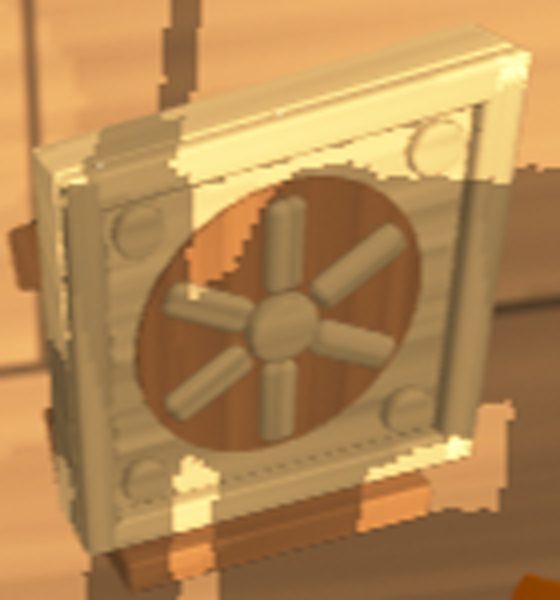

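```bash
python3 -c "
from h import *
B=np.array([.7849,.1815,.0925]);S=np.array([.7706,-.1778,.0781])
rows=[]
for n in('scene','side'):
  c=snap(n);r=[]
  for X in (B,S):
    q=np.linalg.inv(c['T'])@np.array([*X,1]);u,v=c['cx']+c['fx']*q[0]/-q[2],c['cy']+c['fy']*q[1]/q[2];print(n,u,v)
    im=cv2.resize(c['pixels'],None,fx=6,fy=6,interpolation=2);U,V=int(u*6+3),int(v*6+3);cv2.drawMarker(im,(U,V),(0,255,0),0,14,1)
    r.append(im[max(0,V-140):V+140,U-190:U+190])
    w=pts(c);print(w[int(round(v))-1:int(round(v))+2,int(round(u))].round(4).tolist())
  rows.append(np.hstack(r))
cv2.imwrite('pics/chk.png',np.vstack(rows))"
```

```text
scene 390.78538554880924 266.6162660635505
[[0.7843, 0.182, 0.0937], [0.7877, 0.1804, 0.0948], [0.7925, 0.1777, 0.0977]]
scene 224.16809062647044 291.30791732658236
[[0.7648, -0.178, 0.075], [0.7712, -0.178, 0.0801], [0.775, -0.1782, 0.0816]]
side 191.00666129015673 236.54530263424573
[[0.7848, 0.1812, 0.0943], [0.7826, 0.1866, 0.0955], [0.7825, 0.1879, 0.0928]]
side 230.4601573386095 174.1194012970545
[[0.7745, -0.1855, 0.0775], [0.7712, -0.1747, 0.0805], [0.7695, -0.1688, 0.0803]]
```

View pics/chk.png

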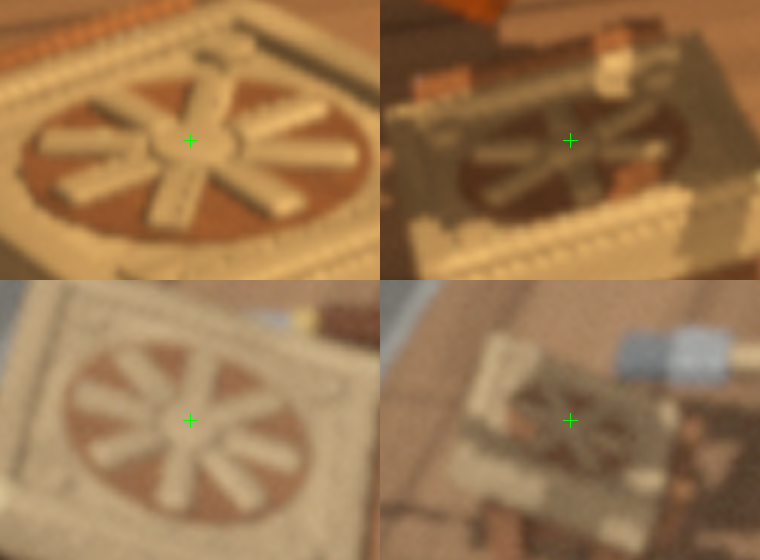

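The wrist point projects onto both bosses to within about 3 mm. Before aiming, I'll check how the blower sits in the hand.

```bash
cat > held.py <<'E'
from h import *
def T(p,M): A=np.eye(4);A[:3,:3]=M;A[:3,3]=p;return A
Tg=T([0.4272,-.3639,.0527],R.from_quat([-0.0437,-0.7049,0.7067,0.042]).as_matrix())
Tb=T([.4262,-.3632,.085],R.from_euler('z',-6.94,degrees=True).as_matrix())
TB=np.linalg.inv(Tg)@Tb   # tool->blower
def now(): 
    s=ctrl.get_state();return T(s['eef_pos'],R.from_quat(s['tcp_rot']).as_matrix())@TB
def aim(boss,az,off=0.):
    "tool pose bringing blower_aim onto boss; off: extra stand-off along -jet"
    Rb=R.from_euler('z',az,degrees=True).as_matrix()
    jet=Rb@np.array([np.cos(np.radians(65)),0,-np.sin(np.radians(65))])
    o=np.array(boss)-jet*off-Rb@np.array([.1957,0,-.0938])
    return T(o,Rb)@np.linalg.inv(TB)
E
python3 -c "
from held import *
A=now()
rows=[]
for n in('scene','side'):
  c=snap(n)
  im=cv2.resize(c['pixels'],None,fx=4,fy=4,interpolation=2)
  uv=[]
  for X in([0,0,15],[75,0,15.4],[145,0,15.4],[170.4,0,-39]):
    P=A@np.array([*(np.array(X)/1000),1]);q=np.linalg.inv(c['T'])@P;u,v=c['cx']+c['fx']*q[0]/-q[2],c['cy']+c['fy']*q[1]/q[2];uv.append((u,v))
    cv2.drawMarker(im,(int(u*4+2),int(v*4+2)),(0,255,0),0,10,1)
  print(n,np.round(uv,1).tolist(),'nozzle',P.round(3)); U,V=int(uv[2][0]*4),int(uv[2][1]*4)
  rows.append(im[max(0,V-200):V+200,max(0,U-190):max(0,U-190)+380])
m=min(r.shape[0] for r in rows);cv2.imwrite('pics/held.png',np.hstack([r[:m] for r in rows]))"
```

```text
scene [[306.9, 150.9], [312.5, 176.5], [318.6, 205.0], [318.7, 243.0]] nozzle [ 0.887 -0.022  0.312  1.   ]
side [[222.4, 122.8], [198.1, 119.5], [176.1, 116.6], [171.4, 132.5]] nozzle [ 0.887 -0.022  0.312  1.   ]
```

View pics/held.png

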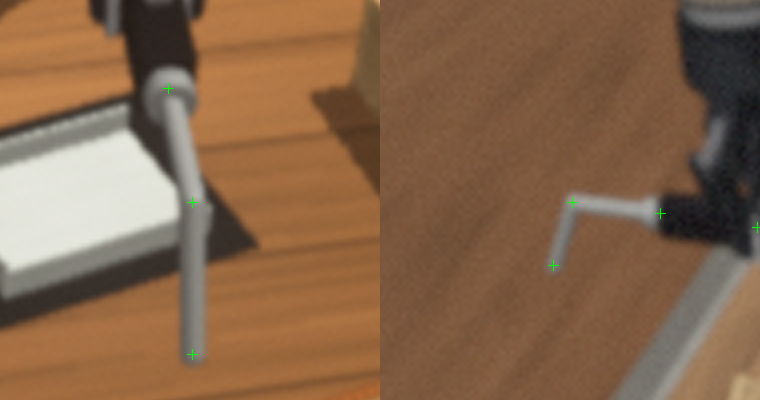

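The predicted bend and nozzle points coincide with the pictures in both views. Aiming at the big panel: first to a stand-off, then in.

```bash
cat > aimrow.py <<'E'
import sys
from held import *
from plan import ik
B={'big':([.7855,.1815,.0935],12.2),'small':([.771,-.1775,.079],8.2)}
def rows(nm,off):
    A=aim(*B[nm],off);s=ctrl.get_state();M=R.from_quat(s['tcp_rot']).as_matrix()
    print(nm,off,'tcp',A[:3,3].round(4),'rv',R.from_matrix(M.T@A[:3,:3]).as_rotvec().round(3).tolist(),'d',(M.T@(A[:3,3]-s['eef_pos'])).round(4).tolist())
    q,e=ik(A[:3,3],A[:3,:3],s['qpos']);print('  q',q.round(2),e.round(4))
def err(nm):
    A=now();b,az=B[nm];p=(A@np.array([.1957,0,-.0938,1]))[:3];j=A[:3,:3]@np.array([np.cos(np.radians(65)),0,-np.sin(np.radians(65))])
    a=np.radians(az);n=np.array([-np.sin(np.radians(25))*np.cos(a),-np.sin(np.radians(25))*np.sin(a),np.cos(np.radians(25))])
    print(nm,'aim err mm',((p-b)*1000).round(1),'jet angle err deg',np.degrees(np.arccos(-j@n)).round(2))
if __name__=='__main__':
    st();rows(sys.argv[1],.05);rows(sys.argv[1],0);err(sys.argv[1])
E
python3 aimrow.py big
```

```text
t35.05 p [0.7194, -0.001, 0.3195] y [-0.0, -0.0, -1.0] z [-0.122, -0.992, 0.0] jaw -97.0 q [-0.142, 0.329, 1.316, -0.0, 1.497, 1.552] F [-0.1, -0.6, -1.4] op 0.269
big 0.05 tcp [0.5747 0.1353 0.2003] rv [0.002, -0.335, 0.003] d [0.1603, 0.1192, -0.1177]
  q [ 0.06  0.1   1.79 -0.    1.24  1.42] 0.0
big 0 tcp [0.5954 0.1398 0.155 ] rv [0.002, -0.335, 0.003] d [0.1403, 0.1645, -0.1247]
  q [ 0.07  0.19  1.78 -0.    1.17  1.42] 0.0
big aim err mm [ 127.  -205.6  163.9] jet angle err deg 7.96
```

Request:
{"op": "jog_arm", "data": {
  "deltas": [
    [[0, -0.03, 0], [0.018, 0, -0.012], 0.1],
    [[0, -0.07, 0], [0.04, 0, -0.028], 0.1],
    [[0, -0.12, 0], [0.064, 0, -0.046], 0.1],
    [[0, -0.17, 0], [0.088, 0.005, -0.064], 0.1],
    [[0, -0.22, 0], [0.11, 0.015, -0.082], 0.1],
    [[0, -0.27, 0], [0.13, 0.03, -0.097], 0.1],
    [[0, -0.31, 0], [0.147, 0.05, -0.11], 0.1],
    [[0.002, -0.33, 0.003], [0.157, 0.072, -0.116], 0.1],
    [[0.002, -0.335, 0.003], [0.16, 0.092, -0.118], 0.1],
    [[0.002, -0.335, 0.003], [0.16, 0.105, -0.118], 0.1]
  ]
}}

```text
time: 35.88
eef_pos: [0.5731, 0.1361, 0.2125]
tcp_rot: [0.075, -0.702, 0.704, -0.075]
contact_force: [-0.1, -0.5, -2.9]
opening: 0.271
```

```bash
python3 aimrow.py big
```

```text
t35.88 p [0.5731, 0.1361, 0.2125] y [0.0, -0.002, -1.0] z [0.212, -0.977, 0.002] jaw -77.8 q [0.062, 0.092, 1.785, -0.002, 1.265, 1.42] F [-0.1, -0.5, -2.9] op 0.271
big 0.05 tcp [0.5747 0.1353 0.2003] rv [0.0, 0.001, 0.003] d [-0.0014, 0.0122, 0.0011]
  q [ 0.06  0.1   1.79 -0.    1.24  1.42] 0.0
big 0 tcp [0.5954 0.1398 0.155 ] rv [0.0, 0.001, 0.003] d [-0.0226, 0.0575, 0.001]
  q [ 0.07  0.19  1.78 -0.    1.17  1.42] 0.0
big aim err mm [-22.5  -3.6  57. ] jet angle err deg 0.16
```

Request:
{"op": "jog_arm", "data": {
  "deltas": [
    [[0, 0, 0], [-0.004, 0.015, 0], 0.1],
    [[0, 0, 0], [-0.01, 0.028, 0.001], 0.1],
    [[0, 0, 0], [-0.015, 0.04, 0.001], 0.1],
    [[0, 0.001, 0.003], [-0.019, 0.049, 0.001], 0.1],
    [[0, 0.001, 0.003], [-0.022, 0.055, 0.001], 0.1],
    [[0, 0.001, 0.003], [-0.0226, 0.0575, 0.001], 0.1],
    [[0, 0.001, 0.003], [-0.0226, 0.0575, 0.001], 0.1],
    [[0, 0.001, 0.003], [-0.0226, 0.0575, 0.001], 0.1]
  ]
}}

```text
time: 36.55
eef_pos: [0.5959, 0.1398, 0.1556]
tcp_rot: [0.074, -0.702, 0.704, -0.076]
contact_force: [-0.3, 0.8, -2.1]
opening: 0.271
```

```bash
cat > chk.py <<'E'
import sys
from held import *
from aimrow import B
nm=sys.argv[1];A=now();out=[]
for n in('scene','side'):
  c=snap(n);im=cv2.resize(c['pixels'],None,fx=5,fy=5,interpolation=2)
  for k,X in enumerate([(A@np.array([.1704,0,-.039,1]))[:3],(A@np.array([.1957,0,-.0938,1]))[:3],np.array(B[nm][0])]):
    q=np.linalg.inv(c['T'])@np.array([*X,1]);u,v=c['cx']+c['fx']*q[0]/-q[2],c['cy']+c['fy']*q[1]/q[2]
    U,V=int(u*5+2),int(v*5+2);cv2.drawMarker(im,(U,V),[(0,255,0),(0,0,255),(255,0,0)][k],0,12,1)
  out.append(im[max(0,V-260):max(0,V-260)+420,max(0,U-190):max(0,U-190)+380])
cv2.imwrite('pics/aim_%s.png'%nm,np.hstack(out))
E
python3 aimrow.py big; python3 chk.py big
```

```text
t36.55 p [0.5959, 0.1398, 0.1556] y [0.004, -0.002, -1.0] z [0.211, -0.978, 0.002] jaw -77.8 q [0.066, 0.19, 1.782, -0.002, 1.165, 1.425] F [-0.3, 0.8, -2.1] op 0.271
big 0.05 tcp [0.5747 0.1353 0.2003] rv [-0.0, -0.0, -0.001] d [0.0214, -0.0448, -0.0]
  q [ 0.06  0.1   1.79 -0.    1.24  1.42] 0.0
big 0 tcp [0.5954 0.1398 0.155 ] rv [-0.0, -0.0, -0.001] d [0.0005, 0.0006, -0.0001]
  q [ 0.07  0.19  1.78 -0.    1.17  1.42] 0.0
big aim err mm [ 0.6 -0.1  0.7] jet angle err deg 0.06
```

View pics/aim_big.png

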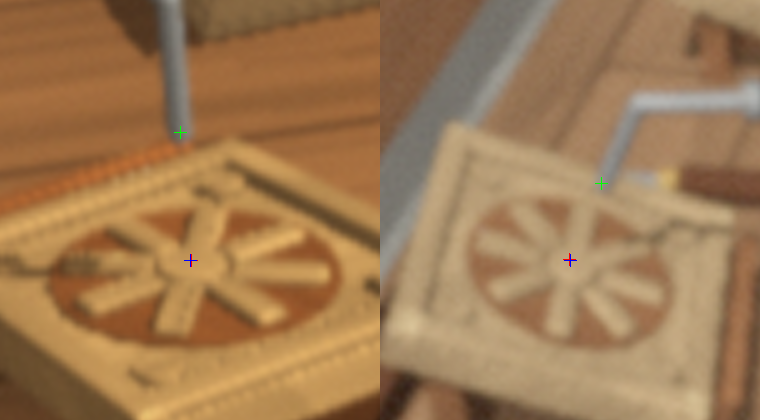

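The jet line meets the boss. Both the nozzle and the boss sit about 1 px below prediction in the images, so they are consistent with each other. Holding.

Request:
{"op": "jog_arm", "data": {
  "deltas": [
    [[0, 0, 0], [0, 0, 0], 0.1],
    [[0, 0, 0], [0, 0, 0], 0.1],
    [[0, 0, 0], [0, 0, 0], 0.1],
    [[0, 0, 0], [0, 0, 0], 0.1],
    [[0, 0, 0], [0, 0, 0], 0.1],
    [[0, 0, 0], [0, 0, 0], 0.1],
    [[0, 0, 0], [0, 0, 0], 0.1],
    [[0, 0, 0], [0, 0, 0], 0.1],
    [[0, 0, 0], [0, 0, 0], 0.1],
    [[0, 0, 0], [0, 0, 0], 0.1]
  ]
}}

```text
time: 37.48
eef_pos: [0.5959, 0.1399, 0.156]
tcp_rot: [0.073, -0.702, 0.704, -0.077]
contact_force: [-0.1, 0.5, -1.1]
opening: 0.268
```

Request:
{"op": "jog_arm", "data": {
  "deltas": [
    [[0, 0, 0], [0, 0, 0], 0.1],
    [[0, 0, 0], [0, 0, 0], 0.1],
    [[0, 0, 0], [0, 0, 0], 0.1],
    [[0, 0, 0], [0, 0, 0], 0.1],
    [[0, 0, 0], [0, 0, 0], 0.1],
    [[0, 0, 0], [0, 0, 0], 0.1],
    [[0, 0, 0], [0, 0, 0], 0.1],
    [[0, 0, 0], [0, 0, 0], 0.1],
    [[0, 0, 0], [0, 0, 0], 0.1],
    [[0, 0, 0], [0, 0, 0], 0.1]
  ]
}}

```text
time: 38.32
eef_pos: [0.5959, 0.1398, 0.156]
tcp_rot: [0.073, -0.702, 0.704, -0.077]
contact_force: [1.0, -0.5, -2.3]
opening: 0.272
```

Request:
{"op": "jog_arm", "data": {
  "deltas": [
    [[0, 0, 0], [0, 0, 0], 0.1],
    [[0, 0, 0], [0, 0, 0], 0.1],
    [[0, 0, 0], [0, 0, 0], 0.1],
    [[0, 0, 0], [0, 0, 0], 0.1],
    [[0, 0, 0], [0, 0, 0], 0.1],
    [[0, 0, 0], [0, 0, 0], 0.1],
    [[0, 0, 0], [0, 0, 0], 0.1],
    [[0, 0, 0], [0, 0, 0], 0.1],
    [[0, 0, 0], [0, 0, 0], 0.1],
    [[0, 0, 0], [0, 0, 0], 0.1]
  ]
}}

```text
time: 39.15
eef_pos: [0.5959, 0.1399, 0.156]
tcp_rot: [0.073, -0.702, 0.704, -0.077]
contact_force: [0.1, -0.5, -1.1]
opening: 0.272
```

```bash
python3 aimrow.py big; python3 aimrow.py small;python3 -c "
from h import *
snap('wrist','w21.png')"
```

```text
t39.15 p [0.5959, 0.1399, 0.156] y [0.005, -0.001, -1.0] z [0.211, -0.978, 0.002] jaw -77.8 q [0.066, 0.19, 1.782, -0.002, 1.165, 1.425] F [0.1, -0.5, -1.1] op 0.272
big 0.05 tcp [0.5747 0.1353 0.2003] rv [-0.0, -0.0, -0.002] d [0.0215, -0.0444, 0.0001]
  q [ 0.06  0.1   1.79 -0.    1.24  1.42] 0.0
big 0 tcp [0.5954 0.1398 0.155 ] rv [-0.0, -0.0, -0.002] d [0.0005, 0.001, -0.0001]
  q [ 0.07  0.19  1.78 -0.    1.17  1.42] 0.0
big aim err mm [ 0.7 -0.   1.3] jet angle err deg 0.1
t39.15 p [0.5959, 0.1399, 0.156] y [0.005, -0.001, -1.0] z [0.211, -0.978, 0.002] jaw -77.8 q [0.066, 0.19, 1.782, -0.002, 1.165, 1.425] F [0.1, -0.5, -1.1] op 0.272
small 0.05 tcp [ 0.5575 -0.2088  0.1858] rv [0.0, 0.069, -0.002] d [0.1109, -0.0295, 0.3328]
  q [-0.53  0.13  1.8  -0.    1.21  0.9 ] 0.0
small 0 tcp [ 0.5784 -0.2058  0.1405] rv [0.0, 0.069, -0.002] d [0.09, 0.0159, 0.3342]
  q [-0.51  0.21  1.79 -0.    1.14  0.92] 0.0
small aim err mm [ 15.2 359.   15.8] jet angle err deg 1.68
```

View pics/w21.png

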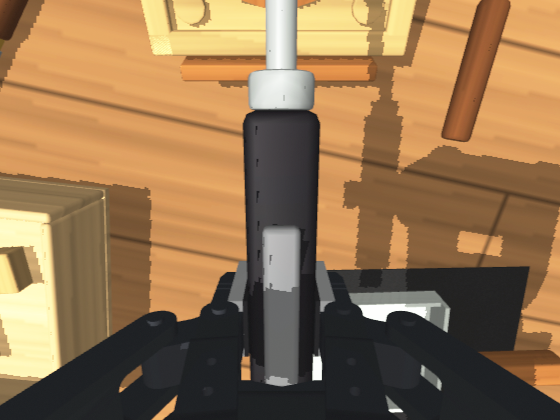

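The wrist view shows the lance square to the panel edge. It was held for over 2.5 s with pose drift under 1 mm. Now the small panel.

Request:
{"op": "jog_arm", "data": {
  "deltas": [
    [[0, 0, 0], [0.008, -0.018, 0], 0.1],
    [[0, 0, 0], [0.02, -0.042, 0.005], 0.1],
    [[0, 0, 0], [0.035, -0.064, 0.02], 0.1],
    [[0, 0.01, 0], [0.05, -0.075, 0.045], 0.1],
    [[0, 0.02, 0], [0.065, -0.08, 0.08], 0.1],
    [[0, 0.03, 0], [0.078, -0.08, 0.118], 0.1],
    [[0, 0.04, 0], [0.088, -0.08, 0.156], 0.1],
    [[0, 0.05, 0], [0.096, -0.08, 0.194], 0.1],
    [[0, 0.06, 0], [0.103, -0.075, 0.232], 0.1],
    [[0, 0.069, 0], [0.109, -0.065, 0.268], 0.1]
  ]
}}

```text
time: 40.03
eef_pos: [0.5461, -0.1475, 0.2231]
tcp_rot: [0.047, -0.704, 0.707, -0.053]
contact_force: [1.5, 0.0, -1.2]
opening: 0.272
```

```bash
python3 aimrow.py small
```

```text
t40.03 p [0.5461, -0.1475, 0.2231] y [0.009, -0.003, -1.0] z [0.142, -0.99, 0.005] jaw -81.8 q [-0.443, 0.025, 1.835, 0.001, 1.272, 0.985] F [1.5, 0.0, -1.2] op 0.272
small 0.05 tcp [ 0.5575 -0.2088  0.1858] rv [-0.002, -0.0, -0.005] d [-0.0023, 0.0376, 0.0622]
  q [-0.53  0.13  1.8  -0.    1.21  0.9 ] 0.0
small 0 tcp [ 0.5784 -0.2058  0.1405] rv [-0.002, -0.0, -0.005] d [-0.0231, 0.0831, 0.062]
  q [-0.51  0.21  1.79 -0.    1.14  0.92] 0.0
small aim err mm [-32.   58.2  83.6] jet angle err deg 0.33
```

Request:
{"op": "jog_arm", "data": {
  "deltas": [
    [[0, 0, 0], [-0.001, 0.005, 0.025], 0.1],
    [[0, 0, 0], [-0.002, 0.015, 0.045], 0.1],
    [[0, 0, 0], [-0.002, 0.027, 0.058], 0.1],
    [[-0.002, 0, -0.005], [-0.003, 0.038, 0.062], 0.1],
    [[-0.002, 0, -0.005], [-0.009, 0.051, 0.062], 0.1],
    [[-0.002, 0, -0.005], [-0.015, 0.064, 0.062], 0.1],
    [[-0.002, 0, -0.005], [-0.02, 0.075, 0.062], 0.1],
    [[-0.002, 0, -0.005], [-0.023, 0.081, 0.062], 0.1],
    [[-0.002, 0, -0.005], [-0.0231, 0.0831, 0.062], 0.1],
    [[-0.002, 0, -0.005], [-0.0231, 0.0831, 0.062], 0.1]
  ]
}}

```text
time: 40.87
eef_pos: [0.5785, -0.2048, 0.1396]
tcp_rot: [0.05, -0.705, 0.706, -0.052]
contact_force: [-0.6, -0.3, -1.8]
opening: 0.271
```

```bash
python3 aimrow.py small;python3 chk.py small
```

```text
t40.87 p [0.5785, -0.2048, 0.1396] y [0.002, -0.001, -1.0] z [0.144, -0.99, 0.002] jaw -81.7 q [-0.505, 0.211, 1.789, -0.0, 1.139, 0.922] F [-0.6, -0.3, -1.8] op 0.271
small 0.05 tcp [ 0.5575 -0.2088  0.1858] rv [0.001, 0.001, 0.001] d [0.0212, -0.0463, 0.0011]
  q [-0.53  0.13  1.8  -0.    1.21  0.9 ] 0.0
small 0 tcp [ 0.5784 -0.2058  0.1405] rv [0.001, 0.001, 0.001] d [0.0002, -0.0009, 0.001]
  q [-0.51  0.21  1.79 -0.    1.14  0.92] 0.0
small aim err mm [-0.1  1.3 -1.1] jet angle err deg 0.08
```

View pics/aim_small.png

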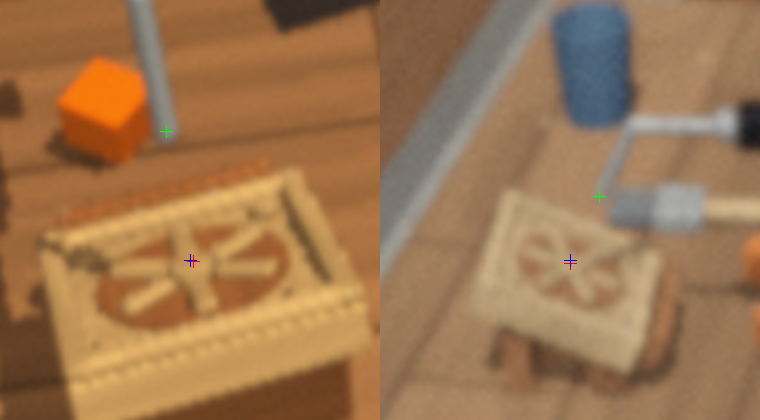

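The nozzle markers sit on the tip at (167,131) and (600,195), and the aim point is on the small boss in both views. Holding.

Request:
{"op": "jog_arm", "data": {
  "deltas": [
    [[0, 0, 0], [0, -0.001, 0.001], 0.1],
    [[0, 0, 0], [0, -0.001, 0.001], 0.1],
    [[0, 0, 0], [0, -0.001, 0.001], 0.1],
    [[0, 0, 0], [0, -0.001, 0.001], 0.1],
    [[0, 0, 0], [0, -0.001, 0.001], 0.1],
    [[0, 0, 0], [0, -0.001, 0.001], 0.1],
    [[0, 0, 0], [0, -0.001, 0.001], 0.1],
    [[0, 0, 0], [0, -0.001, 0.001], 0.1],
    [[0, 0, 0], [0, -0.001, 0.001], 0.1],
    [[0, 0, 0], [0, -0.001, 0.001], 0.1]
  ]
}}

```text
time: 41.8
eef_pos: [0.579, -0.2066, 0.1421]
tcp_rot: [0.049, -0.704, 0.706, -0.052]
contact_force: [-0.9, -0.1, -1.8]
opening: 0.27
```

Request:
{"op": "jog_arm", "data": {
  "deltas": [
    [[0, 0, 0], [0, 0, 0], 0.1],
    [[0, 0, 0], [0, 0, 0], 0.1],
    [[0, 0, 0], [0, 0, 0], 0.1],
    [[0, 0, 0], [0, 0, 0], 0.1],
    [[0, 0, 0], [0, 0, 0], 0.1],
    [[0, 0, 0], [0, 0, 0], 0.1],
    [[0, 0, 0], [0, 0, 0], 0.1],
    [[0, 0, 0], [0, 0, 0], 0.1],
    [[0, 0, 0], [0, 0, 0], 0.1],
    [[0, 0, 0], [0, 0, 0], 0.1]
  ]
}}

```text
time: 42.63
eef_pos: [0.5791, -0.2066, 0.1421]
tcp_rot: [0.049, -0.704, 0.706, -0.052]
contact_force: [0.3, 0.4, -1.9]
opening: 0.273
```

Request:
{"op": "jog_arm", "data": {
  "deltas": [
    [[0, 0, 0], [0, 0, 0], 0.1],
    [[0, 0, 0], [0, 0, 0], 0.1],
    [[0, 0, 0], [0, 0, 0], 0.1],
    [[0, 0, 0], [0, 0, 0], 0.1],
    [[0, 0, 0], [0, 0, 0], 0.1],
    [[0, 0, 0], [0, 0, 0], 0.1],
    [[0, 0, 0], [0, 0, 0], 0.1],
    [[0, 0, 0], [0, 0, 0], 0.1],
    [[0, 0, 0], [0, 0, 0], 0.1],
    [[0, 0, 0], [0, 0, 0], 0.1]
  ]
}}

```text
time: 43.47
eef_pos: [0.5791, -0.2066, 0.1421]
tcp_rot: [0.049, -0.704, 0.706, -0.052]
contact_force: [-0.0, 0.5, -1.7]
opening: 0.274
```

```bash
python3 aimrow.py small | tail -1; python3 -c "
from h import *
go([.4272,-.3639,.19],83.06);go([.4272,-.3639,.0535],83.06)
import tray;tray.tray(snap('scene','c6.png'))"
```

```text
small aim err mm [ 0.7 -0.7  1.8] jet angle err deg 0.08
t43.47 row: [-0.003, 0.264, -0.004] [0.173, -0.048, 0.134] min rows 5.4 q [-0.51, 0.21, 1.79, -0.0, 1.14, 0.92]
t43.47 row: [-0.003, 0.264, -0.004] [0.173, 0.088, 0.134] min rows 5.7 q [-0.51, 0.21, 1.79, -0.0, 1.14, 0.92]
mat [489.4  -0.6] [108.7 276.1] 13.08
floor [432.8  25.1] [160.1 162.7] 14.76 z 0.0047
pan all [433.8  24. ] [162.1 164.8] 14.46 [[335.0, 84.0], [376.0, -76.0], [533.0, -36.0], [492.0, 124.0]]
walls [447.3  24.5] [134.8 158.5] 14.05
handle [423.7  63.9] [ 30.6 465.3] 18.39 z 0.0528
```

Held steady for 2.5 s. Returning the blower.

Request:
{"op": "jog_arm", "data": {
  "deltas": [
    [[0, 0, 0], [0.008, -0.018, 0], 0.1],
    [[0, 0.02, 0], [0.022, -0.036, 0.006], 0.1],
    [[0, 0.06, 0], [0.045, -0.048, 0.02], 0.1],
    [[0, 0.1, 0], [0.07, -0.05, 0.04], 0.1],
    [[0, 0.14, 0], [0.095, -0.05, 0.063], 0.1],
    [[0, 0.18, 0], [0.12, -0.05, 0.088], 0.1],
    [[0, 0.22, 0], [0.145, -0.049, 0.11], 0.1],
    [[0, 0.25, 0], [0.163, -0.048, 0.126], 0.1],
    [[-0.003, 0.264, -0.004], [0.173, -0.048, 0.134], 0.1],
    [[-0.003, 0.264, -0.004], [0.173, -0.048, 0.134], 0.1]
  ]
}}

```text
time: 44.35
eef_pos: [0.4253, -0.3656, 0.1899]
tcp_rot: [0.044, 0.706, -0.706, -0.044]
contact_force: [0.3, 1.3, -1.4]
opening: 0.272
```

```bash
python3 -c "
from bl import *
st();go([.4272,-.3639,.08],83.06);go([.4272,-.3639,.0535],83.06)
c=snap('wrist','w22.png');bl(c,zlo=.2,zhi=.26)"
```

```text
t44.35 p [0.4253, -0.3656, 0.1899] y [-0.0, 0.0, -1.0] z [-0.124, -0.992, 0.0] jaw -97.1 q [-0.891, 0.048, 1.874, -0.0, 1.221, 0.804] F [0.3, 1.3, -1.4] op 0.272
t44.35 row: [-0.0, -0.003, 0.0] [-0.002, 0.11, -0.002] min rows 2.6 q [-0.89, 0.05, 1.87, -0.0, 1.22, 0.8]
t44.35 row: [-0.0, -0.003, 0.0] [-0.002, 0.136, -0.002] min rows 3.3 q [-0.89, 0.05, 1.87, -0.0, 1.22, 0.8]
13083
dir yaw -8.65 ext 0.4486 0.5485 len 0.0999 wid 0.0606 ztop [0.2518 0.2555]
rect [ 447.6 -363.3] [99.6 58.3] 9.04
```

View pics/w22.png

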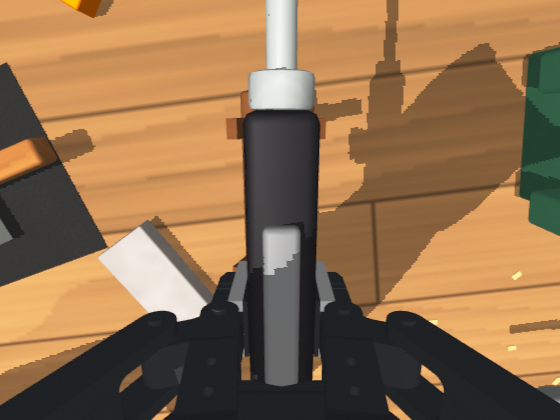

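The rest's forks show symmetrically around the handle at (278,125). Lowering.

Request:
{"op": "jog_arm", "data": {
  "deltas": [
    [[0, -0.003, 0], [-0.002, 0.015, -0.002], 0.1],
    [[0, -0.003, 0], [-0.002, 0.04, -0.002], 0.1],
    [[0, -0.003, 0], [-0.002, 0.065, -0.002], 0.1],
    [[0, -0.003, 0], [-0.002, 0.085, -0.002], 0.1],
    [[0, -0.003, 0], [-0.002, 0.1, -0.002], 0.1],
    [[0, -0.003, 0], [-0.002, 0.112, -0.002], 0.1],
    [[0, -0.003, 0], [-0.002, 0.122, -0.002], 0.1],
    [[0, -0.003, 0], [-0.002, 0.13, -0.002], 0.1],
    [[0, -0.003, 0], [-0.002, 0.134, -0.002], 0.1],
    [[0, -0.003, 0], [-0.002, 0.136, -0.002], 0.1]
  ]
}}

```text
time: 45.23
eef_pos: [0.4289, -0.3623, 0.0537]
tcp_rot: [0.042, 0.706, -0.705, -0.042]
contact_force: [0.1, 0.6, -2.1]
opening: 0.269
```

Request:
{"op": "jog_arm", "data": {
  "deltas": [
    [[0, 0, 0], [0, 0, 0], 0.1],
    [[0, 0, 0], [0, 0, 0], 0.1]
  ]
}}

```text
time: 45.4
eef_pos: [0.4294, -0.3628, 0.0544]
tcp_rot: [0.043, 0.706, -0.706, -0.042]
contact_force: [0.7, -1.4, -2.4]
opening: 0.273
```

```bash
python3 -c "
from h import *
st();go([.4272,-.3639,.0525],83.06)"
```

```text
t45.40 p [0.4294, -0.3628, 0.0544] y [0.001, -0.0, -1.0] z [-0.119, -0.993, -0.0] jaw -96.8 q [-0.883, 0.212, 1.963, 0.001, 0.966, 0.807] F [0.7, -1.4, -2.4] op 0.273
t45.40 row: [0.0, 0.002, -0.001] [0.002, 0.002, 0.001] min rows 0.1 q [-0.88, 0.21, 1.96, 0.0, 0.97, 0.81]
```

Request:
{"op": "jog_arm", "data": {
  "deltas": [
    [[0, 0.002, 0], [0.002, 0, 0.001], 0.1],
    [[0, 0.002, 0], [0.002, 0.001, 0.001], 0.1],
    [[0, 0.002, 0], [0.002, 0.002, 0.001], 0.1],
    [[0, 0.002, 0], [0.002, 0.002, 0.001], 0.1],
    [[0, 0.002, 0], [0.002, 0.002, 0.001], 0.3],
    [[0, 0.002, 0], [0.002, 0.002, 0.001], 0.4],
    [[0, 0.002, 0], [0.002, 0.002, 0.001], 0.65],
    [[0, 0.002, 0], [0.002, 0.002, 0.001], 0.65],
    [[0, 0.002, 0], [0.002, 0.002, 0.001], 0.65],
    [[0, 0.002, 0], [0.002, 0.002, 0.001], 0.65]
  ]
}}

```text
time: 46.23
eef_pos: [0.4274, -0.3636, 0.0525]
tcp_rot: [-0.043, -0.706, 0.706, 0.042]
contact_force: [0.4, 0.1, 0.3]
opening: 0.65
```

```bash
python3 -c "
from h import *
st();go([.4272,-.3639,.0525],83.06)"
```

```text
t46.23 p [0.4274, -0.3636, 0.0525] y [0.002, -0.0, -1.0] z [-0.121, -0.993, 0.0] jaw -96.9 q [-0.886, 0.212, 1.966, 0.001, 0.962, 0.805] F [0.4, 0.1, 0.3] op 0.65
t46.23 row: [-0.0, -0.0, -0.002] [0.0, 0.0, 0.0] min rows 0.0 q [-0.89, 0.21, 1.97, 0.0, 0.96, 0.8]
```

Request:
{"op": "jog_arm", "data": {
  "deltas": [
    [[0, 0, 0], [0, -0.01, 0], 0.65],
    [[0, 0, 0], [0, -0.03, 0], 0.65],
    [[0, 0, 0], [0, -0.06, 0], 0.65],
    [[0, 0, 0], [0, -0.1, 0], 0.65],
    [[0, 0, 0], [0, -0.14, 0], 0.65],
    [[0, 0, 0], [0, -0.17, 0], 0.65],
    [[0, 0, 0], [0, -0.19, 0], 0.65],
    [[0, 0, 0], [0, -0.2, 0], 0.65],
    [[0, 0, 0], [0, -0.2, 0], 0.65],
    [[0, 0, 0], [0, -0.2, 0], 0.65]
  ]
}}

```text
time: 47.07
eef_pos: [0.4269, -0.3634, 0.2522]
tcp_rot: [0.043, 0.706, -0.706, -0.042]
contact_force: [0.7, -0.2, -0.5]
opening: 0.651
```

```bash
python3 -c "
from bl import *
from level import level
import tray
st();bl(snap('wrist','w23.png'));bl(snap('side','s9.png'))
c=snap('scene','c9.png')
level('scene',-.05,.02);level('side',-.05,.02)
c=snap('side');w=pts(c);h=cv2.cvtColor(c['pixels'],cv2.COLOR_BGR2HSV)
tray.tray(c);tray.tray(snap('wrist'))
s=c['pixels'];cv2.imwrite('pics/crate9.png',cv2.resize(s[265:390,230:365],None,fx=4.5,fy=4.5,interpolation=2))
"
```

```text
t47.07 p [0.4269, -0.3634, 0.2522] y [0.001, 0.0, -1.0] z [-0.121, -0.993, -0.0] jaw -96.9 q [-0.887, -0.001, 1.809, 0.001, 1.333, 0.805] F [0.7, -0.2, -0.5] op 0.651
3097
dir yaw -7.05 ext 0.3936 0.5415 len 0.1479 wid 0.0232 ztop [0.1148 0.1161]
rect [ 426.1 -363.8] [ 23.2 147.9] 83.1
217
dir yaw -7.35 ext 0.397 0.5398 len 0.1428 wid 0.0463 ztop [0.1095 0.1171]
rect [ 427.  -352.6] [ 44.3 143.3] 81.64
scene slope along x_tray(deg, + = nose up) -0.14 along y 0.19 ctr [0.4274 0.0291 0.0046] 770
   z at x=-0.07 0.0047
   z at x=0.00 0.0046
   z at x=0.07 0.0044
side slope along x_tray(deg, + = nose up) -0.05 along y 0.05 ctr [0.444  0.0294 0.005 ] 904
   z at x=-0.07 0.005
   z at x=0.00 0.005
   z at x=0.07 0.0049
mat [352.   32.6] [ 30.3 122.6] 13.17
floor [448.    2.8] [138.4 214.1] 13.98 z 0.0047
pan all [448.1   2.7] [138.7 214.1] 13.72 [[355.0, 90.0], [406.0, -118.0], [541.0, -85.0], [490.0, 123.0]]
walls [447.8  22.4] [130.5 163.7] 14.72
handle [ 480.  -105.2] [ 24.  112.4] 14.12 z 0.0533
mat [406.4 -61.7] [100.2 195.4] 13.44
floor [ 356.  -180.3] [41.7 99.6] 78.72 z 0.0009
pan all [ 353.7 -190.6] [101.2  58.8] 0.2 [[303.0, -161.0], [303.0, -220.0], [404.0, -220.0], [404.0, -161.0]]
walls [ 353.9 -213.1] [84.9 58. ] 28.5
handle [ 479.3 -110.2] [ 24.2 104.5] 13.94 z 0.0528
```

View pics/c9.png

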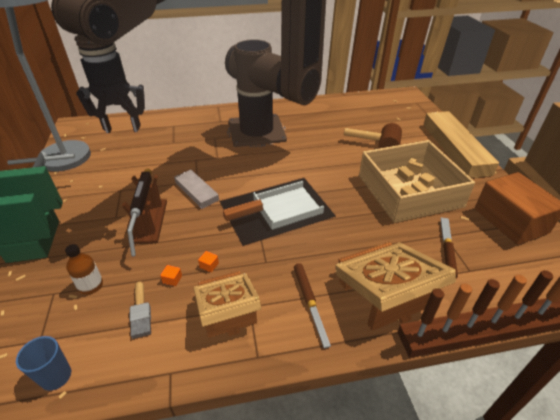

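View pics/crate9.png

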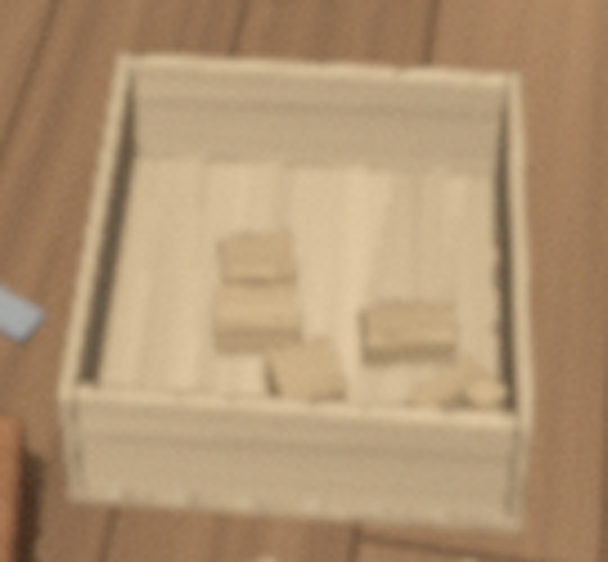

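View pics/w23.png

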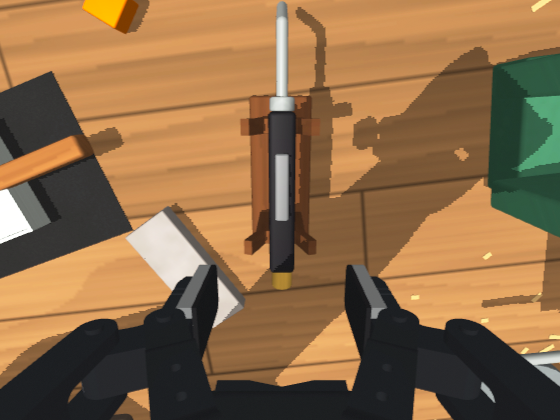

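All checks hold: five pieces in the crate, the tray empty and flat, the blower back in its forks and the arm clear. Handing in.

```bash
python3 -c "
from plant import ctrl
print(ctrl.sign_off())"
```

```text
the job is handed in; nothing more can be done
None
```

The whole job is done and handed in at about 47 s.

- **Offcuts:** Cut_c was absent. I put a, b, d and f in the tray beside cut_e and tipped it to about 43° over the crate. The last pictures show all five pieces in the crate.
- **Tray:** It is back on its mat, empty and flat to within 0.2°. It lies about 5 mm from where it started and about 10 mm from my estimate of the mat's origin. It was already about 9 mm off that origin at the start.
- **Blowing:** I held the blower about 2.5 s at the big boss, then about 2.5 s at the small one. By the measured poses the aim was within about 2 mm and the jet within 0.1° of square. At the big panel the nozzle and boss showed about 1–2 pixels below prediction in the pictures, up to about 4 mm.
- **Blower:** It is back in the forks within 1 mm of where it lay, with the gripper open and clear. The other tools look untouched.

Three things went wrong or disagreed along the way:

- **TCP reading:** The reported TCP lay about 30 mm beyond the visible fingertips. My first grasp of cut_f closed on air, so I corrected for that from then on.
- **cut_b:** It was found about 50 mm aside just before its grasp, with no contact force shown. I measured it again and picked it up.
- **Boss positions:** The scene and side cameras disagreed by up to about 10 mm at first, so I measured the bosses from the wrist camera instead. That point then projected onto both bosses within about 3–4 mm.

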